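# Pack turned feet in a delivery case and close its draw latch

### The arm

A 7-joint arm with a two-finger parallel gripper is mounted at the origin on a cart in front of the work surface, level with it; the furniture and walls round the work are solid. World frame = base frame: x ahead of the robot, y to its left, z up, the work surface at z = 0. Lengths are in m, angles in rad, forces in N, time in s.
With the tool pointing down it reaches from about 0.425 to 0.8 m from the base axis. Payload 8.3 kg.
Tool frame: the origin (TCP) lies between the finger pads; the fingertips stand 14 mm ahead of it and the grasp point (between the pads) lies 5 mm behind it; z points along the fingers, y is the direction in which the jaws open and shut (so a half turn about z gives the same grasp; the last joint's range is limited). The gripper opens to 85 mm and grips with 20 to 120 N. Pads are 22 mm wide; open, the fingers measure 114 mm over their backs; the gripper's body (76 mm by 85 mm) begins 54 mm behind the grasp point. The pads swing forward as they close: fully open they stand 13 mm farther back than shut.
Start: joints at [1.069, 0.383, 0.016, 1.37, -0.006, 1.388, -0.046], TCP at [0.266, -0.566, 0.245] pointing down, gripper open.
Joint ranges: [-2.95, 2.95], [-0.25, 2.06], [-1.52, 1.56], [0.18, 2.33], [-1.44, 4.58], [0.02, 2.06], [-3.01, 3.01]. Speed limits (rad/s): [2.39, 2.39, 3.01, 3.01, 3.14, 3.14, 3.14].

### API

Orientations are given as a unit quaternion [x, y, z, w].
In Python, from bench import ctrl, viewer, job gives the robot as it stands. The module is installed in compiled form; this text tells all that it offers.
- The arm moves only by the tool send_rows, never from a script. Its argument "series" is a list of rows, each an object of numbers: "tx", "ty", "tz": the shift along the world's x, y, z in m; "spin": the turn about the world's z in degrees. A call has 1 to 20 rows; each row is the pose to reach, as a shift and turn from the pose commanded when the call began; what a row does not reach only later rows make up. A row lasts 1/10 s, in which the tool goes at most 50 mm and 8.59 degrees, less where a joint would pass 70% of its speed; a pose out of reach is approached as far as the arm can. A call with a gripper value outside its range is refused whole. "grip" is the closure, from -1 (fully open) to 1 (shut), set as the call begins (left out, the last holds). The fingers move at their own pace and stop on an object; the grip force is fixed at half the most. Time passes only in rows, so rows that repeat a pose let the fingers close. It gives the time, the measured TCP pose, the force and the opening at its end, in the units of the state.
- ctrl.get_state(): the state, without advancing time (a new reading comes with each control period).
- viewer.grab_frame(name): name is "scene" or "top" or "wrist"; returns a dict with "pixels" (480x640x3 uint8, red, green, blue), "mtx" (3x3 intrinsics, pixels), "eye" and "rotation" of the camera in the world. Camera axes: x right, y up, looking along -z (the intrinsics and any distortion apply to the point x, -y, -z); pixel columns grow to the right and rows downward; lengths in m; the calibration is good to about 2 mm. The wrist camera is an equidistant fisheye: a pixel r from the principal point sees the ray r / f radians off the axis. A picture is of the moment at which its call begins. There is no depth.
- job.sign_off(): hands the job in, once; it reports no verdict.
The state is a dict: "t": time; "joint_pos": joint angles; "joint_vel": joint speeds; "tau": joint torques, N m; "eef_pos": TCP position; "ee_rot": TCP orientation; "force": force on the tool from outside, world axes, zero at the start; "torque": the same for the moment, N m; "opening": finger opening in m.
Only numpy, scipy, OpenCV 4.12 (cv2) and the standard library are available. Lean on these libraries where they do the work, as an engineer would, in place of code of your own. Each camera call takes 0.05 s, during which the arm holds its last target.

### The job

Pack all the turned furniture feet that stand on the bench into the delivery case, upright with the tenon up and one to a pocket, filling the pockets in order from the one-dot pocket at the left end and leaving no gap. Then shut the lid, hook the latch's wire loop over the keeper on the lid, and press the lever down until it snaps over centre and lies flat. Leave the sanding block and the offcut among the feet where they are.

Things in the scene. Friction and masses are not known exactly. Their poses are not given: they have to be found in the camera images.
- foot_a_mid (a point): one of three to five alike pieces (the absent ones read None): turned beech furniture foot, 62 mm tall, standing tenon up: round base 40 mm across, a round belly 46 mm across at its widest 27 mm above the base (44 mm or more between 19 and 35 mm), above it a tenon 15 mm across and 12 mm long; 60 g; this point is on its axis at half height (31 mm above its base), z along the axis up
- foot_b_mid (a point): like foot_a_mid
- foot_c_mid (a point): like foot_a_mid
- foot_d_mid (a point): like foot_a_mid
- foot_e_mid (a point): like foot_a_mid
- case: plywood delivery case standing fast on the bench, 112 mm deep, 286 mm long, its body 72 mm high (130 mm with the lid shut); origin under its middle on the bench; x from its front (latch side) to its back (hinge side), y to the left along the row of pockets, z up. Inner faces of the front and back walls are 49 mm from the row's middle line
- pocket_1 (a point): middle of the floor of the tray's first pocket (one brass dot), at the left end of the case seen from its front; five pockets in a row at 53 mm pitch, floors 36 mm above the bench; dividers 6 mm thick and 16 mm high with angled end blocks bound each pocket (47 mm wide, base of a foot has 3 to 4 mm play all round); in front and behind, between the end blocks, 32 mm are open for fingers above a 7 mm high rail; axes as the case
- pocket_2 (a point): floor of pocket 2 (2 brass dots), 53 mm to the right of pocket 1; same axes
- pocket_3 (a point): floor of pocket 3 (3 brass dots), 106 mm to the right of pocket 1; same axes
- pocket_4 (a point): floor of pocket 4 (4 brass dots), 159 mm to the right of pocket 1; same axes
- pocket_5 (a point): floor of pocket 5 (5 brass dots), 212 mm to the right of pocket 1; same axes
- lid (a joint): lid of the case, hinged along its back: 0 shut, 1.85 rad fully open; starts open; a stiff hinge, it stays where it is left (up to about 0.5 N m to move it)
- lid_hinge (a point): a point on the lid's hinge line at the middle of the case's length, 72 mm above the bench, turning with the lid: with the lid shut its axes are those of the pockets. The lid is 112 mm deep from hinge to front and 58 mm high
- lid_block (a point): middle of the wooden keeper block on the middle of the lid's front wall: 30 mm wide along the hinge line, 18 mm thick, 50 mm high (with the lid shut); it can be held by its two 30 mm apart sides and turns between the fingers as the lid swings. Fixed to the lid, same axes as lid_hinge: 121 mm in front of and 29 mm above the hinge (in the lid's axes)
- keeper (a point): where the middle of the loop's bar sits in the steel keeper in front of the keeper block (lid's axes: 139 mm in front of and 38 mm above the hinge). The keeper is a trough 26 mm wide, open at the top when the lid is shut: floor 4 mm below this point; lip 4 mm thick at the front, its inner face 4 mm in front of this point and its top 6 mm above this point; 9 mm free behind this point to the block. Height 110 mm above the bench with the lid shut
- latch_pivot (a point): axis of the latch lever on the body's front, 43 mm in front of the front wall, 64 mm above the bench; axes as the pockets
- lever (a joint): latch lever: 0 hanging straight down against the body (closed), pi/2 sticking straight out to the front, range 0 to 2.6 rad; friction holds it where it is left (about 0.1 N m). With the loop hooked it takes up tension below about 1.1 rad (some 4 to 8 N at its end), passes dead centre near 0.33 rad and then snaps to 0
- lever_end (a point): middle of the outer face of the lever near its free end, 46 mm from its axis; the lever is a 36 mm wide steel plate, its outer face 8 mm off its axis; beyond this point the end flares outward for some 14 mm
- loop (a joint): wire loop's swing on the lever, about a pin 22 mm from the lever's axis towards the lever's end: 0 when hooked and the lever is closed; grows as the loop swings to the front and down; loop minus lever is the loop's angle forward of its closed direction, which leans 0.23 rad from vertical towards the lid; friction holds it
- loop_bar (a point): middle of the loop's cross bar: 8 mm round steel, the loop is 56 mm wide over its outer sides and 66 mm long from pin to bar when slack, its stiff springs stretching about 4 mm when tight
- drill_press: bench drill press standing fast behind the work, an obstacle: origin under its column on the bench; x of its own frame points to its back. Round table 0.16 m high reaching 0.18 m in front of the origin; green head 0.34 to 0.54 m high reaching 0.16 m in front, 0.09 m to its +y and 0.04 m to its -y side; a feed handle's ball at own (-0.19, -0.09, 0.32) m, 28 mm across
- sanding_block_mid (a point): cork sanding block 61 x 105 x 32 mm (105 mm along its y) lying among the feet, not to be moved; its middle
- walnut_offcut_mid (a point): planed hardwood offcut 32 x 80 x 30 mm lying among the feet (80 mm along its y), not to be moved; its middle
Mind the look-alikes: they are no part of the job. What is shaped like the part that bears foot_a_mid but black is not meant.

How it is judged:
By the outcome, as a careful person would: the job done as asked, in the order asked, and still so for the second after the job is handed in, with the robot touching nothing.
Of foot_a, foot_b, foot_c, foot_d, foot_e only 3 to 5 are there at a start; the rules pass over those that are not, and their reading is None.
At some moment in a run one of foot_a, foot_b, foot_c, foot_d, foot_e may be knocked a few centimetres aside while the robot is not near it.
Once in a run the grip may slacken for a moment while it holds something.
It also fails if it takes over 210 s, if anything falls off the work surface, if the arm or the gripper's body presses on something with over 40 N, if the wrist force passes 120 N, or if a joint passes its speed limit or range.

## Working session

There is one attempt and no reset: what is moved stays moved. The work goes in short steps, Python scripts to look and compute and a tool call to move; the robot and the scene stay as the last step left them, time stands still between calls to the robot, and variables do not carry over. Pictures are saved under pics/ and viewed, and the job is handed in when it is done.

Besides the shell and the picture viewer there is one more tool, called after "Call:" in YAML: its name, and indented under it one key for each argument. send_rows: Moves the arm, as the interface text tells. Its arguments: {"type":"object","properties":{"series":{"type":"array","items":{"type":"object","properties":{"tx":{"type":"number"},"ty":{"type":"number"},"tz":{"type":"number"},"spin":{"type":"number"}}}},"grip":{"type":"number"}},"required":["series"]}

```bash
mkdir -p pics; ls; cat > h.py <<'E'
import numpy as np, cv2
from bench import ctrl, viewer, job
def grab(n,fn=None):
    f=viewer.grab_frame(n); f={k:(np.array(v) if k!='x' else v) for k,v in f.items()}
    if fn: cv2.imwrite('pics/'+fn,f['pixels'][:,:,::-1]); np.savez('pics/'+fn+'.npz',**{k:f[k] for k in('pixels','mtx','eye','rotation')})
    return f
E
python3 - <<'E'
from h import *
for n in('scene','top','wrist'):
    f=grab(n,n+'0.png'); print(n,f.keys(),f['mtx'],f['eye'],f['rotation'])
print(ctrl.get_state())
E
```

```text
pics
scene dict_keys(['pixels', 'mtx', 'eye', 'rotation']) [[479.14660939   0.         318.37879413]
 [  0.         479.14660939 238.96530436]
 [  0.           0.           1.        ]] [0.17197824 0.63502675 0.83993658] [-0.10352347  0.37179159  0.89186954 -0.23584449]
top dict_keys(['pixels', 'mtx', 'eye', 'rotation']) [[435.41309683   0.         325.10807353]
 [  0.         435.41309683 239.22074304]
 [  0.           0.           1.        ]] [ 0.35400985 -0.05238492  1.23951374] [ 0.06642357 -0.07142842 -0.70042034  0.70703411]
wrist dict_keys(['pixels', 'mtx', 'eye', 'rotation']) [[371.64829954   0.         320.43143697]
 [  0.         371.64829954 236.18304934]
 [  0.           0.           1.        ]] [ 0.33056171 -0.53522884  0.37309717] [-0.11924762  0.07700024 -0.53104941  0.83536668]
{'t': 0.15, 'joint_pos': array([ 1.06906987,  0.3840538 ,  0.01635981,  1.37093806, -0.00629197,
        1.38820112, -0.04648541]), 'joint_vel': array([ 0.00084003, -0.0028742 , -0.00017986, -0.00386158, -0.00038778,
        0.00087816, -0.00078604]), 'tau': array([ 2.29610298e-03, -6.28152108e+01,  8.46055727e-01, -3.72164440e+01,
        1.69296912e-02,  1.08945603e-02, -1.09694706e-04]), 'eef_pos': array([ 0.26542864, -0.56541639,  0.2444915 ]), 'ee_rot': array([ 9.76014778e-01,  2.17702896e-01, -1.76668651e-04, -7.55291730e-04]), 'force': array([ 0.97834057,  0.02722119, -0.38373398]), 'torque': array([ 0.01222705, -0.01689328, -0.00585184]), 'opening': 0.08529529871565689}
```

View pics/scene0.png

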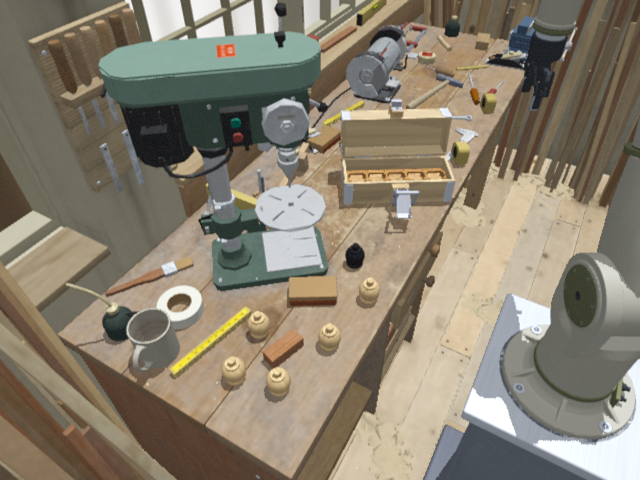

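View pics/top0.png

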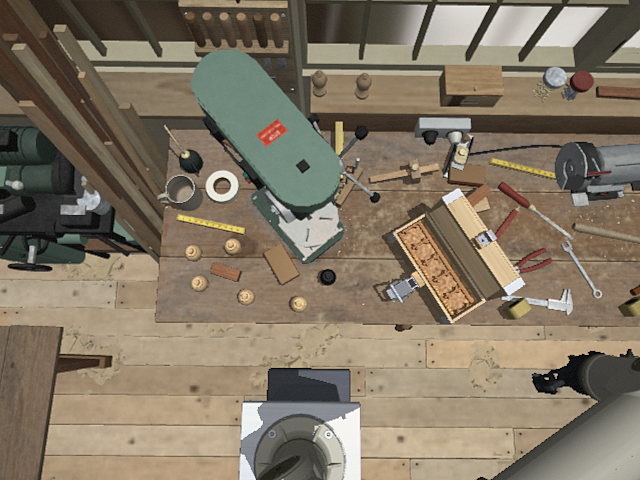

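View pics/wrist0.png

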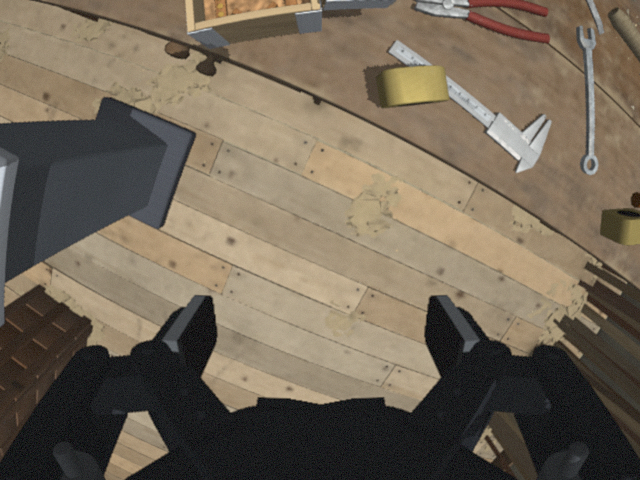

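Candidates for feet (top view): beech ones at (193,252), (232,246), (200,283), (247,296) and (299,303). The black look-alike at (327,277) is excluded. The knobs on the back shelf at (319,82) and (363,85) aren't on the bench. Next I'll crop closer and measure.

```bash
cat >> h.py <<'E'
from scipy.spatial.transform import Rotation as R
def load(fn):
    return dict(np.load('pics/'+fn+'.npz'))
def ray(f,u,v,fish=False):
    K=f['mtx'];a=(u-K[0,2])/K[0,0];b=(v-K[1,2])/K[1,1]
    if fish:
        r=np.hypot(a,b);s=np.sin(r)/r if r>1e-9 else 1;d=np.array([a*s,-b*s,-np.cos(r)])
    else: d=np.array([a,-b,-1.])
    d=R.from_quat(f['rotation']).apply(d);return f['eye'],d/np.linalg.norm(d)
def onz(f,u,v,z,fish=False):
    e,d=ray(f,u,v,fish);return e+d*(z-e[2])/d[2]
def tri(*rs):
    A=np.zeros((3,3));b=np.zeros(3)
    for e,d in rs:
        P=np.eye(3)-np.outer(d,d);A+=P;b+=P@e
    p=np.linalg.solve(A,b);return p,[np.linalg.norm((np.eye(3)-np.outer(d,d))@(p-e)) for e,d in rs]
def proj(f,p,fish=False):
    K=f['mtx'];q=R.from_quat(f['rotation']).inv().apply(np.atleast_2d(p)-f['eye'])
    x,y,z=q[:,0],-q[:,1],-q[:,2]
    if fish:
        rr=np.hypot(x,y);t=np.arctan2(rr,z);k=np.where(rr>1e-9,t/np.maximum(rr,1e-9),1);x,y=x*k,y*k
    else:x,y=x/z,y/z
    return np.c_[K[0,0]*x+K[0,2],K[1,1]*y+K[1,2]]
def crop(f,x0,y0,x1,y1,s,fn):
    im=cv2.resize(f['pixels'][y0:y1,x0:x1,::-1],None,fx=s,fy=s,interpolation=cv2.INTER_CUBIC);cv2.imwrite('pics/'+fn,im)
E
python3 - <<'E'
from h import *
t=load('top0.png');s=load('scene0.png')
crop(t,170,220,340,320,4,'t_feet.png')
crop(t,370,170,540,330,4,'t_case.png')
crop(s,320,90,480,230,5,'s_case.png')
crop(s,200,240,400,410,4,'s_feet.png')
E
```

```text
(no output)
```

View pics/t_feet.png

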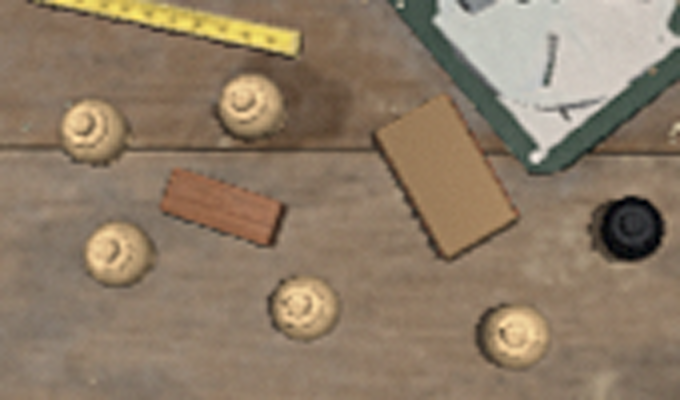

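View pics/t_case.png

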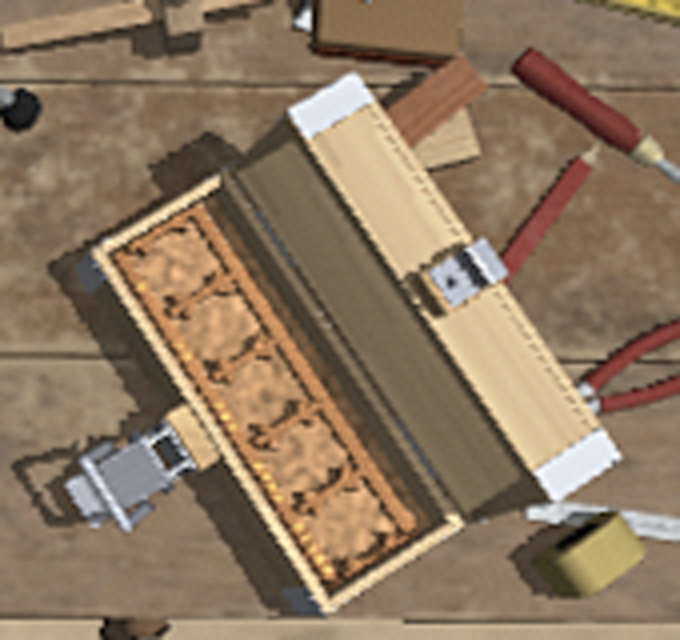

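View pics/s_case.png

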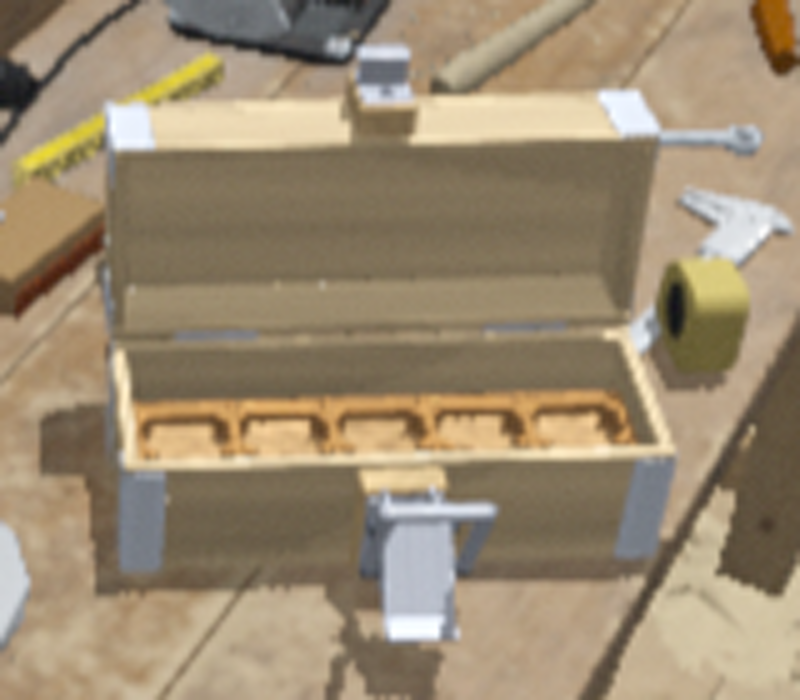

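View pics/s_feet.png

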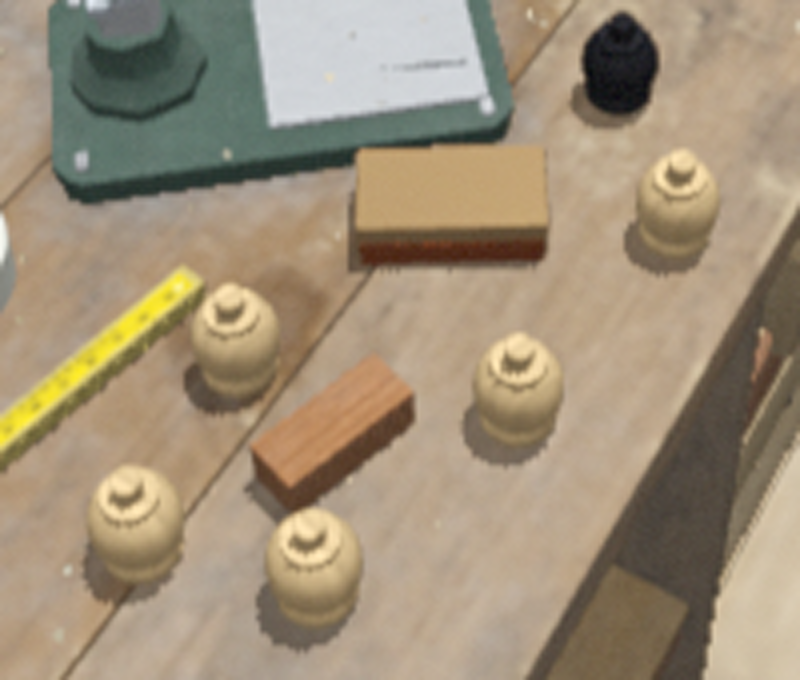

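```bash
python3 - <<'E'
from h import *
t=load('top0.png');s=load('scene0.png')
T=lambda x,y:(x/4+170-.4,y/4+220-.4)
S=lambda x,y:(x/4+200-.4,y/4+240-.4)
pairs=[((515,327),(682,159)),((300,301),(519,343)),((243,97),(230,293)),((112,246),(311,526)),((84,121),(128,482))]
for a,b in pairs:
    p,e=tri(ray(t,*T(*a)),ray(s,*S(*b)));print(p.round(4),np.round(e,4),onz(t,*T(*a),.062).round(4)[:2],onz(s,*S(*b),.062).round(4)[:2])
C=lambda x,y:(x/4+370-.4,y/4+170-.4)
D=lambda x,y:(x/5+320-.4,y/5+90-.4)
for n,a,b in [('FL',(97,250),(120,465)),('FR',(328,610),(677,455)),('BL',(220,178),(113,345)),('BR',(462,520),(632,332))]:
    p,e=tri(ray(t,*C(*a)),ray(s,*D(*b)));print(n,p.round(4),np.round(e,4),onz(t,*C(*a),.072).round(4)[:2],onz(s,*D(*b),.072).round(4)[:2])
E
```

```text
[0.4146 0.0098 0.0655] [0.0017 0.0017] [0.4165 0.0105] [0.414  0.0066]
[0.4319 0.1544 0.0651] [0.0004 0.0004] [0.4325 0.1551] [0.4325 0.1524]
[0.5707 0.1995 0.0662] [0.0002 0.0002] [0.5713 0.2004] [0.573  0.1972]
[0.4681 0.2843 0.0582] [0.0005 0.0005] [0.4682 0.2834] [0.4662 0.2859]
[0.5533 0.3082 0.0608] [0.0005 0.0005] [0.5535 0.3081] [0.5521 0.3086]
FL [ 0.6086 -0.2472  0.0742] [0.0024 0.0024] [ 0.6068 -0.2483] [ 0.6123 -0.2492]
FR [ 0.3645 -0.3954  0.0733] [0.0008 0.0008] [ 0.3653 -0.3956] [ 0.3641 -0.3973]
BL [ 0.6584 -0.3323  0.0797] [0.0018 0.0018] [ 0.6587 -0.3347] [ 0.6652 -0.3418]
BR [ 0.4226 -0.4877  0.0743] [0.0024 0.0024] [ 0.4251 -0.488 ] [ 0.421  -0.4917]
```

```bash
python3 - <<'E'
from h import *
t=load('top0.png');s=load('scene0.png')
T=lambda x,y:(x/4+170-.4,y/4+220-.4)
S=lambda x,y:(x/4+200-.4,y/4+240-.4)
print('offcut',[onz(t,*T(*a),.03).round(3)[:2].tolist() for a in [(170,170),(285,205),(270,245),(160,208)]])
print('block',[onz(t,*T(*a),.032).round(3)[:2].tolist() for a in [(375,135),(445,96),(518,215),(450,258)]])
print('head .54',[onz(t,*a,.54).round(3)[:2].tolist() for a in [(338,175),(330,205),(300,210),(200,100),(255,160),(220,130)]])
print('head .34',[onz(t,*a,.34).round(3)[:2].tolist() for a in [(338,175),(330,205),(300,210)]])
print('ball',onz(t,375,197,.32),onz(t,362,131,.32))
print('drillbase corner',onz(t,*T(537,165),0),onz(t,265,187,0))
print('black',onz(t,*T(632,222),.05))
print('tri head front corner')
E
python3 - <<'E'
import sys;sys.path.insert(0,'.')
E
```

```text
offcut [[0.525, 0.256], [0.501, 0.174], [0.473, 0.183], [0.498, 0.261]]
block [[0.551, 0.113], [0.579, 0.065], [0.495, 0.012], [0.465, 0.058]]
head .54 [[0.603, -0.078], [0.551, -0.064], [0.541, -0.015], [0.738, 0.164], [0.628, 0.063], [0.682, 0.126]]
head .34 [[0.674, -0.085], [0.607, -0.068], [0.595, -0.004]]
ball [ 0.63157272 -0.16692621  0.32      ] [ 0.78669243 -0.13956328  0.32      ]
drillbase corner [5.35251671e-01 3.85723202e-04 0.00000000e+00] [0.75543195 0.11969011 0.        ]
black [ 0.48916297 -0.06751351  0.05      ]
tri head front corner
```

Call:
send_rows:
  series:
    - {"tx": 0.18, "ty": 0.26, "tz": 0.07, "spin": 6}
    - {"tx": 0.18, "ty": 0.26, "tz": 0.07, "spin": 6}
    - {"tx": 0.18, "ty": 0.26, "tz": 0.07, "spin": 6}
    - {"tx": 0.18, "ty": 0.26, "tz": 0.07, "spin": 6}
    - {"tx": 0.18, "ty": 0.26, "tz": 0.07, "spin": 6}
    - {"tx": 0.18, "ty": 0.26, "tz": 0.07, "spin": 6}
    - {"tx": 0.18, "ty": 0.26, "tz": 0.07, "spin": 6}
    - {"tx": 0.18, "ty": 0.26, "tz": 0.07, "spin": 6}
    - {"tx": 0.18, "ty": 0.26, "tz": 0.07, "spin": 6}
    - {"tx": 0.18, "ty": 0.26, "tz": 0.07, "spin": 6}

```text
t: 1.15
eef_pos: [0.4445, -0.3071, 0.3147]
ee_rot: [0.964, 0.267, -0.001, -0.0]
force: [0.0, -0.2, 0.8]
opening: 0.0857
```

```bash
python3 - <<'E'
from h import *
f=grab('wrist','w1.png'); s=ctrl.get_state();print(s['t'],s['eef_pos'],s['ee_rot'],s['force'],f['eye'],f['rotation'])
E
```

```text
1.2 [ 0.44441527 -0.307229    0.31472506] [ 9.63668380e-01  2.67100970e-01 -5.22200227e-04 -2.29751932e-04] [-0.75978934 -0.50671645 -0.32492794] [ 0.50627047 -0.27031166  0.44337662] [-0.12370069  0.07055905 -0.48765133  0.86134531]
```

View pics/w1.png

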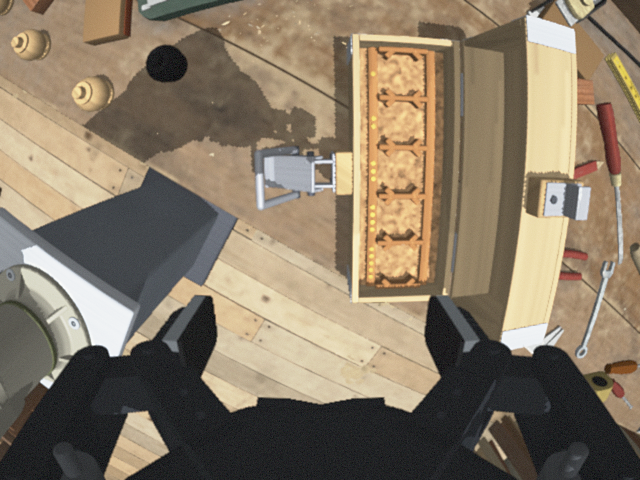

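```bash
python3 - <<'E'
from h import *
f=load('w1.png');crop(f,240,20,480,310,2.6,'w1c.png')
E
```

```text
(no output)
```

View pics/w1c.png

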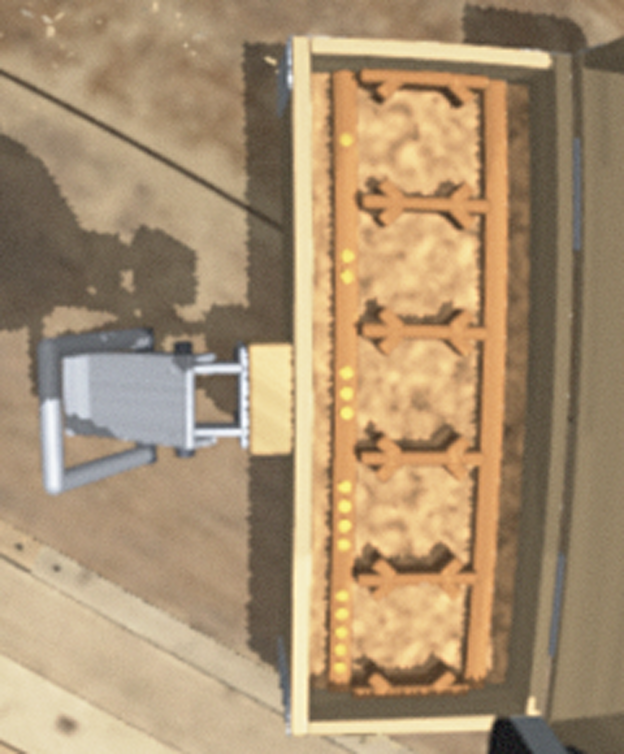

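```bash
python3 - <<'E'
from h import *
f=load('w1.png')
C=lambda x,y:((x+.5)/2.6+240-.5,(y+.5)/2.6+20-.5)
d=[(425,80),(422,204),(422,330),(415,456),(415,578),(416,686)]
P=np.array([onz(f,*C(*a),.052,True)[:2] for a in d]);print(P.round(4));print(np.linalg.norm(np.diff(P,axis=0),axis=1))
F=[onz(f,*C(*a),.072,True)[:2] for a in [(293,38),(290,733)]];print(F,np.linalg.norm(F[0]-F[1]))
y=F[0]-F[1];y/=np.linalg.norm(y);print('yaw',np.degrees(np.arctan2(-y[0],y[1])))
x=np.array([y[1],-y[0]]);print('centre',(F[0]+F[1])/2+.056*x)
y2=P[0]-P[-1];print('yaw2',np.degrees(np.arctan2(-y2[0],y2[1])))
# rails: inner edges of front rail / back rail around
a=[onz(f,*C(*q),.052,True)[:2] for q in [(295,385),(313,385)]];print('front wall outer, inner at z .052',a)
t=[onz(f,*C(*q),z,True) for q,z in [((335,385),.043),((358,385),.043),((484,385),.043),((503,385),.043)]]
c=(F[0]+F[1])/2+.056*x
for q in t: print('rail local', (q[:2]-c)@x,(q[:2]-c)@y)
for q in P: print('div local',(q-c)@x,(q-c)@y)
E
```

```text
[[ 0.6265 -0.2991]
 [ 0.5809 -0.3249]
 [ 0.5368 -0.3524]
 [ 0.4912 -0.3785]
 [ 0.4471 -0.4084]
 [ 0.4057 -0.4379]]
[0.05239975 0.05192791 0.05258049 0.05326211 0.05087671]
[array([ 0.60655524, -0.24648179]), array([ 0.36506943, -0.3946048 ])] 0.28329458547695113
yaw -58.475802990724496
centre [ 0.51509241 -0.36827878]
yaw2 -57.83708599519448
front wall outer, inner at z .052 [array([ 0.48976038, -0.32006537]), array([ 0.49361913, -0.32632513])]
rail local -0.03680967979664482 0.0027539709704638006
rail local -0.02709933687179549 0.002827697083202212
rail local 0.02763362303707767 0.0037563501011520554
rail local 0.03619177719736507 0.003977325711555984
div local -0.0007440790836915949 0.1311403577209343
div local -0.0025761540282851617 0.07877264829314495
div local -0.0021650281576534743 0.02684636248486523
div local -0.0037371872034195467 -0.025710617977239253
div local -0.001379782572348243 -0.07892053567304835
div local 0.0021635221013109377 -0.1296737063829063
```

Call:
send_rows:
  series:
    - {"tx": -0.02, "ty": 0.31, "tz": -0.13}
    - {"tx": -0.02, "ty": 0.31, "tz": -0.13}
    - {"tx": -0.02, "ty": 0.31, "tz": -0.13}
    - {"tx": -0.02, "ty": 0.31, "tz": -0.13}
    - {"tx": -0.02, "ty": 0.31, "tz": -0.13}
    - {"tx": -0.02, "ty": 0.31, "tz": -0.13}
    - {"tx": -0.02, "ty": 0.31, "tz": -0.13}
    - {"tx": -0.02, "ty": 0.31, "tz": -0.13}
    - {"tx": -0.02, "ty": 0.31, "tz": -0.13}

```text
invalid input at $.series[0]: expected keys tx, ty, tz, spin
```

```bash
python3 - <<'E'
from h import *
f=grab('wrist','w2.png'); s=ctrl.get_state();print(s['t'],s['eef_pos'],s['ee_rot'],s['force'],s['joint_pos'])
E
```

```text
1.25 [ 0.44449857 -0.30714566  0.31477827] [ 9.63664810e-01  2.67114013e-01 -4.31383218e-04 -2.29020700e-04] [0.0400576  0.63036924 0.56814578] [ 0.7018186   0.18477443 -0.18441418  1.47394368  0.03410735  1.48692002
 -0.51241778]
```

View pics/w2.png

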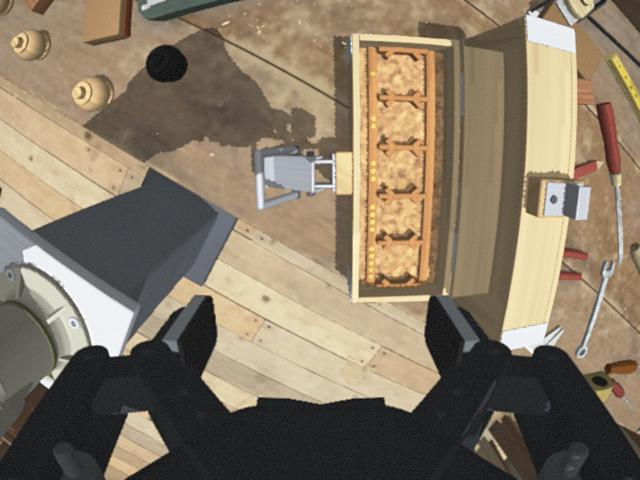

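All four keys are needed in every row; resending.

Call:
send_rows:
  series:
    - {"tx": -0.02, "ty": 0.31, "tz": -0.13, "spin": 0}
    - {"tx": -0.02, "ty": 0.31, "tz": -0.13, "spin": 0}
    - {"tx": -0.02, "ty": 0.31, "tz": -0.13, "spin": 0}
    - {"tx": -0.02, "ty": 0.31, "tz": -0.13, "spin": 0}
    - {"tx": -0.02, "ty": 0.31, "tz": -0.13, "spin": 0}
    - {"tx": -0.02, "ty": 0.31, "tz": -0.13, "spin": 0}
    - {"tx": -0.02, "ty": 0.31, "tz": -0.13, "spin": 0}
    - {"tx": -0.02, "ty": 0.31, "tz": -0.13, "spin": 0}
    - {"tx": -0.02, "ty": 0.31, "tz": -0.13, "spin": 0}

```text
t: 2.15
eef_pos: [0.4254, 0.0037, 0.1851]
ee_rot: [0.963, 0.269, -0.0, 0.0]
force: [0.4, -0.3, -0.3]
opening: 0.085
```

```bash
python3 - <<'E'
from h import *
f=grab('wrist','w2.png'); s=ctrl.get_state();print(s['t'],s['eef_pos'],s['ee_rot'],s['force'],s['joint_pos'])
E
```

```text
2.2 [0.42574883 0.00282945 0.18542451] [ 9.63530830e-01  2.67597304e-01 -7.32574722e-07  1.48872789e-04] [-0.0566366  -0.36119683 -0.71813464] [ 0.39293692  0.01626902 -0.47495095  1.94893977  0.00836913  1.17814223
 -1.11416151]
```

View pics/w2.png

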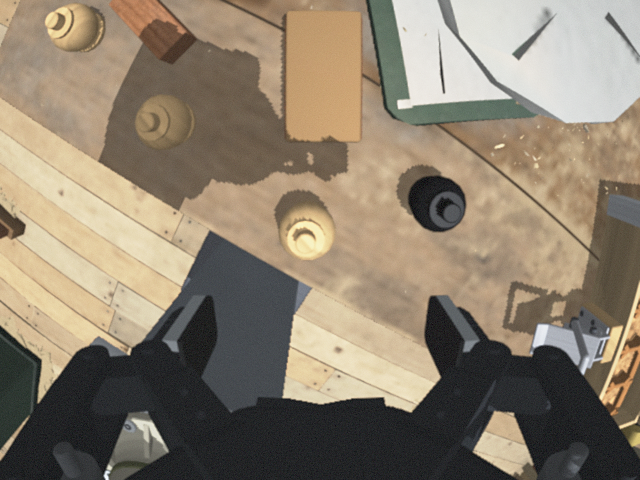

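```bash
python3 - <<'E'
from h import *
f=load('w2.png')
for q in [(305,240),(150,121),(57,20)]: print(onz(f,*q,.062,True))
E
```

```text
[0.4156287  0.01054362 0.062     ]
[0.4342159  0.15146057 0.062     ]
[0.46959867 0.27916841 0.062     ]
```

Call:
send_rows:
  series:
    - {"tx": -0.01, "ty": 0.0075, "tz": -0.05, "spin": 0}
    - {"tx": -0.01, "ty": 0.0075, "tz": -0.09, "spin": 0}
    - {"tx": -0.01, "ty": 0.0075, "tz": -0.09, "spin": 0}
    - {"tx": -0.01, "ty": 0.0075, "tz": -0.09, "spin": 0}
    - {"tx": -0.01, "ty": 0.0075, "tz": -0.09, "spin": 0}

```text
t: 2.7
eef_pos: [0.4175, 0.011, 0.0975]
ee_rot: [0.964, 0.268, 0.002, 0.0]
force: [1.1, 0.4, 0.8]
opening: 0.085
```

```bash
python3 - <<'E'
from h import *
f=grab('wrist','w3.png'); s=ctrl.get_state();print(s['t'],s['eef_pos'],s['ee_rot'],s['force'],s['joint_pos'])
E
```

```text
2.75 [0.41751462 0.01120417 0.09755717] [9.63468527e-01 2.67814628e-01 1.83395631e-03 5.99322980e-04] [-0.25212123 -0.75184717  0.34758308] [ 0.3683827   0.10713055 -0.49267279  2.07921032  0.06233883  0.96501197
 -1.18577838]
```

View pics/w3.png

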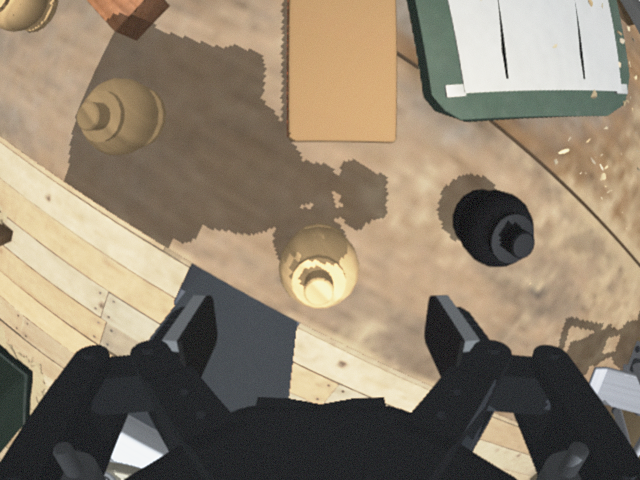

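Call:
send_rows:
  series:
    - {"tx": -0.001, "ty": 0, "tz": -0.04, "spin": 0}
    - {"tx": -0.001, "ty": 0, "tz": -0.07, "spin": 0}
    - {"tx": -0.001, "ty": 0, "tz": -0.07, "spin": 0}
    - {"tx": -0.001, "ty": 0, "tz": -0.07, "spin": 0}

```text
t: 3.15
eef_pos: [0.4155, 0.0117, 0.0267]
ee_rot: [0.963, 0.268, 0.0, 0.0]
force: [1.8, -0.3, 0.4]
opening: 0.0853
```

```bash
python3 - <<'E'
from h import *
f=grab('wrist','w4.png'); s=ctrl.get_state();print(s['t'],s['eef_pos'],s['ee_rot'],s['force'],s['joint_pos'])
E
```

```text
3.2 [0.41614856 0.01175209 0.02720813] [9.63322625e-01 2.68342672e-01 1.26999166e-03 3.41723940e-04] [ 0.1425114  -0.58356625 -0.29683631] [ 0.33878392  0.2292708  -0.48092359  2.14344074  0.14797225  0.79699641
 -1.26232136]
```

View pics/w4.png

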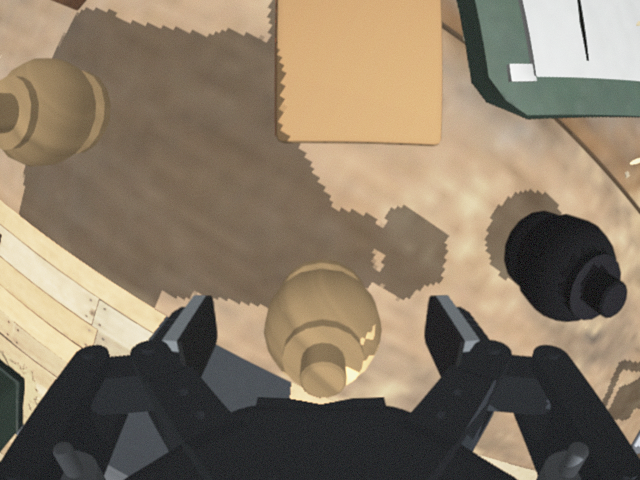

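Call:
send_rows:
  series:
    - {"tx": 0, "ty": 0, "tz": 0, "spin": 0}
    - {"tx": 0, "ty": 0, "tz": 0, "spin": 0}
    - {"tx": 0, "ty": 0, "tz": 0, "spin": 0}
    - {"tx": 0, "ty": 0, "tz": 0, "spin": 0}
    - {"tx": 0, "ty": 0, "tz": 0, "spin": 0}
    - {"tx": 0, "ty": 0, "tz": 0, "spin": 0}
    - {"tx": 0, "ty": 0, "tz": 0, "spin": 0}
    - {"tx": 0, "ty": 0, "tz": 0, "spin": 0}
  grip: 1

```text
t: 4.0
eef_pos: [0.4153, 0.0117, 0.0265]
ee_rot: [0.963, 0.268, 0.001, 0.0]
force: [-4.2, 0.2, 14.4]
opening: 0.043
```

Call:
send_rows:
  series:
    - {"tx": 0, "ty": 0, "tz": 0.04, "spin": 0}
    - {"tx": 0, "ty": 0, "tz": 0.08, "spin": 0}
    - {"tx": 0.01, "ty": -0.03, "tz": 0.12, "spin": 0}
    - {"tx": 0.02, "ty": -0.07, "tz": 0.145, "spin": 0}
    - {"tx": 0.03, "ty": -0.11, "tz": 0.145, "spin": 0}
    - {"tx": 0.04, "ty": -0.15, "tz": 0.145, "spin": 0}
    - {"tx": 0.06, "ty": -0.19, "tz": 0.145, "spin": 0}
    - {"tx": 0.08, "ty": -0.23, "tz": 0.145, "spin": 0}
    - {"tx": 0.11, "ty": -0.265, "tz": 0.145, "spin": 0}
    - {"tx": 0.145, "ty": -0.295, "tz": 0.145, "spin": 0}
    - {"tx": 0.18, "ty": -0.32, "tz": 0.145, "spin": 0}
    - {"tx": 0.19, "ty": -0.324, "tz": 0.145, "spin": 0}
    - {"tx": 0.19, "ty": -0.324, "tz": 0.145, "spin": 0}
    - {"tx": 0.19, "ty": -0.324, "tz": 0.145, "spin": 0}

```text
t: 5.4
eef_pos: [0.6042, -0.3116, 0.1699]
ee_rot: [0.963, 0.269, -0.0, -0.001]
force: [0.4, 0.3, -1.2]
opening: 0.0433
```

```bash
python3 - <<'E'
from h import *
f=grab('wrist','w5.png'); s=ctrl.get_state();print(s['t'],s['eef_pos'],s['ee_rot'],s['force'],s['joint_pos'],s['opening'])
E
```

```text
5.45 [ 0.60406339 -0.31150485  0.17039115] [ 9.63195804e-01  2.68800556e-01 -1.24477761e-04 -2.97057548e-04] [-0.36077024 -0.09445863 -0.26222985] [ 0.59410432  0.557752   -0.25358271  1.29498896  0.13766934  1.30631291
 -0.68511365] 0.043066286399360415
```

View pics/w5.png

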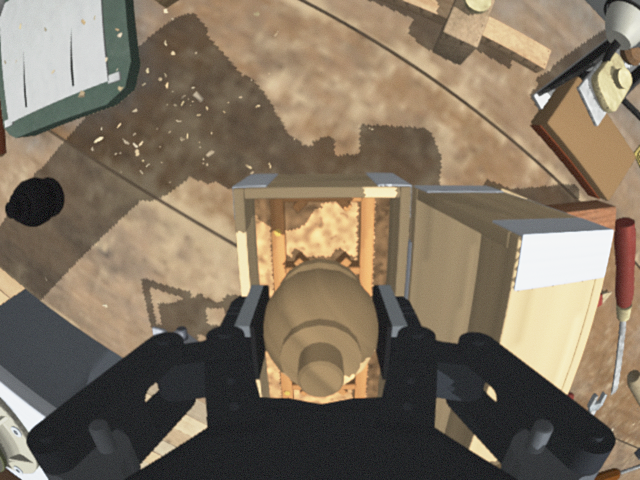

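```bash
python3 - <<'E'
from h import *
f=load('w5.png')
a=onz(f,235,186,.072,True);b=onz(f,411,187,.072,True);print(a,b,np.linalg.norm(a-b))
y=np.array([.852,.523]);m=(a+b)[:2]/2;print('p1',m-y*(.143-.106))
e=ctrl.get_state()['eef_pos'];print(proj(f,[m[0]-.037*y[0],m[1]-.037*y[1],.036],True))
E
```

```text
[ 0.60923368 -0.24611714  0.072     ] [ 0.66576327 -0.34077848  0.072     ] 0.11025589099975225
p1 [ 0.60597447 -0.31279881]
[[323.14470786 228.33260529]]
```

Call:
send_rows:
  series:
    - {"tx": 0.0015, "ty": -0.001, "tz": -0.03, "spin": 0}
    - {"tx": 0.0015, "ty": -0.001, "tz": -0.06, "spin": 0}
    - {"tx": 0.0015, "ty": -0.001, "tz": -0.08, "spin": 0}
    - {"tx": 0.0015, "ty": -0.001, "tz": -0.095, "spin": 0}
    - {"tx": 0.0015, "ty": -0.001, "tz": -0.103, "spin": 0}
    - {"tx": 0.0015, "ty": -0.001, "tz": -0.106, "spin": 0}
    - {"tx": 0.0015, "ty": -0.001, "tz": -0.106, "spin": 0}

```text
t: 6.15
eef_pos: [0.6064, -0.3125, 0.0648]
ee_rot: [0.963, 0.269, 0.0, -0.0]
force: [-0.5, 2.1, -1.9]
opening: 0.0436
```

```bash
python3 - <<'E'
from h import *
f=grab('wrist','w6.png'); s=ctrl.get_state();print(s['t'],s['eef_pos'],s['ee_rot'],s['force'],s['opening'])
E
```

```text
6.2 [ 0.60647978 -0.3126062   0.06505376] [ 9.63211295e-01  2.68744829e-01  4.45098654e-04 -1.39377169e-04] [ 0.08147198  2.65368652 -1.73221832] 0.04317413497474044
```

View pics/w6.png

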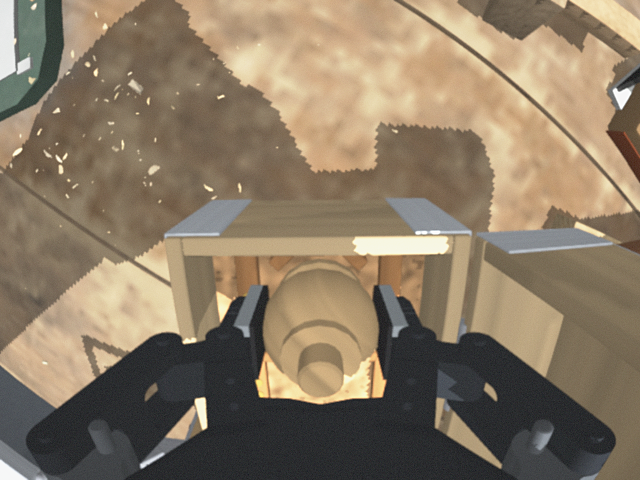

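Call:
send_rows:
  series:
    - {"tx": 0, "ty": 0, "tz": -0.0015, "spin": 0}
    - {"tx": 0, "ty": 0, "tz": -0.0015, "spin": 0}

```text
t: 6.4
eef_pos: [0.607, -0.3127, 0.0638]
ee_rot: [0.963, 0.269, 0.001, 0.0]
force: [1.9, 3.8, 1.5]
opening: 0.043
```

Call:
send_rows:
  series:
    - {"tx": 0, "ty": 0, "tz": 0, "spin": 0}
    - {"tx": 0, "ty": 0, "tz": 0, "spin": 0}
    - {"tx": 0, "ty": 0, "tz": 0, "spin": 0}
    - {"tx": 0, "ty": 0, "tz": 0, "spin": 0}
  grip: -0.3

```text
t: 6.8
eef_pos: [0.6058, -0.3139, 0.0627]
ee_rot: [0.963, 0.268, -0.0, 0.0]
force: [-0.1, -0.0, 0.2]
opening: 0.0557
```

Call:
send_rows:
  series:
    - {"tx": 0, "ty": 0, "tz": 0.04, "spin": 0}
    - {"tx": 0, "ty": 0, "tz": 0.08, "spin": 0}
    - {"tx": 0, "ty": 0, "tz": 0.12, "spin": 0}
    - {"tx": -0.02, "ty": -0.0, "tz": 0.13, "spin": 0}
    - {"tx": -0.02, "ty": -0.0, "tz": 0.13, "spin": 0}

```text
t: 7.3
eef_pos: [0.5857, -0.315, 0.1962]
ee_rot: [0.964, 0.268, 0.001, 0.002]
force: [0.2, 0.0, -1.3]
opening: 0.0555
```

```bash
python3 - <<'E'
from h import *
f=grab('wrist','w7.png'); f=grab('top','t7.png'); s=ctrl.get_state();print(s['t'],s['eef_pos'],s['force'],s['opening'])
E
```

```text
7.4 [ 0.58569113 -0.31367912  0.19259256] [-0.13956738 -0.89098463 -0.22450175] 0.05552901253361281
```

View pics/w7.png

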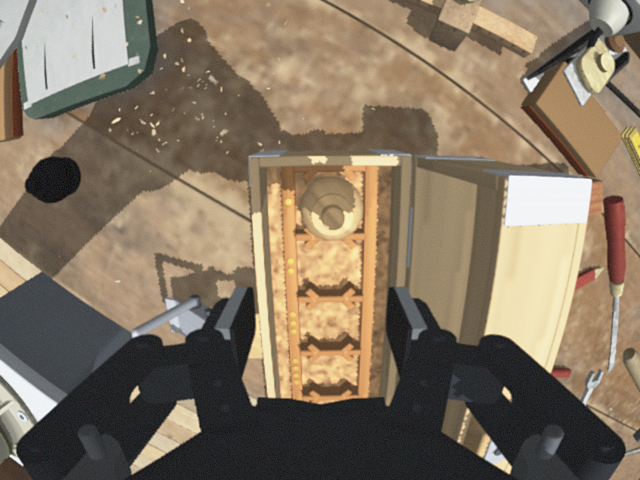

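View pics/t7.png

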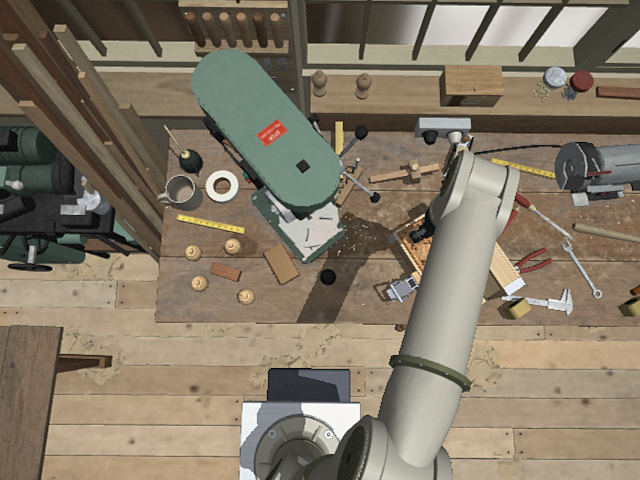

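Call:
send_rows:
  series:
    - {"tx": -0.04, "ty": 0.03, "tz": 0, "spin": 0}
    - {"tx": -0.075, "ty": 0.065, "tz": 0, "spin": 0}
    - {"tx": -0.105, "ty": 0.105, "tz": 0, "spin": 0}
    - {"tx": -0.13, "ty": 0.148, "tz": 0, "spin": 0}
    - {"tx": -0.14, "ty": 0.195, "tz": 0, "spin": 0}
    - {"tx": -0.145, "ty": 0.243, "tz": 0, "spin": 0}
    - {"tx": -0.15, "ty": 0.292, "tz": 0, "spin": 0}
    - {"tx": -0.153, "ty": 0.34, "tz": 0, "spin": 0}
    - {"tx": -0.153, "ty": 0.388, "tz": -0.01, "spin": 0}
    - {"tx": -0.153, "ty": 0.435, "tz": -0.02, "spin": 0}
    - {"tx": -0.153, "ty": 0.466, "tz": -0.03, "spin": 0}
    - {"tx": -0.153, "ty": 0.466, "tz": -0.03, "spin": 0}
    - {"tx": -0.153, "ty": 0.466, "tz": -0.03, "spin": 0}
  grip: -1

```text
t: 8.7
eef_pos: [0.4323, 0.1535, 0.1615]
ee_rot: [0.963, 0.27, -0.001, -0.001]
force: [-0.2, 0.4, 0.0]
opening: 0.0857
```

```bash
cat >> h.py <<'E'
def look(fn):
    f=grab('wrist',fn); s=ctrl.get_state();print(s['t'],s['eef_pos'].round(4),s['ee_rot'].round(3),s['force'].round(1),s['opening'].round(4),s['joint_pos'].round(2)); return f
E
python3 -c "
from h import *
look('w8.png')"
```

```text
Traceback (most recent call last):
  File "h.py", line 33, in look
    f=grab('wrist',fn); s=ctrl.get_state();print(s['t'],s['eef_pos'].round(4),s['ee_rot'].round(3),s['force'].round(1),s['opening'].round(4),s['joint_pos'].round(2)); return f
                                                                                                                       ^^^^^^^^^^^^^^^^^^
AttributeError: 'float' object has no attribute 'round'
```

View pics/w8.png

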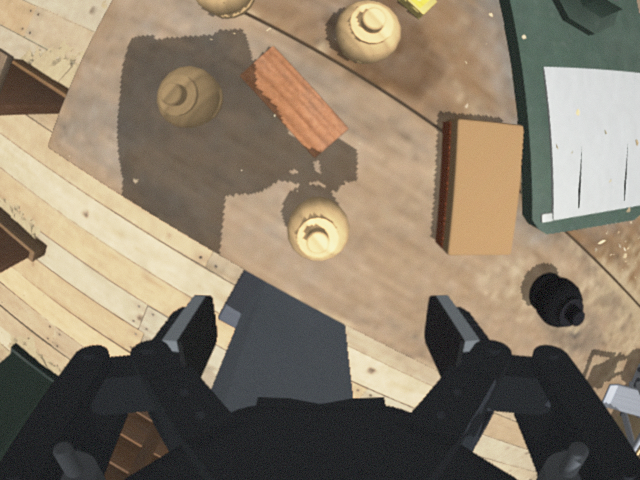

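```bash
sed -i "s/s\['opening'\].round(4)/round(s['opening'],4)/" h.py; python3 - <<'E'
from h import *
f=load('w8.png')
for q in [(317,240),(373,19),(177,93)]: print(onz(f,*q,.062,True).round(4))
E
```

```text
[0.433  0.1565 0.062 ]
[0.571  0.2002 0.062 ]
[0.47   0.2825 0.062 ]
```

Call:
send_rows:
  series:
    - {"tx": 0.0005, "ty": 0.002, "tz": -0.04, "spin": 0}
    - {"tx": 0.0005, "ty": 0.002, "tz": -0.08, "spin": 0}
    - {"tx": 0.0005, "ty": 0.002, "tz": -0.115, "spin": 0}
    - {"tx": 0.0005, "ty": 0.002, "tz": -0.1355, "spin": 0}
    - {"tx": 0.0005, "ty": 0.002, "tz": -0.1355, "spin": 0}
    - {"tx": 0.0005, "ty": 0.002, "tz": -0.1355, "spin": 0}

```text
t: 9.35
eef_pos: [0.4339, 0.1539, 0.0276]
ee_rot: [0.964, 0.268, -0.0, -0.0]
force: [0.8, 0.9, -0.2]
opening: 0.0855
```

Call:
send_rows:
  series:
    - {"tx": 0, "ty": 0, "tz": 0, "spin": 0}
    - {"tx": 0, "ty": 0, "tz": 0, "spin": 0}
    - {"tx": 0, "ty": 0, "tz": 0, "spin": 0}
    - {"tx": 0, "ty": 0, "tz": 0, "spin": 0}
    - {"tx": 0, "ty": 0, "tz": 0, "spin": 0}
    - {"tx": 0, "ty": 0, "tz": 0, "spin": 0}
  grip: 1

```text
t: 9.95
eef_pos: [0.4344, 0.1548, 0.0287]
ee_rot: [0.963, 0.268, 0.001, 0.0]
force: [-3.0, -1.8, 11.6]
opening: 0.0432
```

Call:
send_rows:
  series:
    - {"tx": 0, "ty": 0, "tz": 0.04, "spin": 0}
    - {"tx": 0, "ty": 0, "tz": 0.08, "spin": 0}
    - {"tx": 0, "ty": -0.03, "tz": 0.115, "spin": 0}
    - {"tx": 0, "ty": -0.07, "tz": 0.14, "spin": 0}
    - {"tx": 0, "ty": -0.115, "tz": 0.145, "spin": 0}
    - {"tx": 0.005, "ty": -0.16, "tz": 0.145, "spin": 0}
    - {"tx": 0.01, "ty": -0.205, "tz": 0.145, "spin": 0}
    - {"tx": 0.015, "ty": -0.25, "tz": 0.145, "spin": 0}
    - {"tx": 0.02, "ty": -0.295, "tz": 0.145, "spin": 0}
    - {"tx": 0.03, "ty": -0.34, "tz": 0.145, "spin": 0}
    - {"tx": 0.045, "ty": -0.38, "tz": 0.145, "spin": 0}
    - {"tx": 0.07, "ty": -0.42, "tz": 0.145, "spin": 0}
    - {"tx": 0.095, "ty": -0.455, "tz": 0.145, "spin": 0}
    - {"tx": 0.12, "ty": -0.485, "tz": 0.145, "spin": 0}
    - {"tx": 0.1265, "ty": -0.495, "tz": 0.145, "spin": 0}
    - {"tx": 0.1265, "ty": -0.495, "tz": 0.145, "spin": 0}
    - {"tx": 0.1265, "ty": -0.495, "tz": 0.145, "spin": 0}

```text
t: 11.65
eef_pos: [0.5599, -0.3396, 0.1722]
ee_rot: [0.963, 0.269, 0.0, -0.0]
force: [-0.1, 0.2, -1.3]
opening: 0.0423
```

```bash
python3 -c "
from h import *
look('w9.png')"
```

```text
11.7 [ 0.5599 -0.3391  0.1725] [ 0.963  0.269  0.    -0.   ] [-0.6 -0.4 -0.8] 0.0426 [ 0.69  0.5  -0.28  1.37  0.14  1.28 -0.62]
```

View pics/w9.png

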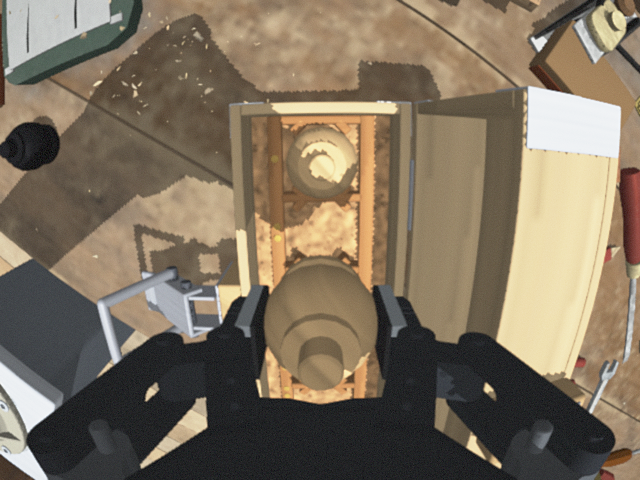

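Call:
send_rows:
  series:
    - {"tx": 0.0005, "ty": -0.001, "tz": -0.035, "spin": 0}
    - {"tx": 0.0005, "ty": -0.001, "tz": -0.07, "spin": 0}
    - {"tx": 0.0005, "ty": -0.001, "tz": -0.09, "spin": 0}
    - {"tx": 0.0005, "ty": -0.001, "tz": -0.1, "spin": 0}
    - {"tx": 0.0005, "ty": -0.001, "tz": -0.106, "spin": 0}
    - {"tx": 0.0005, "ty": -0.001, "tz": -0.108, "spin": 0}
    - {"tx": 0.0005, "ty": -0.001, "tz": -0.108, "spin": 0}

```text
t: 12.4
eef_pos: [0.5611, -0.3408, 0.0653]
ee_rot: [0.963, 0.269, 0.001, 0.0]
force: [0.7, 1.7, -1.5]
opening: 0.0429
```

Call:
send_rows:
  series:
    - {"tx": 0, "ty": 0, "tz": 0, "spin": 0}
    - {"tx": 0, "ty": 0, "tz": 0, "spin": 0}
    - {"tx": 0, "ty": 0, "tz": 0, "spin": 0}
    - {"tx": 0, "ty": 0, "tz": 0, "spin": 0}
  grip: -0.35

```text
t: 12.8
eef_pos: [0.5606, -0.3416, 0.0646]
ee_rot: [0.963, 0.268, 0.0, 0.0]
force: [0.4, 1.0, -0.8]
opening: 0.0579
```

Call:
send_rows:
  series:
    - {"tx": 0, "ty": 0, "tz": 0.04, "spin": 0}
    - {"tx": 0, "ty": 0, "tz": 0.08, "spin": 0}
    - {"tx": 0, "ty": 0, "tz": 0.12, "spin": 0}
    - {"tx": 0, "ty": 0, "tz": 0.13, "spin": 0}
    - {"tx": 0, "ty": 0, "tz": 0.13, "spin": 0}

```text
t: 13.3
eef_pos: [0.5617, -0.3419, 0.197]
ee_rot: [0.963, 0.268, 0.002, 0.002]
force: [-0.0, -0.0, -0.2]
opening: 0.0574
```

```bash
python3 - <<'E'
from h import *
look('w10.png'); f=grab('top','t10.png');crop(f,150,220,350,330,4,'t10c.png')
E
```

```text
13.35 [ 0.5607 -0.3414  0.1945] [0.963 0.268 0.    0.   ] [-0.   0.1 -0.5] 0.0575 [ 0.69  0.49 -0.28  1.34  0.14  1.33 -0.62]
```

View pics/w10.png

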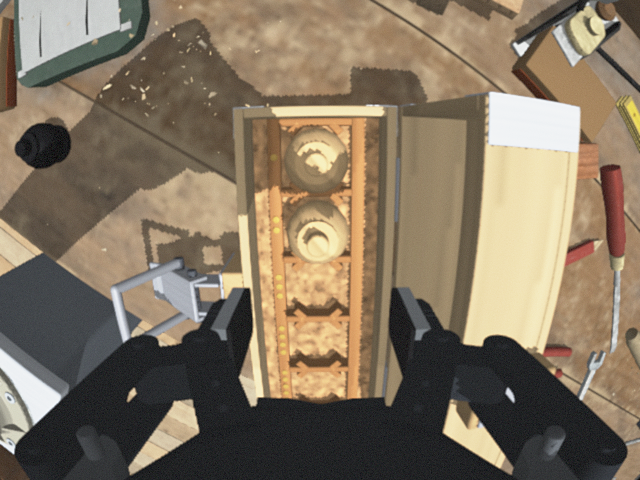

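View pics/t10c.png

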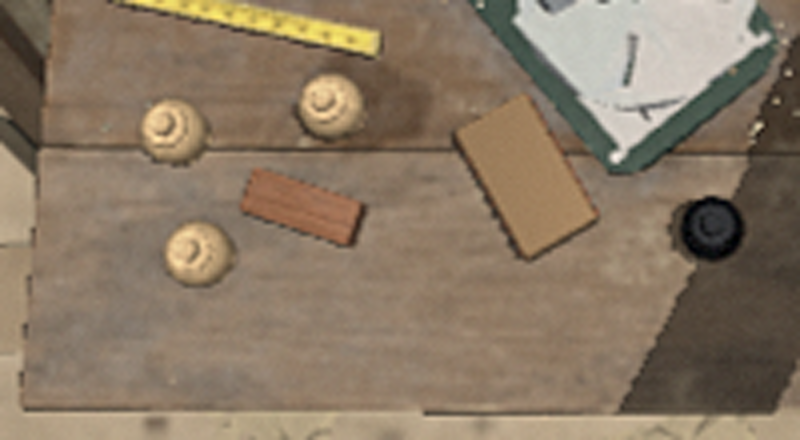

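Call:
send_rows:
  series:
    - {"tx": -0.03, "ty": 0.035, "tz": 0, "spin": 0}
    - {"tx": -0.06, "ty": 0.075, "tz": 0, "spin": 0}
    - {"tx": -0.085, "ty": 0.115, "tz": 0, "spin": 0}
    - {"tx": -0.1, "ty": 0.16, "tz": 0, "spin": -8}
    - {"tx": -0.105, "ty": 0.205, "tz": 0, "spin": -16}
    - {"tx": -0.11, "ty": 0.25, "tz": 0, "spin": -24}
    - {"tx": -0.115, "ty": 0.295, "tz": 0, "spin": -32}
    - {"tx": -0.115, "ty": 0.34, "tz": 0, "spin": -40}
    - {"tx": -0.115, "ty": 0.385, "tz": 0, "spin": -48}
    - {"tx": -0.11, "ty": 0.43, "tz": 0, "spin": -48}
    - {"tx": -0.105, "ty": 0.475, "tz": -0.005, "spin": -48}
    - {"tx": -0.1, "ty": 0.52, "tz": -0.01, "spin": -48}
    - {"tx": -0.095, "ty": 0.565, "tz": -0.02, "spin": -48}
    - {"tx": -0.0925, "ty": 0.605, "tz": -0.03, "spin": -48}
    - {"tx": -0.0925, "ty": 0.624, "tz": -0.03, "spin": -48}
    - {"tx": -0.0925, "ty": 0.624, "tz": -0.03, "spin": -48}
    - {"tx": -0.0925, "ty": 0.624, "tz": -0.03, "spin": -48}
  grip: -1

```text
t: 15.1
eef_pos: [0.4672, 0.2822, 0.1625]
ee_rot: [0.989, -0.146, -0.001, 0.001]
force: [0.4, -0.6, 0.5]
opening: 0.0851
```

```bash
python3 -c "
from h import *
look('w11.png')"
```

```text
15.15 [0.4677 0.2814 0.1629] [ 0.989 -0.147 -0.001  0.001] [-0.  -0.5  0.1] 0.0853 [-0.05  0.35 -0.68  1.68  0.23  1.2  -2.65]
```

View pics/w11.png

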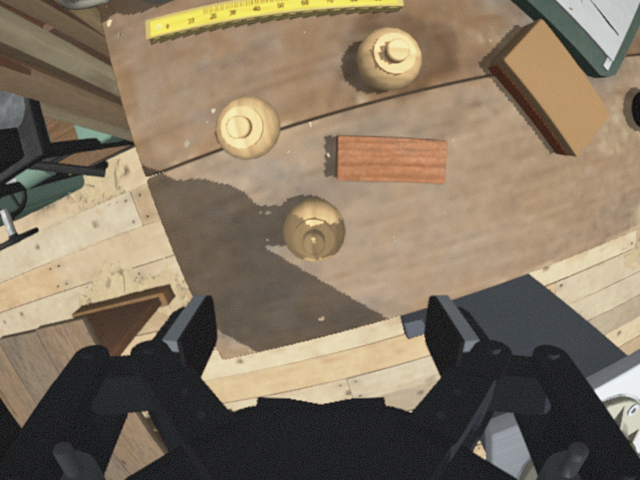

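```bash
python3 - <<'E'
from h import *
f=load('w11.png')
for q in [(314,242),(239,127),(401,51)]: print(onz(f,*q,.062,True).round(4))
E
```

```text
[0.4689 0.2861 0.062 ]
[0.5532 0.3087 0.062 ]
[0.5706 0.1992 0.062 ]
```

Call:
send_rows:
  series:
    - {"tx": 0.001, "ty": 0.003, "tz": -0.04, "spin": 0}
    - {"tx": 0.001, "ty": 0.003, "tz": -0.08, "spin": 0}
    - {"tx": 0.001, "ty": 0.003, "tz": -0.115, "spin": 0}
    - {"tx": 0.001, "ty": 0.003, "tz": -0.137, "spin": 0}
    - {"tx": 0.001, "ty": 0.003, "tz": -0.137, "spin": 0}
    - {"tx": 0.001, "ty": 0.003, "tz": -0.137, "spin": 0}

```text
t: 15.75
eef_pos: [0.4695, 0.2846, 0.0277]
ee_rot: [0.989, -0.147, -0.0, 0.0]
force: [0.3, 0.6, 0.6]
opening: 0.0853
```

Call:
send_rows:
  series:
    - {"tx": 0, "ty": 0, "tz": 0, "spin": 0}
    - {"tx": 0, "ty": 0, "tz": 0, "spin": 0}
    - {"tx": 0, "ty": 0, "tz": 0, "spin": 0}
    - {"tx": 0, "ty": 0, "tz": 0, "spin": 0}
    - {"tx": 0, "ty": 0, "tz": 0, "spin": 0}
    - {"tx": 0, "ty": 0, "tz": 0, "spin": 0}
  grip: 1

```text
t: 16.35
eef_pos: [0.47, 0.2861, 0.0289]
ee_rot: [0.989, -0.147, 0.001, -0.0]
force: [-1.7, -1.1, 8.6]
opening: 0.0426
```

Call:
send_rows:
  series:
    - {"tx": 0, "ty": 0, "tz": 0.04, "spin": 0}
    - {"tx": 0, "ty": 0, "tz": 0.08, "spin": 0}
    - {"tx": -0.01, "ty": -0.03, "tz": 0.12, "spin": 0}
    - {"tx": -0.02, "ty": -0.07, "tz": 0.155, "spin": 8}
    - {"tx": -0.02, "ty": -0.115, "tz": 0.155, "spin": 16}
    - {"tx": -0.02, "ty": -0.16, "tz": 0.155, "spin": 24}
    - {"tx": -0.02, "ty": -0.205, "tz": 0.155, "spin": 32}
    - {"tx": -0.02, "ty": -0.25, "tz": 0.155, "spin": 40}
    - {"tx": -0.02, "ty": -0.295, "tz": 0.155, "spin": 48}
    - {"tx": -0.02, "ty": -0.34, "tz": 0.155, "spin": 48}
    - {"tx": -0.015, "ty": -0.385, "tz": 0.155, "spin": 48}
    - {"tx": -0.01, "ty": -0.43, "tz": 0.155, "spin": 48}
    - {"tx": 0, "ty": -0.475, "tz": 0.155, "spin": 48}
    - {"tx": 0.01, "ty": -0.52, "tz": 0.155, "spin": 48}
    - {"tx": 0.02, "ty": -0.565, "tz": 0.155, "spin": 48}
    - {"tx": 0.035, "ty": -0.61, "tz": 0.155, "spin": 48}
    - {"tx": 0.046, "ty": -0.6535, "tz": 0.155, "spin": 48}
    - {"tx": 0.046, "ty": -0.6535, "tz": 0.155, "spin": 48}
    - {"tx": 0.046, "ty": -0.6535, "tz": 0.155, "spin": 48}

```text
t: 18.25
eef_pos: [0.5148, -0.3686, 0.1817]
ee_rot: [0.964, 0.268, -0.0, -0.001]
force: [-0.7, 1.0, 0.2]
opening: 0.043
```

```bash
python3 -c "
from h import *
look('w12.png')"
```

```text
18.3 [ 0.5153 -0.367   0.1822] [ 0.963  0.269  0.    -0.001] [-0.3  0.2  0.1] 0.0427 [ 0.82  0.46 -0.35  1.43  0.16  1.28 -0.57]
```

View pics/w12.png

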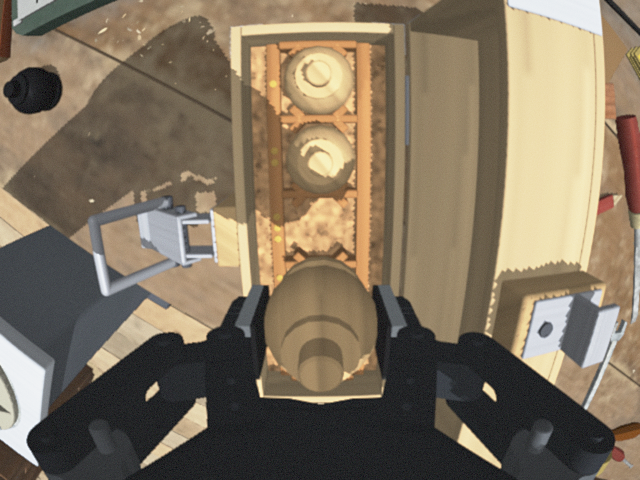

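Call:
send_rows:
  series:
    - {"tx": 0, "ty": -0.0005, "tz": -0.035, "spin": 0}
    - {"tx": 0, "ty": -0.0005, "tz": -0.07, "spin": 0}
    - {"tx": 0, "ty": -0.0005, "tz": -0.098, "spin": 0}
    - {"tx": 0, "ty": -0.0005, "tz": -0.11, "spin": 0}
    - {"tx": 0, "ty": -0.0005, "tz": -0.116, "spin": 0}
    - {"tx": 0, "ty": -0.0005, "tz": -0.118, "spin": 0}
    - {"tx": 0, "ty": -0.0005, "tz": -0.118, "spin": 0}

```text
t: 19.0
eef_pos: [0.5157, -0.3679, 0.0654]
ee_rot: [0.963, 0.269, 0.001, 0.0]
force: [0.4, 1.6, -1.1]
opening: 0.043
```

Call:
send_rows:
  series:
    - {"tx": 0, "ty": 0, "tz": 0, "spin": 0}
    - {"tx": 0, "ty": 0, "tz": 0, "spin": 0}
    - {"tx": 0, "ty": 0, "tz": 0, "spin": 0}
    - {"tx": 0, "ty": 0, "tz": 0, "spin": 0}
  grip: -0.35

```text
t: 19.4
eef_pos: [0.5151, -0.3685, 0.0646]
ee_rot: [0.963, 0.268, 0.0, 0.0]
force: [-0.2, -0.3, -0.8]
opening: 0.0581
```

Call:
send_rows:
  series:
    - {"tx": 0, "ty": 0, "tz": 0.04, "spin": 0}
    - {"tx": 0, "ty": 0, "tz": 0.08, "spin": 0}
    - {"tx": 0, "ty": 0, "tz": 0.12, "spin": 0}
    - {"tx": 0, "ty": 0, "tz": 0.13, "spin": 0}
    - {"tx": 0, "ty": 0, "tz": 0.13, "spin": 0}

```text
t: 19.9
eef_pos: [0.5161, -0.3689, 0.1969]
ee_rot: [0.963, 0.268, 0.001, 0.002]
force: [-0.3, -0.2, -0.8]
opening: 0.0576
```

```bash
python3 - <<'E'
from h import *
look('w13.png'); f=grab('top','t13.png');crop(f,150,220,350,330,4,'t13c.png')
E
```

```text
19.95 [ 0.5152 -0.3684  0.1945] [0.963 0.268 0.    0.   ] [-0.2  0.  -1.5] 0.0579 [ 0.82  0.45 -0.35  1.41  0.16  1.31 -0.57]
```

View pics/w13.png

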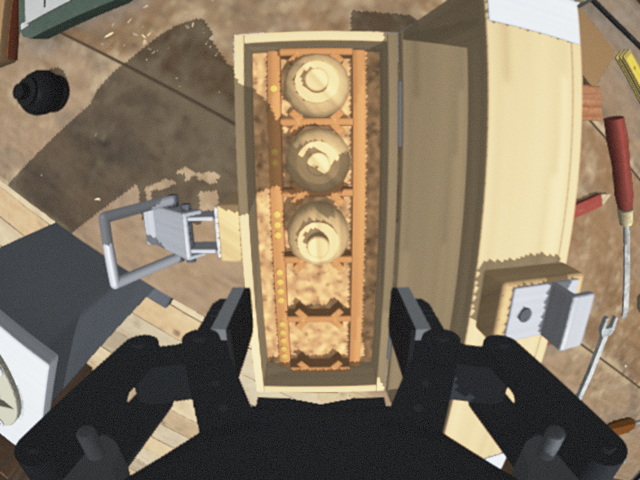

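View pics/t13c.png

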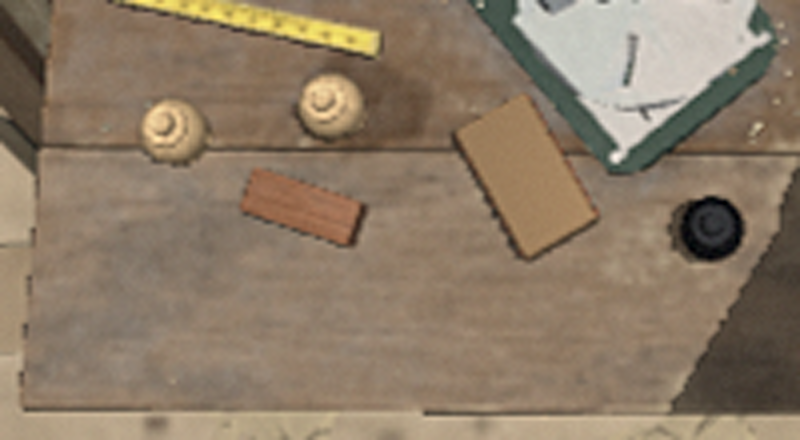

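Call:
send_rows:
  series:
    - {"tx": -0.02, "ty": 0.045, "tz": 0, "spin": 0}
    - {"tx": -0.04, "ty": 0.09, "tz": 0, "spin": 0}
    - {"tx": -0.055, "ty": 0.135, "tz": 0, "spin": 0}
    - {"tx": -0.065, "ty": 0.18, "tz": 0, "spin": 0}
    - {"tx": -0.07, "ty": 0.228, "tz": 0, "spin": 0}
    - {"tx": -0.075, "ty": 0.276, "tz": 0, "spin": 0}
    - {"tx": -0.08, "ty": 0.324, "tz": 0, "spin": 0}
    - {"tx": -0.08, "ty": 0.372, "tz": 0, "spin": 0}
    - {"tx": -0.08, "ty": 0.42, "tz": 0, "spin": 0}
    - {"tx": -0.075, "ty": 0.468, "tz": 0, "spin": 0}
    - {"tx": -0.065, "ty": 0.515, "tz": 0, "spin": 0}
    - {"tx": -0.045, "ty": 0.56, "tz": 0, "spin": 0}
    - {"tx": -0.02, "ty": 0.6, "tz": 0, "spin": 0}
    - {"tx": 0.01, "ty": 0.635, "tz": -0.01, "spin": 0}
    - {"tx": 0.0375, "ty": 0.67, "tz": -0.02, "spin": 0}
    - {"tx": 0.0375, "ty": 0.677, "tz": -0.03, "spin": 0}
    - {"tx": 0.0375, "ty": 0.677, "tz": -0.03, "spin": 0}
    - {"tx": 0.0375, "ty": 0.677, "tz": -0.03, "spin": 0}
  grip: -1

```text
t: 21.8
eef_pos: [0.5516, 0.3079, 0.1631]
ee_rot: [0.963, 0.269, -0.001, 0.0]
force: [0.3, -0.5, 0.6]
opening: 0.0855
```

```bash
python3 -c "
from h import *
look('w14.png');grab('scene','s14.png')"
```

```text
21.85 [0.5522 0.3075 0.1642] [ 0.963  0.268 -0.     0.   ] [-0.1 -0.6  0.1] 0.0855 [-0.04  0.56 -0.75  1.44  0.39  1.3  -1.85]
```

View pics/w14.png

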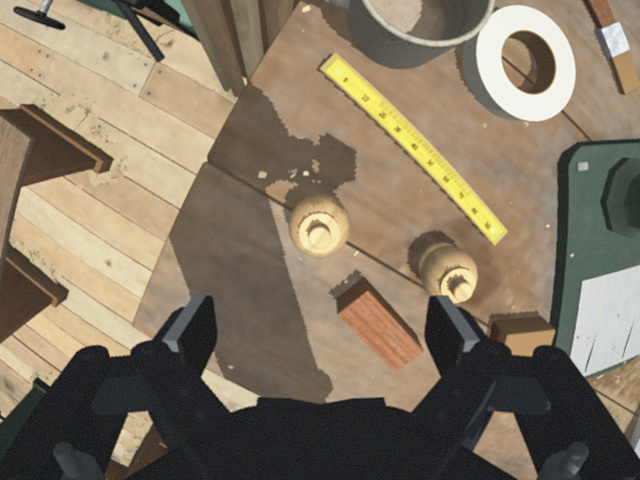

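View pics/s14.png

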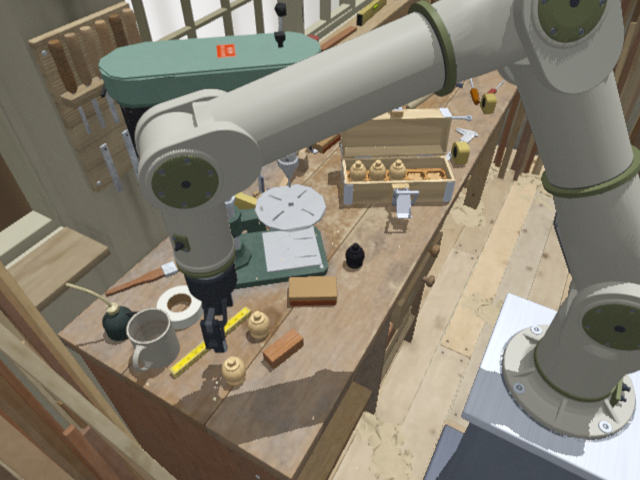

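```bash
python3 - <<'E'
from h import *
grab('top','t14.png')
f=load('w14.png')
for q in [(319,235),(458,289)]: print(onz(f,*q,.062,True).round(4))
E
```

```text
[0.5555 0.3112 0.062 ]
[0.5723 0.2059 0.062 ]
```

View pics/t14.png

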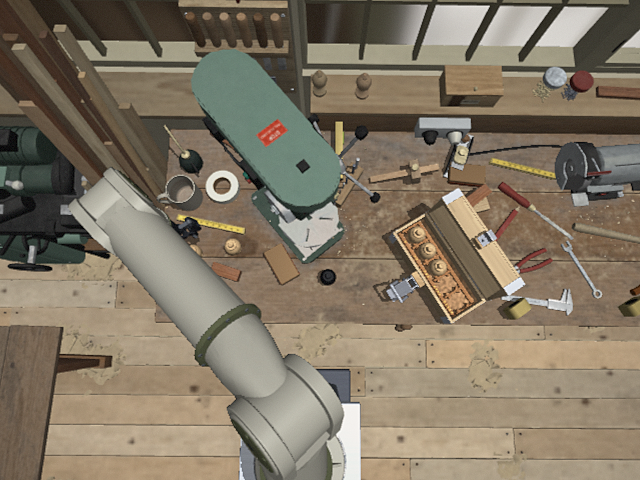

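Call:
send_rows:
  series:
    - {"tx": 0.002, "ty": 0.002, "tz": -0.04, "spin": 0}
    - {"tx": 0.002, "ty": 0.002, "tz": -0.08, "spin": 0}
    - {"tx": 0.002, "ty": 0.002, "tz": -0.115, "spin": 0}
    - {"tx": 0.002, "ty": 0.002, "tz": -0.137, "spin": 0}
    - {"tx": 0.002, "ty": 0.002, "tz": -0.137, "spin": 0}
    - {"tx": 0.002, "ty": 0.002, "tz": -0.137, "spin": 0}

```text
t: 22.55
eef_pos: [0.5551, 0.3103, 0.0287]
ee_rot: [0.963, 0.268, 0.001, -0.0]
force: [0.2, 0.8, -0.2]
opening: 0.0854
```

Call:
send_rows:
  series:
    - {"tx": 0, "ty": 0, "tz": 0, "spin": 0}
    - {"tx": 0, "ty": 0, "tz": 0, "spin": 0}
    - {"tx": 0, "ty": 0, "tz": 0, "spin": 0}
    - {"tx": 0, "ty": 0, "tz": 0, "spin": 0}
    - {"tx": 0, "ty": 0, "tz": 0, "spin": 0}
    - {"tx": 0, "ty": 0, "tz": 0, "spin": 0}
  grip: 1

```text
t: 23.15
eef_pos: [0.5554, 0.3111, 0.0292]
ee_rot: [0.963, 0.268, 0.001, -0.0]
force: [-1.7, -2.1, 8.6]
opening: 0.0432
```

Call:
send_rows:
  series:
    - {"tx": 0, "ty": 0, "tz": 0.04, "spin": 0}
    - {"tx": 0, "ty": 0, "tz": 0.08, "spin": 0}
    - {"tx": -0.02, "ty": -0.01, "tz": 0.12, "spin": 0}
    - {"tx": -0.05, "ty": -0.04, "tz": 0.145, "spin": 0}
    - {"tx": -0.08, "ty": -0.075, "tz": 0.155, "spin": 0}
    - {"tx": -0.1, "ty": -0.115, "tz": 0.155, "spin": 0}
    - {"tx": -0.11, "ty": -0.16, "tz": 0.155, "spin": 0}
    - {"tx": -0.115, "ty": -0.208, "tz": 0.155, "spin": 0}
    - {"tx": -0.12, "ty": -0.256, "tz": 0.155, "spin": 0}
    - {"tx": -0.12, "ty": -0.304, "tz": 0.155, "spin": 0}
    - {"tx": -0.12, "ty": -0.352, "tz": 0.155, "spin": 0}
    - {"tx": -0.12, "ty": -0.4, "tz": 0.155, "spin": 0}
    - {"tx": -0.12, "ty": -0.448, "tz": 0.155, "spin": 0}
    - {"tx": -0.12, "ty": -0.496, "tz": 0.155, "spin": 0}
    - {"tx": -0.115, "ty": -0.544, "tz": 0.155, "spin": 0}
    - {"tx": -0.11, "ty": -0.592, "tz": 0.155, "spin": 0}
    - {"tx": -0.1, "ty": -0.638, "tz": 0.155, "spin": 0}
    - {"tx": -0.09, "ty": -0.684, "tz": 0.155, "spin": 0}
    - {"tx": -0.085, "ty": -0.706, "tz": 0.155, "spin": 0}
    - {"tx": -0.085, "ty": -0.706, "tz": 0.155, "spin": 0}

```text
t: 25.15
eef_pos: [0.4686, -0.3992, 0.1817]
ee_rot: [0.964, 0.266, -0.0, 0.0]
force: [0.0, 0.1, -0.2]
opening: 0.0429
```

Call:
send_rows:
  series:
    - {"tx": 0, "ty": 0, "tz": 0, "spin": 0}
    - {"tx": 0, "ty": 0, "tz": 0, "spin": 0}

```text
t: 25.35
eef_pos: [0.4701, -0.3935, 0.1826]
ee_rot: [0.963, 0.269, 0.0, -0.0]
force: [0.2, -0.5, -1.9]
opening: 0.0429
```

```bash
python3 -c "
from h import *
look('w15.png')"
```

```text
25.4 [ 0.4701 -0.3936  0.1827] [ 0.963  0.27   0.    -0.   ] [ 0.2 -0.  -0.8] 0.0423 [ 0.94  0.42 -0.4   1.48  0.17  1.27 -0.5 ]
```

View pics/w15.png

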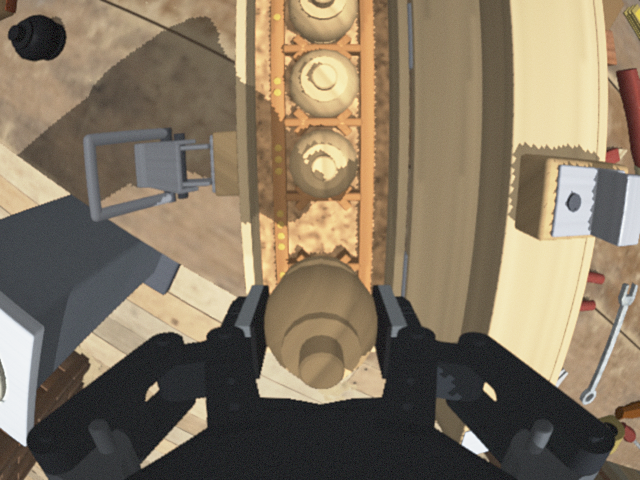

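Call:
send_rows:
  series:
    - {"tx": 0, "ty": -0.001, "tz": -0.035, "spin": 0}
    - {"tx": 0, "ty": -0.001, "tz": -0.07, "spin": 0}
    - {"tx": 0, "ty": -0.001, "tz": -0.098, "spin": 0}
    - {"tx": 0, "ty": -0.001, "tz": -0.11, "spin": 0}
    - {"tx": 0, "ty": -0.001, "tz": -0.116, "spin": 0}
    - {"tx": 0, "ty": -0.001, "tz": -0.118, "spin": 0}
    - {"tx": 0, "ty": -0.001, "tz": -0.118, "spin": 0}

```text
t: 26.1
eef_pos: [0.4704, -0.3959, 0.0657]
ee_rot: [0.963, 0.269, 0.001, 0.0]
force: [0.7, 2.0, -0.0]
opening: 0.0425
```

Call:
send_rows:
  series:
    - {"tx": 0, "ty": 0, "tz": 0, "spin": 0}
    - {"tx": 0, "ty": 0, "tz": 0, "spin": 0}
    - {"tx": 0, "ty": 0, "tz": 0, "spin": 0}
    - {"tx": 0, "ty": 0, "tz": 0, "spin": 0}
  grip: -0.35

```text
t: 26.5
eef_pos: [0.4694, -0.3966, 0.0645]
ee_rot: [0.963, 0.268, -0.0, 0.0]
force: [1.3, -0.3, -0.0]
opening: 0.0576
```

Call:
send_rows:
  series:
    - {"tx": 0, "ty": 0, "tz": 0.04, "spin": 0}
    - {"tx": 0, "ty": 0, "tz": 0.08, "spin": 0}
    - {"tx": 0, "ty": 0, "tz": 0.12, "spin": 0}
    - {"tx": 0, "ty": 0, "tz": 0.13, "spin": 0}
    - {"tx": 0, "ty": 0, "tz": 0.13, "spin": 0}

```text
t: 27.0
eef_pos: [0.4705, -0.397, 0.1967]
ee_rot: [0.963, 0.268, 0.001, 0.002]
force: [-0.2, 0.6, -0.4]
opening: 0.0576
```

```bash
python3 - <<'E'
from h import *
look('w16.png'); f=grab('top','t16.png');crop(f,150,220,350,330,4,'t16c.png')
E
```

```text
27.05 [ 0.4696 -0.3965  0.1945] [0.963 0.268 0.    0.   ] [ 0.9  0.3 -0.5] 0.0577 [ 0.94  0.42 -0.4   1.46  0.17  1.29 -0.5 ]
```

View pics/w16.png

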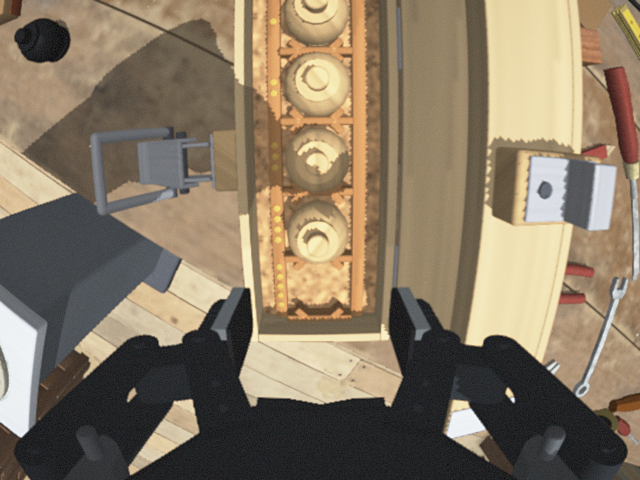

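View pics/t16c.png

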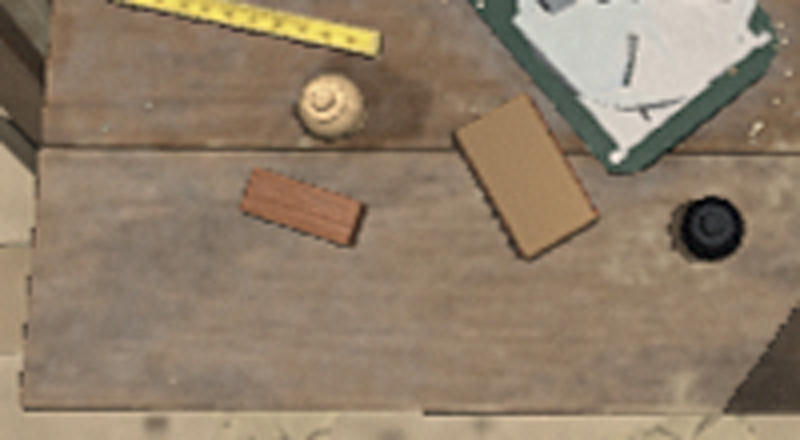

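Call:
send_rows:
  series:
    - {"tx": -0.01, "ty": 0.047, "tz": 0, "spin": 0}
    - {"tx": -0.02, "ty": 0.094, "tz": 0, "spin": 0}
    - {"tx": -0.03, "ty": 0.141, "tz": 0, "spin": 0}
    - {"tx": -0.035, "ty": 0.189, "tz": 0, "spin": 0}
    - {"tx": -0.035, "ty": 0.237, "tz": 0, "spin": 0}
    - {"tx": -0.035, "ty": 0.285, "tz": 0, "spin": 0}
    - {"tx": -0.035, "ty": 0.333, "tz": 0, "spin": 0}
    - {"tx": -0.035, "ty": 0.381, "tz": 0, "spin": 0}
    - {"tx": -0.03, "ty": 0.429, "tz": 0, "spin": 0}
    - {"tx": -0.015, "ty": 0.475, "tz": 0, "spin": 0}
    - {"tx": 0.01, "ty": 0.515, "tz": 0, "spin": 0}
    - {"tx": 0.04, "ty": 0.55, "tz": -0.01, "spin": 0}
    - {"tx": 0.07, "ty": 0.575, "tz": -0.02, "spin": 0}
    - {"tx": 0.101, "ty": 0.5965, "tz": -0.03, "spin": 0}
    - {"tx": 0.101, "ty": 0.5965, "tz": -0.03, "spin": 0}
    - {"tx": 0.101, "ty": 0.5965, "tz": -0.03, "spin": 0}
  grip: -1

```text
t: 28.7
eef_pos: [0.5693, 0.2006, 0.1612]
ee_rot: [0.963, 0.269, -0.003, -0.001]
force: [0.5, -0.6, 0.4]
opening: 0.0855
```

```bash
python3 -c "
from h import *
look('w17.png')"
```

```text
28.75 [0.5694 0.2    0.1625] [ 0.963  0.269 -0.002 -0.   ] [-0.9 -0.4  0.1] 0.0856 [ 0.17  0.5  -0.78  1.52  0.36  1.27 -1.68]
```

View pics/w17.png

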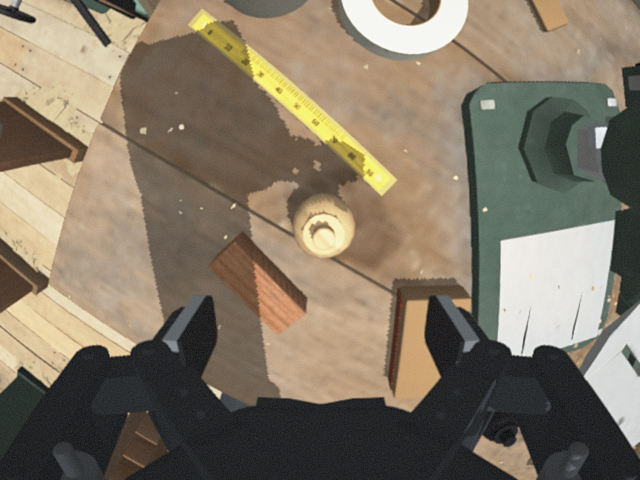

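```bash
python3 - <<'E'
from h import *
f=load('w17.png')
print(onz(f,322,236,.062,True).round(4))
x=np.array([.515,-.857]);c=np.array([.5712,.2015])
for k in(.05,.057,-.05,-.057):
    for w in(-.011,.011): print(k,w,proj(f,[*(c+k*x+w*np.array([.857,.515])),.03],True).round(0))
E
```

```text
[0.5738 0.2024 0.062 ]
0.05 -0.011 [[389. 242.]]
0.05 0.011 [[390. 213.]]
0.057 -0.011 [[398. 242.]]
0.057 0.011 [[400. 213.]]
-0.05 -0.011 [[254. 241.]]
-0.05 0.011 [[252. 212.]]
-0.057 -0.011 [[244. 241.]]
-0.057 0.011 [[243. 212.]]
```

Call:
send_rows:
  series:
    - {"tx": 0.0025, "ty": 0.0005, "tz": -0.01, "spin": -8}
    - {"tx": 0.0025, "ty": 0.0005, "tz": -0.02, "spin": -16}
    - {"tx": 0.0025, "ty": 0.0005, "tz": -0.03, "spin": -20}
    - {"tx": 0.0025, "ty": 0.0005, "tz": -0.07, "spin": -20}
    - {"tx": 0.0025, "ty": 0.0005, "tz": -0.07, "spin": -20}
    - {"tx": 0.0025, "ty": 0.0005, "tz": -0.07, "spin": -20}
  grip: -0.8

```text
t: 29.35
eef_pos: [0.5723, 0.1997, 0.0948]
ee_rot: [0.995, 0.097, -0.001, 0.0]
force: [-0.9, -0.3, 1.9]
opening: 0.077
```

```bash
python3 -c "
from h import *
look('w18.png')"
```

```text
29.4 [0.5732 0.2004 0.0959] [ 0.995  0.097  0.001 -0.   ] [-0.5  0.3 -0.5] 0.077 [ 0.11  0.55 -0.68  1.59  0.37  1.14 -2.03]
```

View pics/w18.png

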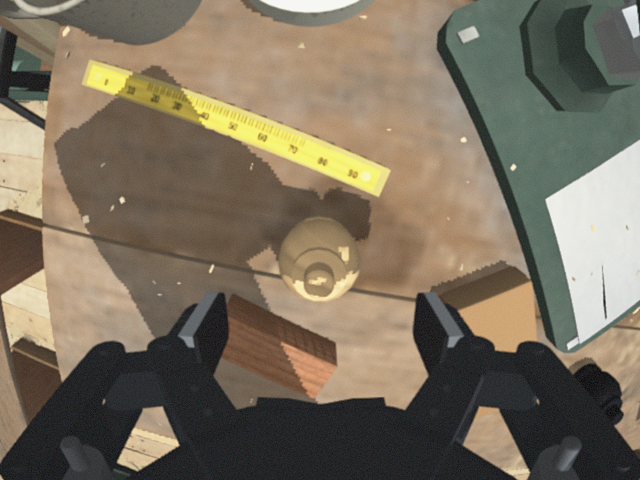

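```bash
python3 - <<'E'
from h import *
f=load('w18.png')
print('tenon',onz(f,319,276,.062,True).round(4))
a=np.radians(-78.9);x=np.array([np.cos(a),np.sin(a)]);n=np.array([-x[1],x[0]]);c=np.array([.572,.201])
for k in(.038,.053,-.038,-.053):
    for w in(-.011,.011): print(k,w,proj(f,[*(c+k*x+w*n),.03],True).round(0),proj(f,[*(c+k*x+w*n),.01],True).round(0))
print('offcut corner',onz(f,228,296,.03,True),onz(f,337,347,.03,True))
print('block corner',onz(f,425,293,.032,True),onz(f,505,262,.032,True))
E
```

```text
tenon [0.5772 0.2014 0.062 ]
0.038 -0.011 [[385. 280.]] [[379. 268.]]
0.038 0.011 [[387. 243.]] [[381. 233.]]
0.053 -0.011 [[410. 280.]] [[403. 267.]]
0.053 0.011 [[413. 243.]] [[405. 233.]]
-0.038 -0.011 [[252. 280.]] [[257. 268.]]
-0.038 0.011 [[249. 244.]] [[255. 234.]]
-0.053 -0.011 [[226. 280.]] [[234. 267.]]
-0.053 0.011 [[223. 243.]] [[231. 234.]]
offcut corner [0.54080874 0.24886968 0.03      ] [0.51939878 0.17895968 0.03      ]
block corner [0.56556577 0.13623767 0.032     ] [0.59317351 0.09085393 0.032     ]
```

```bash
python3 - <<'E'
from h import *
f=load('w18.png');crop(f,200,200,460,400,3,'w18c.png')
print('offcut corner',onz(f,228,296,.0,True),onz(f,337,347,.0,True))
for z in (.062,):
  print(proj(f,[[.571,.2,.062],[.5735,.2015,.062],[.571,.2,.05]],True))
E
```

```text
offcut corner [0.52495915 0.25433309 0.        ] [5.00228314e-01 1.73579405e-01 2.77555756e-17]
[[319.32689545 288.23384991]
 [317.22262064 282.96603689]
 [319.37974342 278.4404698 ]]
```

View pics/w18c.png

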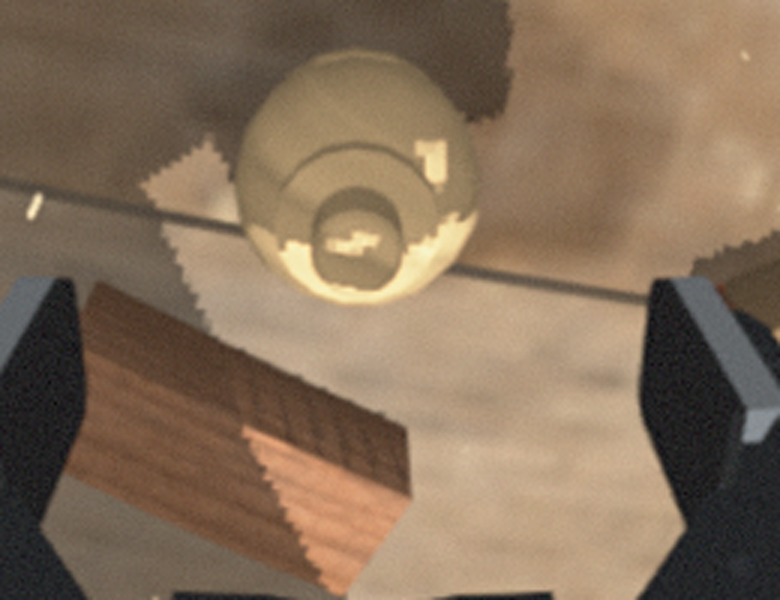

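Call:
send_rows:
  series:
    - {"tx": 0, "ty": 0, "tz": -0.03, "spin": 0}
    - {"tx": 0, "ty": 0, "tz": -0.055, "spin": 0}
    - {"tx": 0, "ty": 0, "tz": -0.067, "spin": 0}
    - {"tx": 0, "ty": 0, "tz": -0.067, "spin": 0}
    - {"tx": 0, "ty": 0, "tz": -0.067, "spin": 0}

```text
t: 29.9
eef_pos: [0.5739, 0.2012, 0.0289]
ee_rot: [0.995, 0.097, 0.001, -0.0]
force: [0.3, -0.5, 0.8]
opening: 0.0769
```

Call:
send_rows:
  series:
    - {"tx": 0, "ty": 0, "tz": 0, "spin": 0}
    - {"tx": 0, "ty": 0, "tz": 0, "spin": 0}
    - {"tx": 0, "ty": 0, "tz": 0, "spin": 0}
    - {"tx": 0, "ty": 0, "tz": 0, "spin": 0}
    - {"tx": 0, "ty": 0, "tz": 0, "spin": 0}
    - {"tx": 0, "ty": 0, "tz": 0, "spin": 0}
  grip: 1

```text
t: 30.5
eef_pos: [0.574, 0.2012, 0.0289]
ee_rot: [0.995, 0.097, 0.001, -0.0]
force: [-1.5, -0.6, 5.9]
opening: 0.0424
```

Call:
send_rows:
  series:
    - {"tx": 0, "ty": 0, "tz": 0.04, "spin": 0}
    - {"tx": 0, "ty": 0, "tz": 0.08, "spin": 0}
    - {"tx": -0.03, "ty": -0.01, "tz": 0.115, "spin": 5}
    - {"tx": -0.065, "ty": -0.03, "tz": 0.14, "spin": 10}
    - {"tx": -0.1, "ty": -0.06, "tz": 0.155, "spin": 15}
    - {"tx": -0.125, "ty": -0.1, "tz": 0.155, "spin": 20}
    - {"tx": -0.135, "ty": -0.147, "tz": 0.155, "spin": 20}
    - {"tx": -0.14, "ty": -0.195, "tz": 0.155, "spin": 20}
    - {"tx": -0.14, "ty": -0.243, "tz": 0.155, "spin": 20}
    - {"tx": -0.14, "ty": -0.291, "tz": 0.155, "spin": 20}
    - {"tx": -0.14, "ty": -0.339, "tz": 0.155, "spin": 20}
    - {"tx": -0.14, "ty": -0.387, "tz": 0.155, "spin": 20}
    - {"tx": -0.14, "ty": -0.435, "tz": 0.155, "spin": 20}
    - {"tx": -0.14, "ty": -0.483, "tz": 0.155, "spin": 20}
    - {"tx": -0.142, "ty": -0.531, "tz": 0.155, "spin": 20}
    - {"tx": -0.146, "ty": -0.578, "tz": 0.155, "spin": 20}
    - {"tx": -0.1485, "ty": -0.624, "tz": 0.155, "spin": 20}
    - {"tx": -0.1485, "ty": -0.624, "tz": 0.155, "spin": 20}
    - {"tx": -0.1485, "ty": -0.624, "tz": 0.155, "spin": 20}
    - {"tx": -0.1485, "ty": -0.624, "tz": 0.155, "spin": 20}

```text
t: 32.5
eef_pos: [0.4253, -0.422, 0.1825]
ee_rot: [0.963, 0.269, 0.0, -0.0]
force: [-0.7, 0.1, -1.2]
opening: 0.0433
```

```bash
python3 -c "
from h import *
look('w19.png')"
```

```text
32.55 [ 0.4254 -0.4217  0.1826] [ 0.963  0.27   0.    -0.   ] [ 0.1  0.4 -0.4] 0.0428 [ 1.05  0.4  -0.42  1.52  0.17  1.26 -0.42]
```

View pics/w19.png

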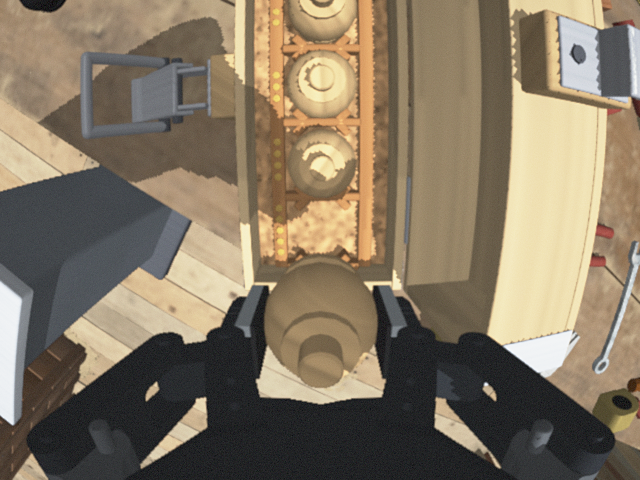

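Call:
send_rows:
  series:
    - {"tx": 0, "ty": -0.001, "tz": -0.035, "spin": 0}
    - {"tx": 0, "ty": -0.001, "tz": -0.07, "spin": 0}
    - {"tx": 0, "ty": -0.001, "tz": -0.098, "spin": 0}
    - {"tx": 0, "ty": -0.001, "tz": -0.11, "spin": 0}
    - {"tx": 0, "ty": -0.001, "tz": -0.116, "spin": 0}
    - {"tx": 0, "ty": -0.001, "tz": -0.118, "spin": 0}
    - {"tx": 0, "ty": -0.001, "tz": -0.118, "spin": 0}

```text
t: 33.25
eef_pos: [0.4254, -0.4244, 0.0658]
ee_rot: [0.963, 0.269, 0.001, 0.001]
force: [-0.2, -0.4, -1.5]
opening: 0.0427
```

Call:
send_rows:
  series:
    - {"tx": 0, "ty": 0, "tz": 0, "spin": 0}
    - {"tx": 0, "ty": 0, "tz": 0, "spin": 0}
    - {"tx": 0, "ty": 0, "tz": 0, "spin": 0}
    - {"tx": 0, "ty": 0, "tz": 0, "spin": 0}
  grip: -0.35

```text
t: 33.65
eef_pos: [0.4246, -0.4244, 0.0645]
ee_rot: [0.963, 0.268, 0.0, 0.0]
force: [-0.5, -0.7, -0.2]
opening: 0.0577
```

Call:
send_rows:
  series:
    - {"tx": 0, "ty": 0, "tz": 0.04, "spin": 0}
    - {"tx": 0, "ty": 0, "tz": 0.08, "spin": 0}
    - {"tx": 0, "ty": 0, "tz": 0.12, "spin": 0}
    - {"tx": -0.03, "ty": 0.0, "tz": 0.16, "spin": 0}
    - {"tx": -0.06, "ty": 0.0, "tz": 0.2, "spin": 0}
    - {"tx": -0.06, "ty": 0.0, "tz": 0.22, "spin": 0}
    - {"tx": -0.06, "ty": 0.0, "tz": 0.22, "spin": 0}

```text
t: 34.35
eef_pos: [0.3648, -0.4257, 0.2886]
ee_rot: [0.964, 0.268, 0.001, 0.003]
force: [1.2, -0.0, 0.3]
opening: 0.0576
```

```bash
python3 - <<'E'
from h import *
look('w20.png'); f=grab('top','t20.png');f=grab('scene','s20.png');crop(f,310,70,490,230,4,'s20c.png')
E
```

```text
34.4 [ 0.3648 -0.4248  0.2861] [0.963 0.268 0.001 0.002] [-0.2 -0.4 -0. ] 0.0578 [ 1.14  0.25 -0.42  1.47  0.1   1.44 -0.3 ]
```

View pics/w20.png

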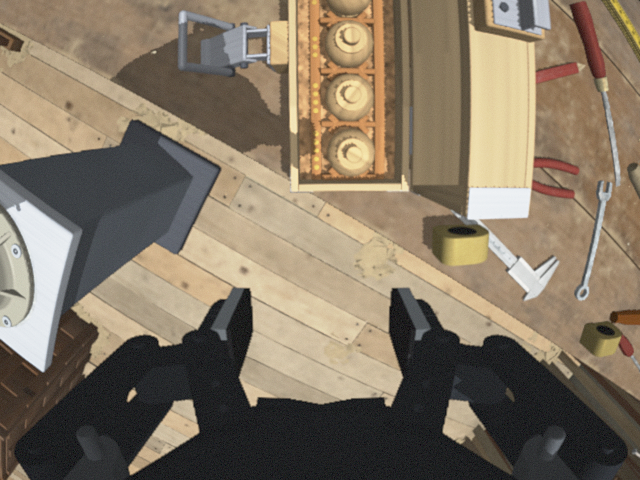

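View pics/s20c.png

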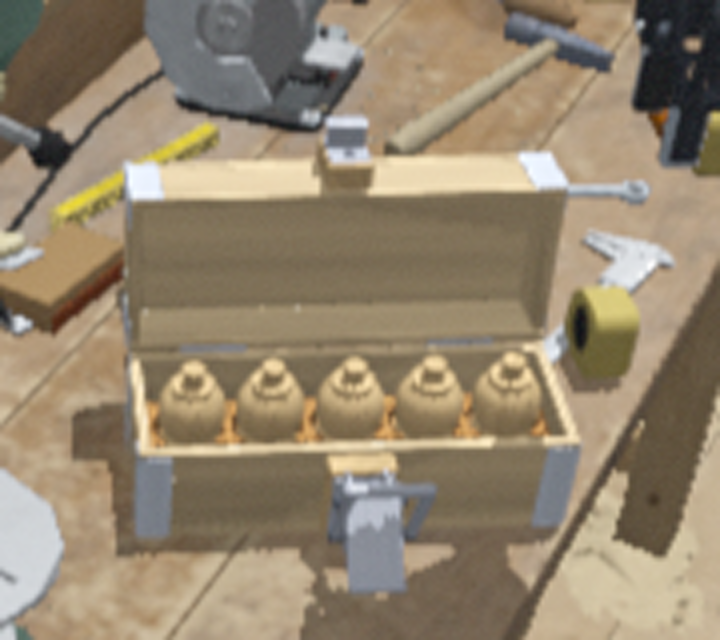

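```bash
python3 - <<'E'
from h import *
for n,b in [('w1.png',(210,100,360,240)),('w13.png',(90,170,260,310)),('w16.png',(80,110,260,230)),('w20.png',(160,0,310,90))]:
    f=load(n);crop(f,*b,4.5,'c_'+n)
E
python3 - <<'E'
import cv2,numpy as np
a=[cv2.imread('pics/c_%s.png'%n) for n in('w1','w13','w16','w20')]
a=[cv2.copyMakeBorder(i[:,:],0,max(0,640-i.shape[0]),0,max(0,820-i.shape[1]),0)[:640,:820] for i in a]
m=np.vstack([np.hstack(a[:2]),np.hstack(a[2:])]);print(m.shape);cv2.imwrite('pics/m1.png',cv2.resize(m,None,fx=.48,fy=.46))
E
```

```text
(1280, 1640, 3)
```

View pics/c_w13.png

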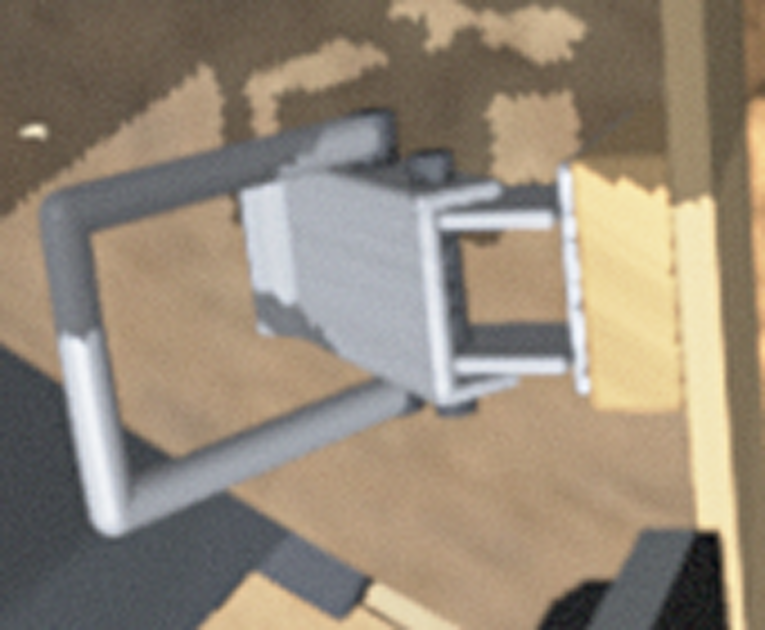

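View pics/c_w16.png

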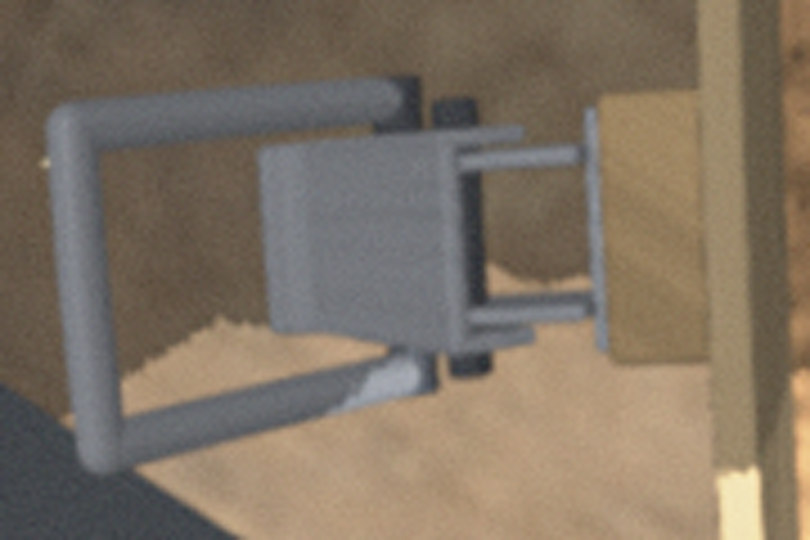

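View pics/c_w20.png

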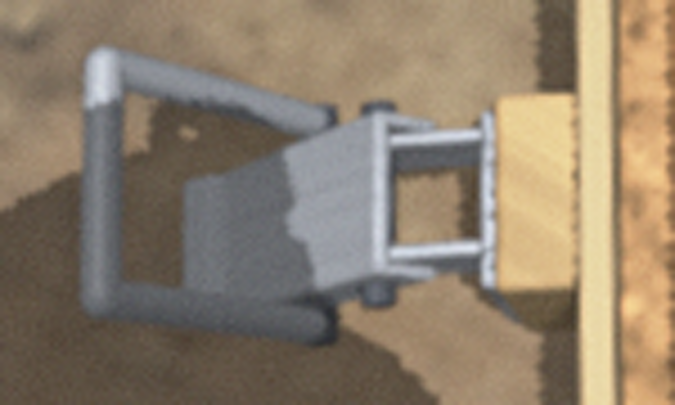

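```bash
python3 - <<'E'
from h import *
F=[load(n) for n in('w13.png','w16.png','w20.png')]
c=np.array([.5152,-.3682]);yaw=np.radians(-58.4);x=np.array([np.cos(yaw),np.sin(yaw)]);y=np.array([-x[1],x[0]])
for n,q in [('bar',[(109.6,250),(99.3,174.4),(182.2,40.4)]),('flare',[(149.6,230),(140.4,163.3),(202.2,52.2)]),('axis',[(188.9,233.3),(182.7,162.9),(243.8,44.9)])]:
    p,e=tri(*[ray(f,*a,True) for f,a in zip(F,q)]);d=p[:2]-c
    print(n,p.round(4),np.round(e,4),'case',(d@x).round(4),(d@y).round(4),p[2].round(4))
# keeper on lid
F2=[load(n) for n in('w13.png','w16.png','w12.png')]
E
```

```text
bar [ 0.4383 -0.2444  0.1061] [0.0002 0.0003 0.0002] case -0.1457 -0.0006 0.1061
flare [ 0.4397 -0.2469  0.0479] [0.0027 0.0009 0.0025] case -0.1429 -0.0007 0.0479
axis [ 0.463  -0.2845  0.0645] [0.0002 0.0001 0.0003] case -0.0986 -0.0006 0.0645
```

```bash
python3 - <<'E'
from h import *
F=[load(n) for n in('w13.png','w16.png','w20.png')]
c=np.array([.5152,-.3682]);yaw=np.radians(-58.4);x=np.array([np.cos(yaw),np.sin(yaw)]);y=np.array([-x[1],x[0]])
for n,q in [('pin',[(177.1,228.9),(171.6,162.9),(232.4,49.1)]),('pintop',[(175,201),(169,132),(232.4,26)]),('pinbot',[(180,259),(174.4,193.3),(232.4,72.2)])]:
    p,e=tri(*[ray(f,*a,True) for f,a in zip(F,q)]);d=p[:2]-c
    print(n,p.round(4),np.round(e,4),'case',(d@x).round(4),(d@y).round(4),p[2].round(4))
f=load('w20.png')
for lam in (.75,1.0,1.25,1.5):
    for r,o in((.022,0),(.046,.008),(.06,.012)):
        # outer face: offset along perpendicular (front/up)
        px=-.099-r*np.sin(lam)-o*np.cos(lam); pz=.064-r*np.cos(lam)+o*np.sin(lam)
        w=np.array([*(c+px*x),pz]);print(lam,r,[proj(g,w,True)[0].round(1).tolist() for g in F])
E
```

```text
pin [ 0.4552 -0.2722  0.0513] [0.0003 0.0003 0.0001] case -0.1131 -0.0008 0.0513
pintop [ 0.476  -0.2606  0.0544] [0.0007 0.0003 0.0003] case -0.1122 0.023 0.0544
pinbot [ 0.4349 -0.2856  0.0536] [0.0006 0.0008 0.0002] case -0.1124 -0.0251 0.0536
0.75 0.022 [[177.8, 227.1], [172.0, 161.2], [232.2, 49.2]]
0.75 0.046 [[159.4, 223.9], [153.5, 161.5], [214.1, 53.5]]
0.75 0.06 [[150.3, 222.1], [144.4, 161.7], [204.8, 56.0]]
1.0 0.022 [[172.0, 228.6], [166.0, 161.9], [227.8, 48.6]]
1.0 0.046 [[148.6, 227.1], [142.1, 163.2], [206.0, 52.2]]
1.0 0.06 [[136.7, 226.1], [130.1, 163.9], [194.4, 54.4]]
1.25 0.022 [[167.1, 230.2], [160.7, 162.7], [224.3, 47.8]]
1.25 0.046 [[139.7, 230.7], [132.6, 164.9], [199.7, 50.4]]
1.25 0.06 [[125.1, 230.7], [117.7, 166.2], [186.3, 52.2]]
1.5 0.022 [[163.3, 232.1], [156.7, 163.5], [221.9, 46.8]]
1.5 0.046 [[133.0, 234.6], [125.3, 166.6], [195.8, 48.2]]
1.5 0.06 [[116.4, 235.9], [108.1, 168.4], [181.0, 49.3]]
```

```bash
cat >> h.py <<'E'
CC=np.array([.5152,-.3682]);YAW=np.radians(-58.4);CX=np.array([np.cos(YAW),np.sin(YAW)]);CY=np.array([-CX[1],CX[0]])
def case(x,y,z): return np.array([*(CC+x*CX+y*CY),z])
def tocase(p): d=np.array(p[:2])-CC; return np.array([d@CX,d@CY,p[2]])
def lidpt(r,h,th,y=0): return case(.056-r*np.cos(th)+h*np.sin(th),y,.072+r*np.sin(th)+h*np.cos(th))
E
python3 - <<'E'
from h import *
f=load('w16.png')
im=f['pixels'][:,:,::-1].copy()
for th,col in((1.85,(0,0,255)),(1.75,(0,255,0))):
    for r in(.112,.130):
        for h in(.004,.054):
            for y in(-.015,.015):
                u=proj(f,lidpt(r,h,th,y),True)[0];cv2.circle(im,tuple(int(round(v)) for v in u),2,col,-1)
cv2.imwrite('pics/chk1.png',cv2.resize(im[100:270,440:640],None,fx=4,fy=3.5))
g=load('top0.png')
im=g['pixels'][:,:,::-1].copy();im=cv2.resize(im[190:300,430:540],None,fx=5,fy=5)
for r in(.112,.130):
    for h in(.004,.054):
        for y in(-.015,.015):
            u=(proj(g,lidpt(r,h,1.85,y))[0]-[430,190]+.5)*5;cv2.circle(im,tuple(int(round(v)) for v in u),3,(0,0,255),-1)
cv2.imwrite('pics/chk2.png',im)
E
```

```text
(no output)
```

View pics/chk1.png

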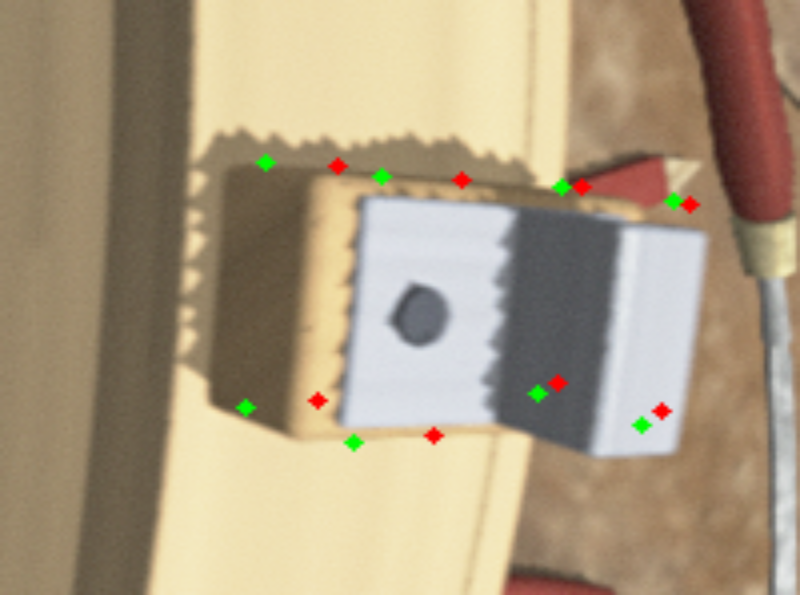

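View pics/chk2.png

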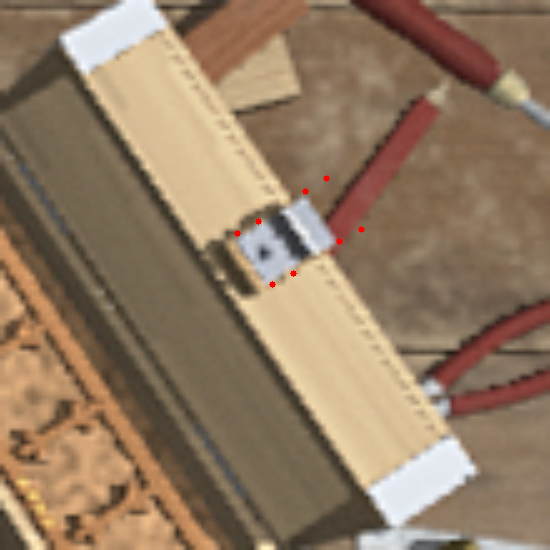

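```bash
python3 - <<'E'
from h import *
f=load('w16.png')
obs=np.array([(496.2,147),(492,214.9),(518,150.9),(513.75,224.9)])
for th in(1.55,1.6,1.65,1.7,1.75):
    p=np.array([proj(f,lidpt(r,.004,th,y),True)[0] for r in(.112,.130) for y in(.015,-.015)]);print(th,(p-obs).round(1).tolist())
g=load('top0.png')
for th in(1.5,1.55,1.6,1.65,1.7): print(th,[((proj(g,lidpt(.130,h,th,y))[0]-[430,190]+.5)*5).round(0).tolist() for h in(.004,) for y in(.015,-.015)])
E
```

```text
1.55 [[-34.9, -3.8], [-34.9, 1.8], [-39.3, -5.3], [-40.7, 3.2]]
1.6 [[-22.5, -3.0], [-22.8, 1.7], [-23.5, -4.3], [-25.4, 3.0]]
1.65 [[-10.8, -2.3], [-11.4, 1.5], [-8.9, -3.2], [-11.2, 2.5]]
1.7 [[0.2, -1.5], [-0.7, 1.1], [4.5, -2.2], [1.9, 1.9]]
1.75 [[10.3, -0.8], [9.3, 0.7], [16.6, -1.2], [13.8, 1.1]]
1.5 [[187.0, 265.0], [222.0, 317.0]]
1.55 [[198.0, 258.0], [233.0, 310.0]]
1.6 [[209.0, 252.0], [244.0, 304.0]]
1.65 [[219.0, 245.0], [254.0, 297.0]]
1.7 [[229.0, 239.0], [265.0, 291.0]]
```

Call:
send_rows:
  series:
    - {"tx": 0, "ty": 0, "tz": 0.016, "spin": 8}
    - {"tx": 0.01, "ty": 0, "tz": 0.016, "spin": 16}
    - {"tx": 0.03, "ty": 0, "tz": 0.016, "spin": 24}
    - {"tx": 0.05, "ty": 0, "tz": 0.016, "spin": 32}
    - {"tx": 0.07, "ty": 0, "tz": 0.016, "spin": 40}
    - {"tx": 0.09, "ty": -0.01, "tz": 0.016, "spin": 48}
    - {"tx": 0.12, "ty": -0.02, "tz": 0.016, "spin": 56}
    - {"tx": 0.15, "ty": -0.03, "tz": 0.016, "spin": 64}
    - {"tx": 0.18, "ty": -0.03, "tz": 0.016, "spin": 72}
    - {"tx": 0.202, "ty": -0.03, "tz": 0.016, "spin": 80}
    - {"tx": 0.202, "ty": -0.03, "tz": 0.016, "spin": 88}
    - {"tx": 0.202, "ty": -0.03, "tz": 0.016, "spin": 90.5}
    - {"tx": 0.202, "ty": -0.03, "tz": 0.016, "spin": 90.5}
    - {"tx": 0.202, "ty": -0.03, "tz": 0.016, "spin": 90.5}
    - {"tx": 0.202, "ty": -0.03, "tz": 0.016, "spin": 90.5}
  grip: -0.2

```text
t: 36.0
eef_pos: [0.5665, -0.4542, 0.2996]
ee_rot: [0.488, 0.873, 0.0, -0.001]
force: [-0.8, -0.2, -0.6]
opening: 0.0509
```

```bash
python3 -c "
from h import *
look('w21.png');grab('scene','s21.png')"
```

```text
36.05 [ 0.5664 -0.4543  0.2999] [ 0.488  0.873 -0.    -0.   ] [ 0.   0.2 -0.4] 0.0516 [ 0.93  0.69 -0.64  0.88  0.39  1.67  1.  ]
```

View pics/w21.png

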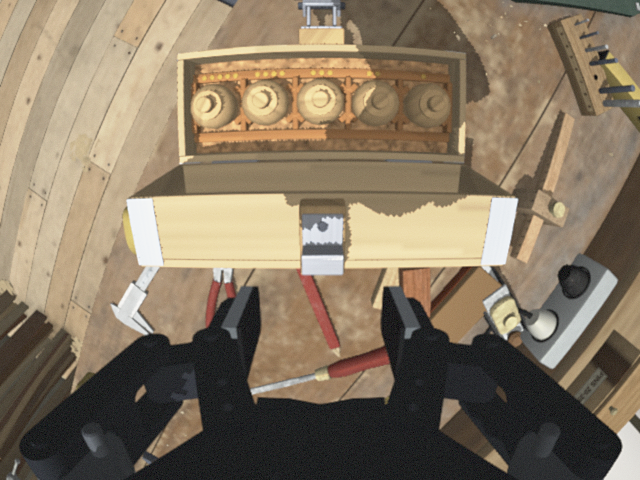

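View pics/s21.png

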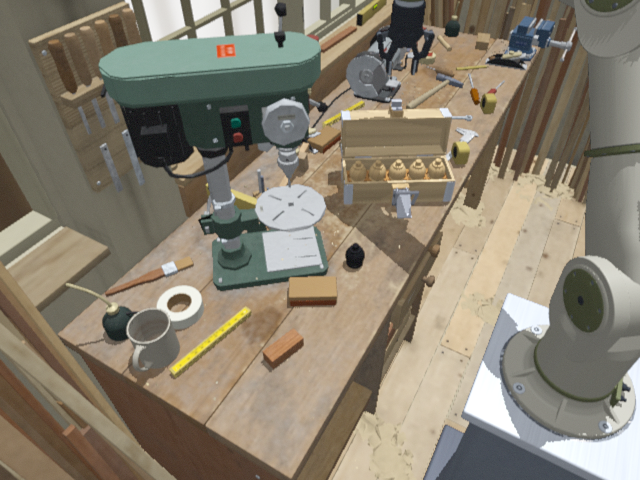

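```bash
python3 - <<'E'
from h import *
f=load('w21.png');crop(f,280,180,370,290,6,'w21c.png')
for th in(1.6,1.65,1.7,1.75):
    print(th,[((proj(f,lidpt(r,.004,th,y),True)[0]-[280,180]+.5)*6).round(0).tolist() for r in(.112,.130) for y in(.015,-.015)])
E
```

```text
1.6 [[391.0, 18.0], [119.0, 18.0], [402.0, 47.0], [110.0, 48.0]]
1.65 [[390.0, 67.0], [120.0, 67.0], [401.0, 108.0], [111.0, 109.0]]
1.7 [[389.0, 115.0], [121.0, 115.0], [399.0, 168.0], [112.0, 168.0]]
1.75 [[388.0, 161.0], [122.0, 161.0], [398.0, 224.0], [114.0, 225.0]]
```

View pics/w21c.png

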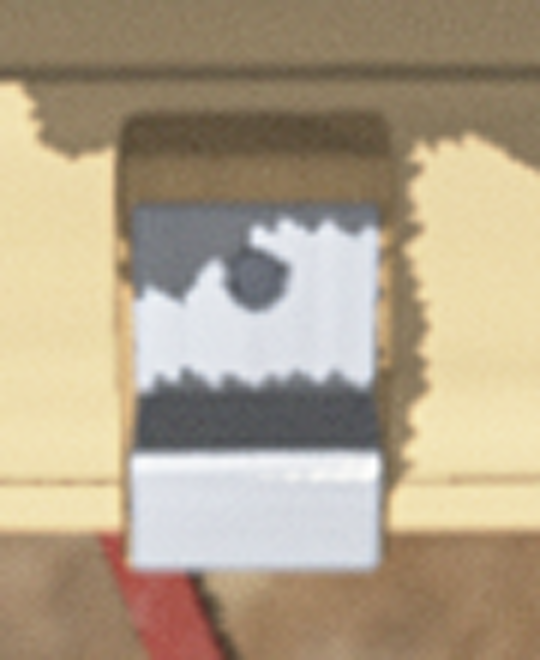

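Call:
send_rows:
  series:
    - {"tx": 0.001, "ty": 0, "tz": -0.04, "spin": 0}
    - {"tx": 0.001, "ty": 0, "tz": -0.075, "spin": 0}
    - {"tx": 0.001, "ty": 0, "tz": -0.092, "spin": 0}
    - {"tx": 0.001, "ty": 0, "tz": -0.0985, "spin": 0}
    - {"tx": 0.001, "ty": 0, "tz": -0.0985, "spin": 0}

```text
t: 36.6
eef_pos: [0.5672, -0.4542, 0.2013]
ee_rot: [0.488, 0.873, 0.0, -0.001]
force: [-0.4, -0.0, -0.1]
opening: 0.0512
```

```bash
python3 -c "
from h import *
look('w22.png');f=grab('scene','s22.png');crop(f,310,60,490,200,4,'s22c.png')"
```

```text
36.65 [ 0.5678 -0.4544  0.2027] [ 0.488  0.873 -0.     0.   ] [-0.1 -0.1  0.5] 0.051 [ 0.97  0.71 -0.64  1.07  0.4   1.48  0.97]
```

View pics/w22.png

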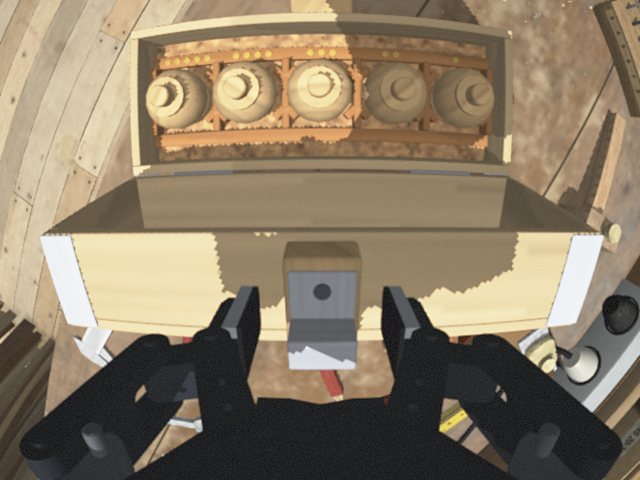

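View pics/s22c.png

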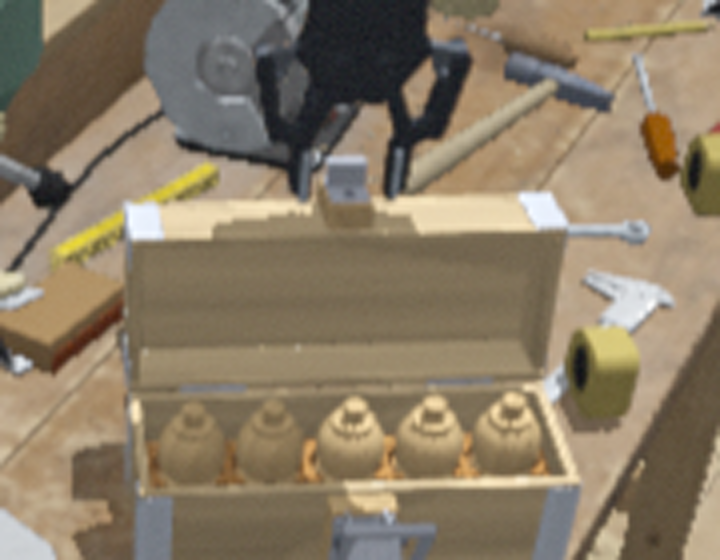

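Call:
send_rows:
  series:
    - {"tx": 0, "ty": 0, "tz": -0.0025, "spin": 0}
    - {"tx": 0, "ty": 0, "tz": -0.0025, "spin": 0}
    - {"tx": 0, "ty": 0, "tz": -0.0025, "spin": 0}
    - {"tx": 0, "ty": 0, "tz": -0.0025, "spin": 0}
    - {"tx": 0, "ty": 0, "tz": -0.0025, "spin": 0}
    - {"tx": 0, "ty": 0, "tz": -0.0025, "spin": 0}
  grip: 1

```text
t: 37.3
eef_pos: [0.5681, -0.4548, 0.2007]
ee_rot: [0.488, 0.873, -0.0, 0.001]
force: [0.1, -2.0, 5.3]
opening: 0.0282
```

```bash
python3 -c "
from h import *
look('w23.png')
import numpy as np
th0=1.695;s=ctrl.get_state()['eef_pos'];q0=lidpt(.128,.029,th0,-.0006)
print('pinch now',tocase(s))
for th in np.arange(1.6,-.01,-.1):
    print(round(th,2),(lidpt(.128,.029,th,-.0006)-q0).round(4))
"
```

```text
37.35 [ 0.5681 -0.4548  0.2007] [ 0.488  0.873 -0.     0.001] [ 0.8 -1.2  6.5] 0.0284 [ 0.97  0.71 -0.64  1.07  0.4   1.47  0.97]
pinch now [ 0.10143622 -0.00033963  0.20071076]
1.6 [-0.0062  0.0101  0.0037]
1.5 [-0.013   0.0211  0.0063]
1.4 [-0.0198  0.0322  0.0076]
1.3 [-0.0267  0.0434  0.0077]
1.2 [-0.0335  0.0545  0.0064]
1.1 [-0.0403  0.0655  0.0038]
1.0 [-0.0468  0.0761 -0.    ]
0.9 [-0.0532  0.0864 -0.0051]
0.8 [-0.0592  0.0963 -0.0114]
0.7 [-0.0649  0.1055 -0.0188]
0.6 [-0.0702  0.114  -0.0272]
0.5 [-0.075   0.1218 -0.0366]
0.4 [-0.0792  0.1288 -0.0469]
0.3 [-0.083   0.1349 -0.0579]
0.2 [-0.0861  0.14   -0.0696]
0.1 [-0.0886  0.144  -0.0818]
-0.0 [-0.0905  0.147  -0.0944]
```

View pics/w23.png

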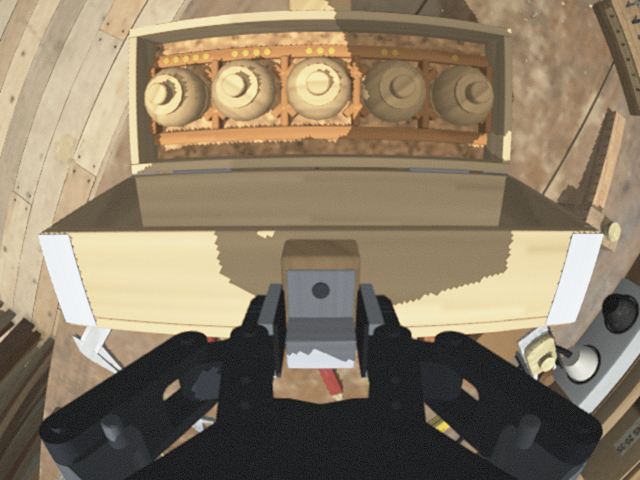

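Call:
send_rows:
  series:
    - {"tx": -0.006, "ty": 0.01, "tz": 0.0037, "spin": 0}
    - {"tx": -0.013, "ty": 0.021, "tz": 0.0063, "spin": 0}
    - {"tx": -0.02, "ty": 0.032, "tz": 0.0076, "spin": 0}
    - {"tx": -0.0265, "ty": 0.0435, "tz": 0.0077, "spin": 0}
    - {"tx": -0.0265, "ty": 0.0435, "tz": 0.0077, "spin": 0}

```text
t: 37.85
eef_pos: [0.5408, -0.4106, 0.2077]
ee_rot: [0.488, 0.873, -0.001, 0.001]
force: [0.2, -0.2, 2.1]
opening: 0.0285
```

```bash
python3 -c "
from h import *
look('w24.png');f=grab('scene','s24.png');crop(f,310,60,490,200,4,'s24c.png')"
```

```text
37.9 [ 0.541  -0.411   0.2077] [ 0.488  0.873 -0.     0.   ] [ 0.6 -1.3  3.8] 0.0281 [ 1.01  0.61 -0.67  1.23  0.37  1.42  0.93]
```

View pics/w24.png

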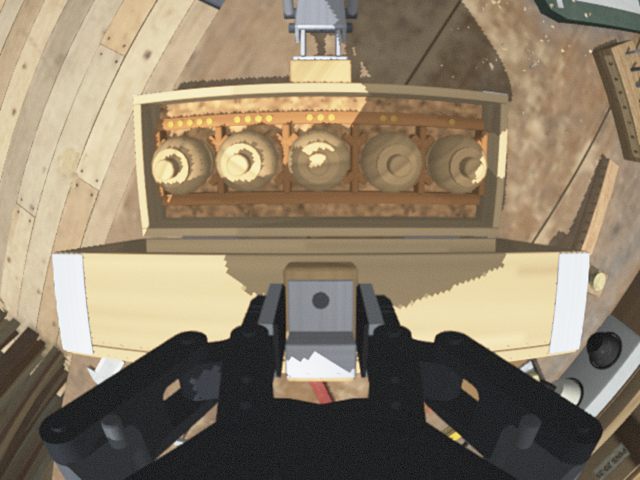

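View pics/s24c.png

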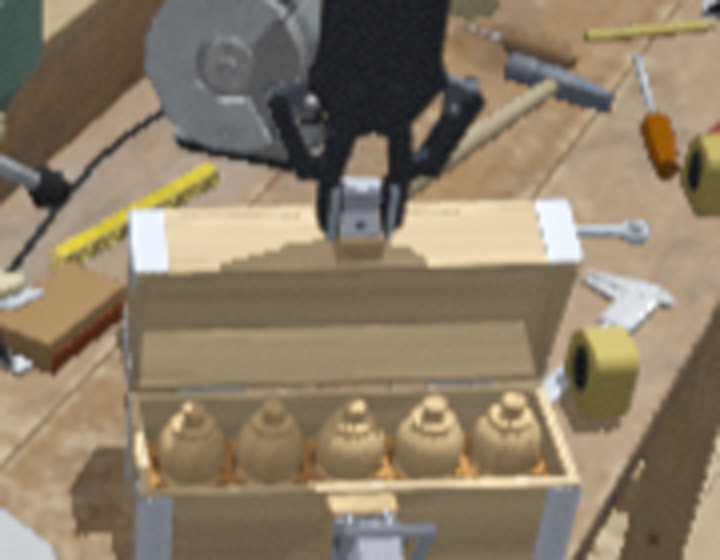

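Call:
send_rows:
  series:
    - {"tx": -0.007, "ty": 0.011, "tz": -0.001, "spin": 0}
    - {"tx": -0.0135, "ty": 0.022, "tz": -0.004, "spin": 0}
    - {"tx": -0.02, "ty": 0.0325, "tz": -0.0077, "spin": 0}
    - {"tx": -0.0265, "ty": 0.043, "tz": -0.0128, "spin": 0}
    - {"tx": -0.0325, "ty": 0.053, "tz": -0.019, "spin": 0}
    - {"tx": -0.038, "ty": 0.062, "tz": -0.0265, "spin": 0}
    - {"tx": -0.0435, "ty": 0.0705, "tz": -0.035, "spin": 0}
    - {"tx": -0.0435, "ty": 0.0705, "tz": -0.035, "spin": 0}

```text
t: 38.75
eef_pos: [0.4965, -0.3388, 0.1728]
ee_rot: [0.487, 0.873, -0.0, -0.001]
force: [-10.1, 5.8, 12.8]
opening: 0.0284
```

```bash
python3 -c "
from h import *
look('w25.png');f=grab('scene','s25.png');crop(f,310,60,490,200,4,'s25c.png')"
```

```text
38.8 [ 0.4966 -0.3389  0.1729] [ 0.487  0.873 -0.    -0.002] [-10.7   6.9  13.3] 0.0282 [ 1.07  0.47 -0.71  1.52  0.31  1.28  0.87]
```

View pics/w25.png

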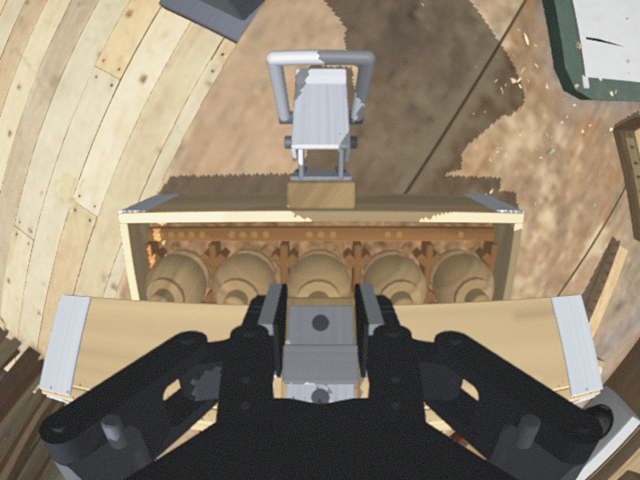

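View pics/s25c.png

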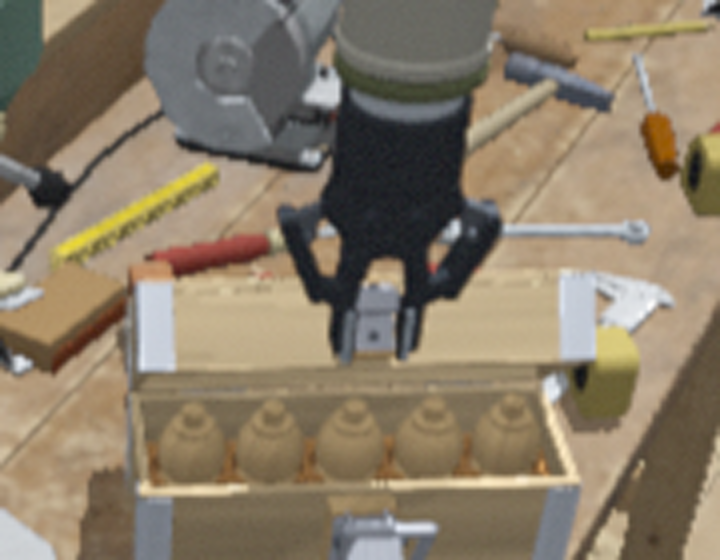

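Call:
send_rows:
  series:
    - {"tx": -0.006, "ty": 0.0095, "tz": -0.009, "spin": 0}
    - {"tx": -0.0105, "ty": 0.017, "tz": -0.0195, "spin": 0}
    - {"tx": -0.014, "ty": 0.023, "tz": -0.0305, "spin": 0}
    - {"tx": -0.014, "ty": 0.023, "tz": -0.0305, "spin": 0}

```text
t: 39.25
eef_pos: [0.482, -0.3154, 0.1402]
ee_rot: [0.487, 0.874, 0.0, -0.003]
force: [-6.5, 5.2, 3.4]
opening: 0.0283
```

```bash
python3 -c "
from h import *
look('w26.png')"
```

```text
39.3 [ 0.4821 -0.3155  0.1404] [ 0.487  0.873  0.    -0.003] [-6.8  6.   4.1] 0.0282 [ 1.07  0.45 -0.72  1.62  0.31  1.19  0.84]
```

View pics/w26.png

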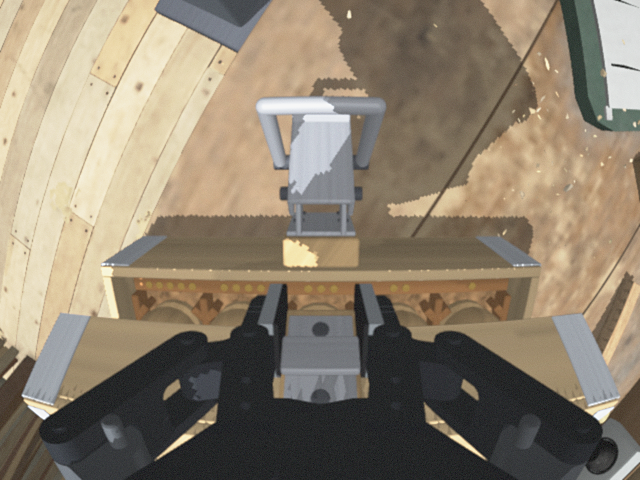

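Call:
send_rows:
  series:
    - {"tx": -0.0035, "ty": 0.0055, "tz": -0.0117, "spin": 0}
    - {"tx": -0.006, "ty": 0.0095, "tz": -0.0239, "spin": 0}
    - {"tx": -0.008, "ty": 0.0125, "tz": -0.0355, "spin": 0}
    - {"tx": -0.008, "ty": 0.0125, "tz": -0.0355, "spin": 0}

```text
t: 39.7
eef_pos: [0.4739, -0.3023, 0.1041]
ee_rot: [0.487, 0.874, 0.001, -0.003]
force: [-8.6, 7.0, 4.9]
opening: 0.0277
```

```bash
python3 -c "
from h import *
look('w27.png');f=grab('scene','s27.png');crop(f,310,80,490,220,4,'s27c.png');print(tocase(ctrl.get_state()['eef_pos']))"
```

```text
39.75 [ 0.474  -0.3024  0.1045] [ 0.487  0.874  0.001 -0.003] [-9.1  7.4  4.6] 0.0281 [ 1.07  0.46 -0.71  1.7   0.33  1.11  0.81]
[-0.07761458 -0.0006045   0.10467936]
```

View pics/w27.png

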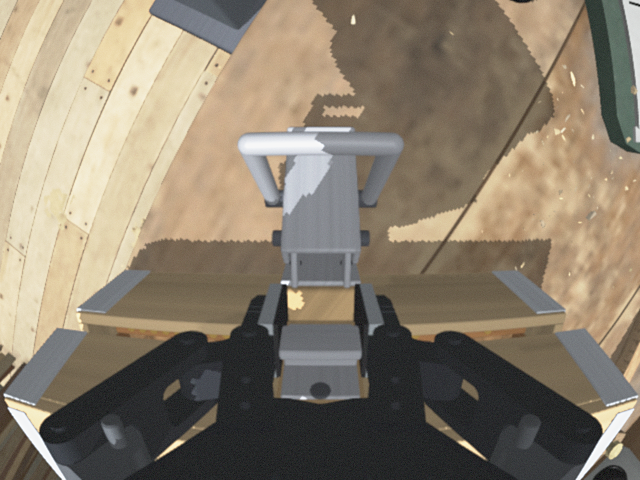

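View pics/s27c.png

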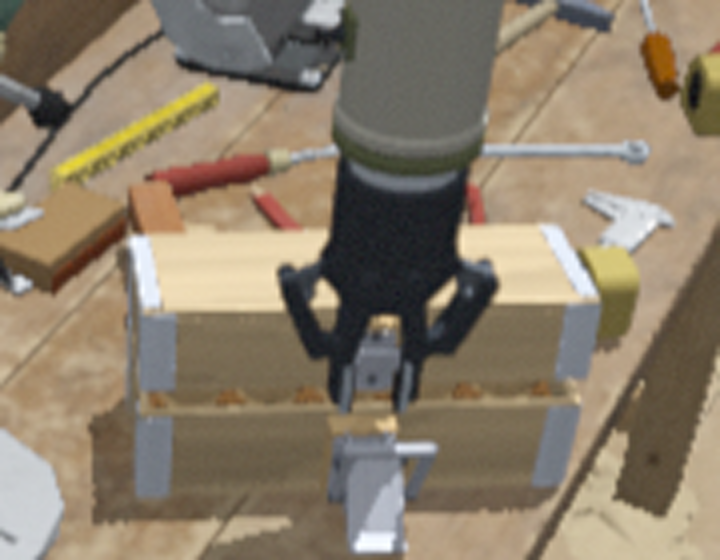

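Call:
send_rows:
  series:
    - {"tx": 0, "ty": 0, "tz": 0, "spin": 0}
    - {"tx": 0, "ty": 0, "tz": 0, "spin": 0}
    - {"tx": 0, "ty": 0, "tz": 0, "spin": 0}
    - {"tx": 0, "ty": 0, "tz": 0.04, "spin": 0}
    - {"tx": 0, "ty": 0, "tz": 0.08, "spin": 0}
    - {"tx": 0.018, "ty": -0.029, "tz": 0.08, "spin": 0}
    - {"tx": 0.018, "ty": -0.029, "tz": 0.08, "spin": 0}
  grip: -0.1

```text
t: 40.5
eef_pos: [0.4946, -0.3379, 0.1872]
ee_rot: [0.489, 0.872, -0.001, 0.002]
force: [-0.5, 0.0, -0.9]
opening: 0.0471
```

Call:
send_rows:
  series:
    - {"tx": 0, "ty": 0, "tz": 0, "spin": 0}
    - {"tx": 0, "ty": 0, "tz": -0.01, "spin": 0}
    - {"tx": 0, "ty": 0, "tz": -0.02, "spin": 0}
    - {"tx": 0, "ty": 0, "tz": -0.025, "spin": 0}
    - {"tx": 0, "ty": 0, "tz": -0.03, "spin": 0}
    - {"tx": 0, "ty": 0, "tz": -0.035, "spin": 0}
    - {"tx": 0, "ty": 0, "tz": -0.038, "spin": 0}
  grip: 1

```text
t: 41.2
eef_pos: [0.4936, -0.3335, 0.1476]
ee_rot: [0.487, 0.873, 0.0, -0.0]
force: [-1.3, 1.8, 2.8]
opening: -0.0002
```

```bash
python3 -c "
from h import *
look('w28.png');f=grab('scene','s28.png');crop(f,310,80,490,220,4,'s28c.png');print(tocase(ctrl.get_state()['eef_pos']))"
```

```text
41.25 [ 0.4935 -0.3335  0.1472] [ 0.487  0.873  0.    -0.   ] [-0.1  0.9  0.3] 0.0002 [ 1.07  0.48 -0.71  1.57  0.33  1.22  0.85]
[-0.0406972  -0.00044187  0.14752108]
```

View pics/s28c.png

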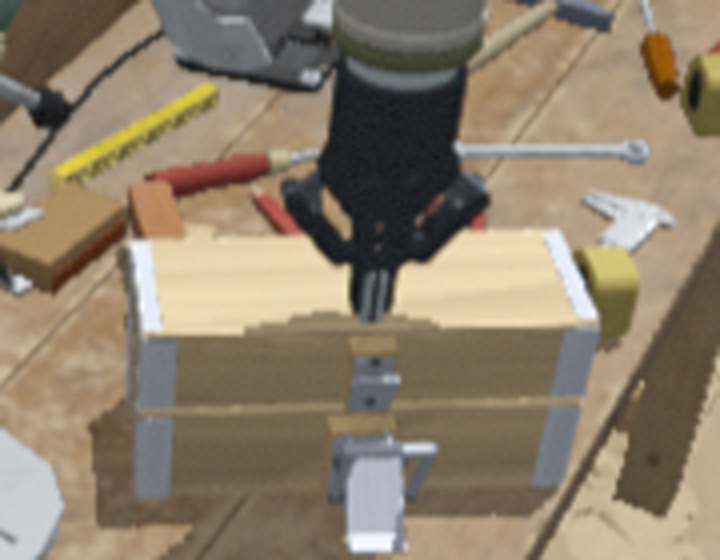

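Call:
send_rows:
  series:
    - {"tx": 0, "ty": 0, "tz": -0.002, "spin": 0}
    - {"tx": 0, "ty": 0, "tz": -0.004, "spin": 0}
    - {"tx": 0, "ty": 0, "tz": -0.005, "spin": 0}

```text
t: 41.6
eef_pos: [0.4937, -0.3337, 0.144]
ee_rot: [0.488, 0.873, -0.0, 0.0]
force: [-6.2, 4.3, 15.9]
opening: 0.0001
```

```bash
python3 -c "
from h import *
look('w29.png');f=grab('scene','s29.png');crop(f,310,80,490,220,4,'s29c.png');print(tocase(ctrl.get_state()['eef_pos']))"
```

```text
41.65 [ 0.4937 -0.3337  0.1441] [ 0.488  0.873 -0.     0.   ] [-5.   3.   9.5] -0.0003 [ 1.07  0.48 -0.71  1.57  0.33  1.21  0.85]
[-0.04061165 -0.00026905  0.14410666]
```

View pics/s29c.png

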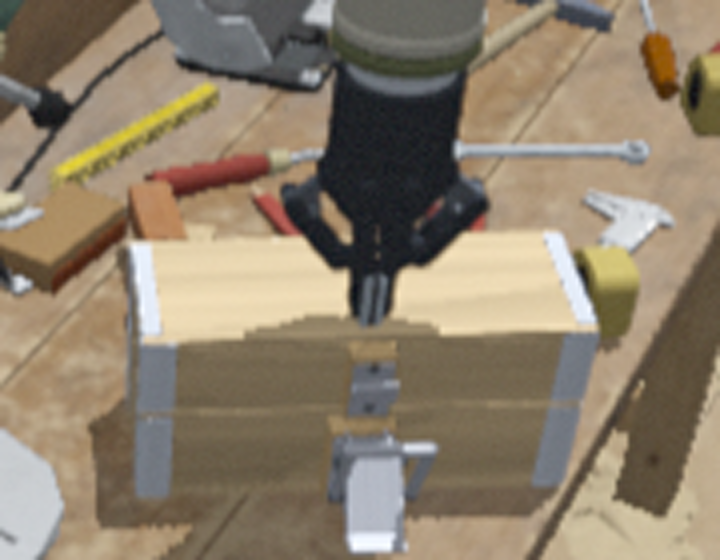

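View pics/w29.png

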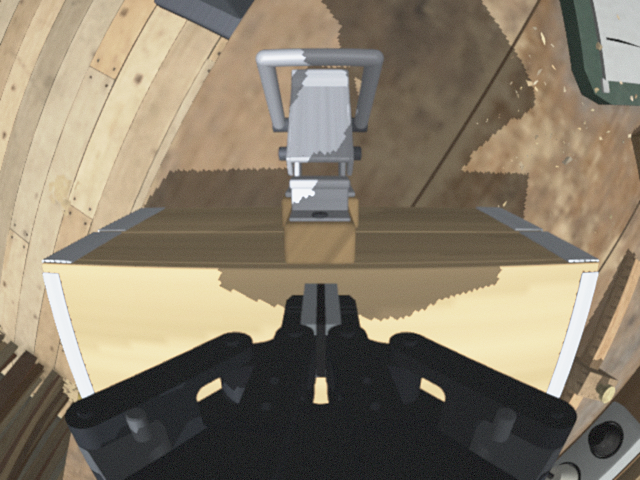

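Call:
send_rows:
  series:
    - {"tx": 0, "ty": 0, "tz": 0.045, "spin": 0}
    - {"tx": -0.02, "ty": 0.03, "tz": 0.05, "spin": 0}
    - {"tx": -0.04, "ty": 0.065, "tz": 0.05, "spin": 0}
    - {"tx": -0.0555, "ty": 0.0895, "tz": 0.05, "spin": 0}
    - {"tx": -0.0555, "ty": 0.0895, "tz": 0.05, "spin": 0}
    - {"tx": -0.0555, "ty": 0.0895, "tz": 0.05, "spin": 0}
  grip: -0.65

```text
t: 42.3
eef_pos: [0.4379, -0.2446, 0.1933]
ee_rot: [0.487, 0.873, -0.001, 0.001]
force: [-0.1, -0.4, -0.4]
opening: 0.0705
```

```bash
python3 -c "
from h import *
look('w30.png');print(tocase(ctrl.get_state()['eef_pos']))
f=grab('top','t30.png');crop(f,370,170,540,330,4,'t30c.png')"
```

```text
42.35 [ 0.4381 -0.2452  0.1932] [ 0.488  0.873 -0.     0.   ] [ 0.9  0.4 -0.6] 0.0703 [ 1.14  0.23 -0.79  1.75  0.18  1.23  0.85]
[-0.14516542 -0.0011642   0.19321922]
```

View pics/w30.png

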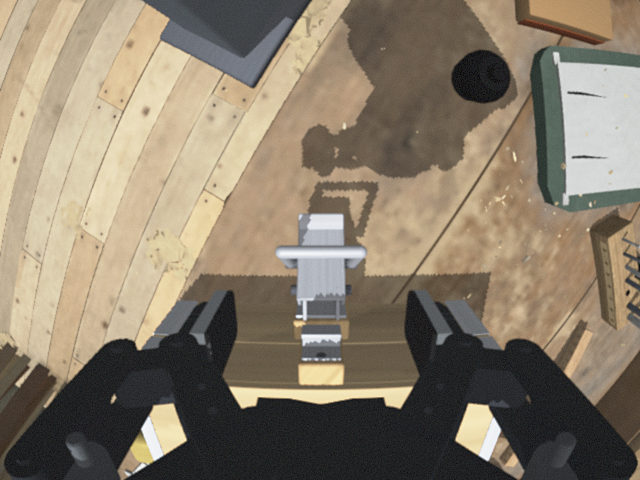

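View pics/t30c.png

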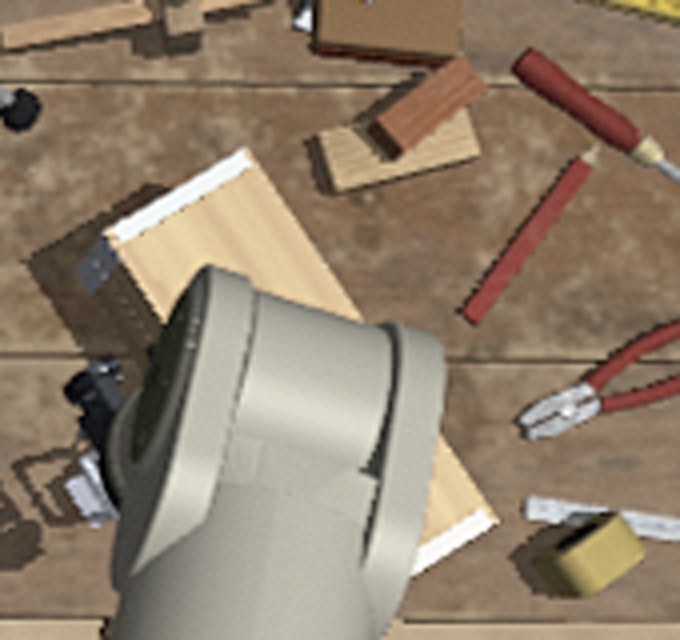

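```bash
python3 -c "
from h import *
f=load('w30.png')
for q in[(320.5,253),(277,254),(366,254)]: print(tocase(onz(f,*q,.1061,True)).round(4))
"
```

```text
[-0.1429 -0.0007  0.1061]
[-0.1421 -0.0276  0.1061]
[-0.1422  0.0274  0.1061]
```

Call:
send_rows:
  series:
    - {"tx": 0.001, "ty": 0, "tz": -0.04, "spin": 0}
    - {"tx": 0.001, "ty": 0, "tz": -0.07, "spin": 0}
    - {"tx": 0.001, "ty": 0, "tz": -0.086, "spin": 0}
    - {"tx": 0.001, "ty": 0, "tz": -0.092, "spin": 0}
    - {"tx": 0.001, "ty": 0, "tz": -0.092, "spin": 0}

```text
t: 42.9
eef_pos: [0.439, -0.2445, 0.1003]
ee_rot: [0.488, 0.873, 0.0, -0.001]
force: [-0.2, 0.4, -0.4]
opening: 0.0703
```

```bash
python3 -c "
from h import *
look('w31.png');print(tocase(ctrl.get_state()['eef_pos']))"
```

```text
42.95 [ 0.4396 -0.2446  0.1012] [ 0.488  0.873  0.    -0.   ] [-0.8 -0.   0.1] 0.0702 [ 1.09  0.34 -0.76  1.86  0.27  1.05  0.77]
[-0.14489843  0.00033275  0.10120117]
```

View pics/w31.png

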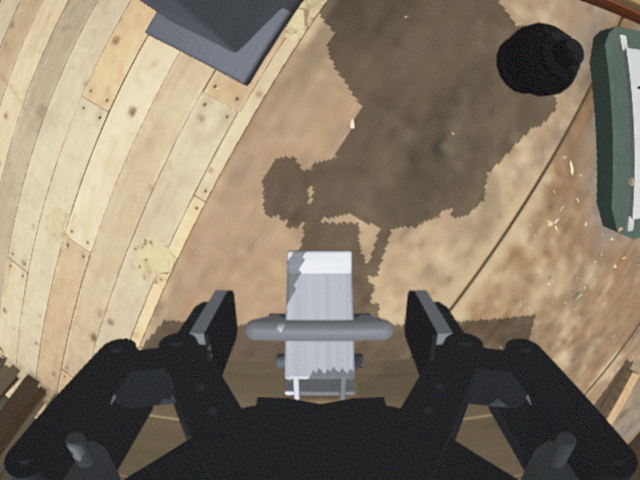

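Call:
send_rows:
  series:
    - {"tx": 0, "ty": 0, "tz": 0, "spin": 0}
    - {"tx": 0, "ty": 0, "tz": 0, "spin": 0}
    - {"tx": 0, "ty": 0, "tz": 0, "spin": 0}
    - {"tx": 0, "ty": 0, "tz": 0, "spin": 0}
    - {"tx": 0, "ty": 0, "tz": 0, "spin": 0}
  grip: 1

```text
t: 43.45
eef_pos: [0.4393, -0.2446, 0.1017]
ee_rot: [0.488, 0.873, -0.0, 0.001]
force: [-3.9, -0.3, 7.0]
opening: 0.0537
```

```bash
python3 -c "
from h import *
look('w32.png');print(tocase(ctrl.get_state()['eef_pos']))"
```

```text
43.5 [ 0.4393 -0.2447  0.1017] [ 0.488  0.873 -0.     0.001] [-3.8  0.1  5.4] 0.0536 [ 1.09  0.34 -0.76  1.86  0.27  1.05  0.77]
[-1.44997537e-01  7.92378597e-05  1.01692730e-01]
```

View pics/w32.png

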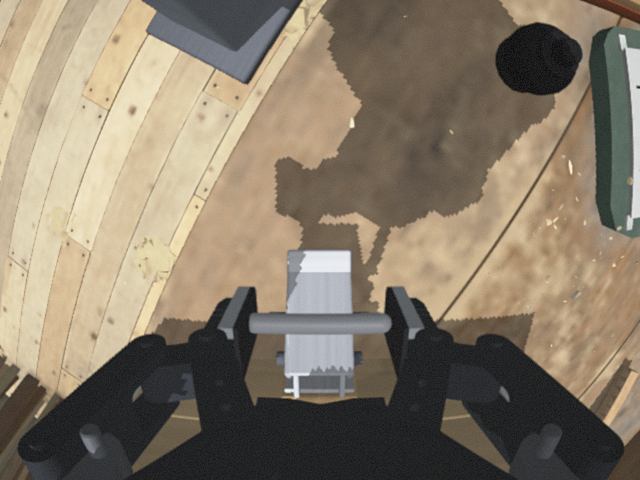

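```bash
python3 -c "
from h import *
f=load('w32.png')
for x in(-.148,-.146,-.144): print(x,[proj(f,case(x,0,z),True)[0].round(1).tolist() for z in(.102,.106,.110,.114)])
"
```

```text
-0.148 [[319.2, 311.8], [319.2, 316.7], [319.2, 321.9], [319.1, 327.3]]
-0.146 [[319.3, 316.3], [319.2, 321.3], [319.2, 326.5], [319.1, 332.0]]
-0.144 [[319.3, 320.7], [319.2, 325.8], [319.2, 331.1], [319.2, 336.7]]
```

Call:
send_rows:
  series:
    - {"tx": 0.003, "ty": -0.0047, "tz": 0.0095, "spin": 0}
    - {"tx": 0.0058, "ty": -0.0094, "tz": 0.019, "spin": 0}
    - {"tx": 0.012, "ty": -0.02, "tz": 0.029, "spin": 0}
    - {"tx": 0.019, "ty": -0.031, "tz": 0.034, "spin": 0}
    - {"tx": 0.019, "ty": -0.031, "tz": 0.034, "spin": 0}

```text
t: 44.0
eef_pos: [0.4581, -0.2764, 0.1354]
ee_rot: [0.488, 0.873, 0.0, -0.0]
force: [-3.7, 0.4, -1.1]
opening: 0.053
```

```bash
python3 -c "
from h import *
look('w33.png');print(tocase(ctrl.get_state()['eef_pos']));f=grab('scene','s33.png');crop(f,340,110,460,220,6,'s33c.png')"
```

```text
44.05 [ 0.4579 -0.2759  0.1353] [ 0.488  0.873 -0.    -0.   ] [-4.6 -1.   1.4] 0.0532 [ 1.1   0.37 -0.75  1.74  0.27  1.14  0.82]
[-0.10859581 -0.00041935  0.13527667]
```

View pics/w33.png

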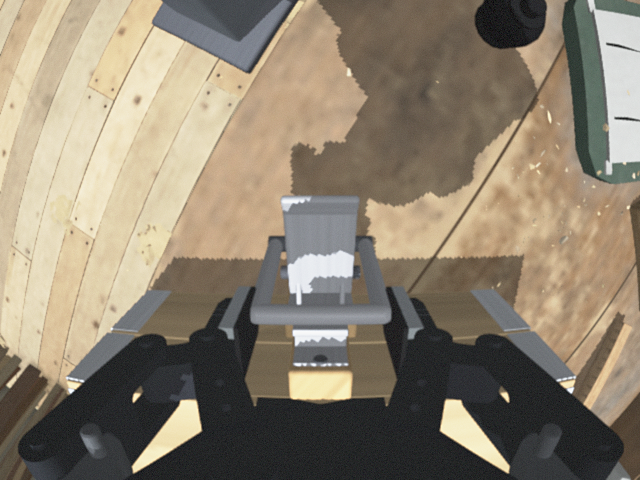

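View pics/s33c.png

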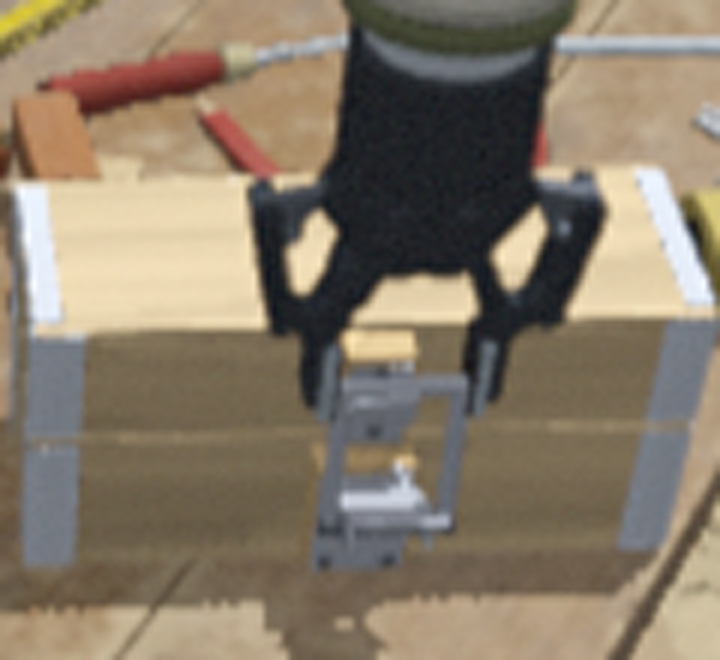

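Call:
send_rows:
  series:
    - {"tx": 0.005, "ty": -0.0085, "tz": -0.001, "spin": 0}
    - {"tx": 0.0105, "ty": -0.017, "tz": -0.004, "spin": 0}
    - {"tx": 0.013, "ty": -0.0215, "tz": -0.007, "spin": 0}
    - {"tx": 0.013, "ty": -0.0215, "tz": -0.007, "spin": 0}

```text
t: 44.5
eef_pos: [0.4713, -0.2973, 0.1283]
ee_rot: [0.488, 0.873, -0.0, 0.0]
force: [-4.0, -0.1, 2.1]
opening: 0.0531
```

```bash
python3 -c "
from h import *
f=look('w34.png');print(tocase(ctrl.get_state()['eef_pos']));crop(f,220,250,420,420,4,'w34c.png')
for x in(-.092,-.09,-.088,-.086,-.084): print(x,[proj(f,case(x,0,z),True)[0].round(1).tolist() for z in(.124,.128,.132,.136)])
print('lip front/inner',[proj(f,case(x,0,z),True)[0].round(1).tolist() for x,z in((-.091,.116),(-.087,.116),(-.074,.126))])
f=grab('scene','s34.png');crop(f,340,110,460,220,6,'s34c.png')
"
```

```text
44.55 [ 0.4711 -0.297   0.1284] [ 0.488  0.873 -0.     0.   ] [-4.7  0.3  1.5] 0.0532 [ 1.08  0.42 -0.73  1.69  0.3   1.14  0.82]
[-0.08372906 -0.00025408  0.12835564]
-0.092 [[320.2, 293.8], [320.2, 298.2], [320.2, 302.9], [320.2, 307.8]]
-0.09 [[320.2, 298.4], [320.2, 302.9], [320.2, 307.6], [320.2, 312.6]]
-0.088 [[320.2, 302.8], [320.2, 307.4], [320.2, 312.2], [320.2, 317.3]]
-0.086 [[320.2, 307.3], [320.2, 312.0], [320.2, 316.9], [320.2, 322.0]]
-0.084 [[320.2, 311.7], [320.2, 316.4], [320.2, 321.4], [320.2, 326.6]]
lip front/inner [[320.2, 287.8], [320.2, 296.5], [320.2, 335.3]]
```

View pics/w34c.png

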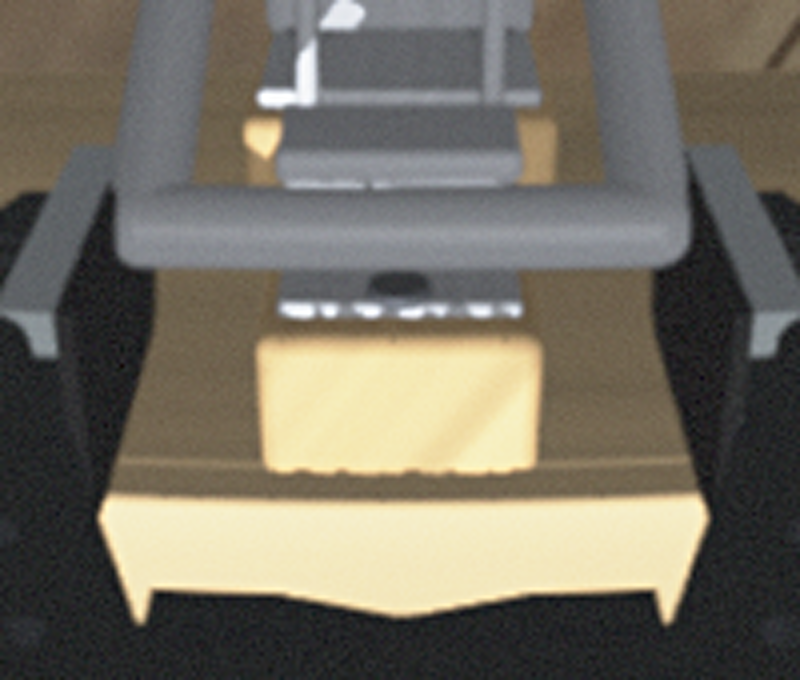

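View pics/s34c.png

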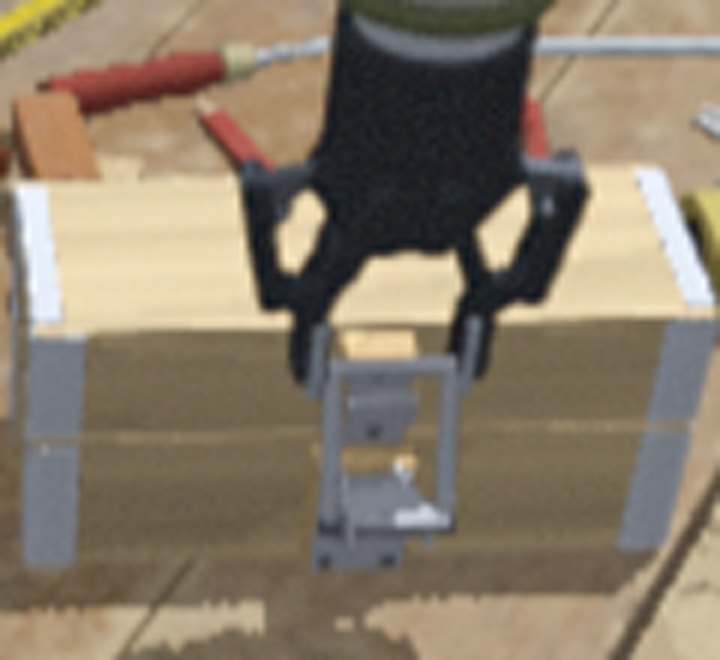

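Call:
send_rows:
  series:
    - {"tx": 0.0045, "ty": -0.0072, "tz": 0, "spin": 0}
    - {"tx": 0.0045, "ty": -0.0072, "tz": -0.003, "spin": 0}
    - {"tx": 0.0045, "ty": -0.0072, "tz": -0.003, "spin": 0}

```text
t: 44.9
eef_pos: [0.4756, -0.3042, 0.1252]
ee_rot: [0.487, 0.873, -0.0, 0.0]
force: [-3.9, -1.1, 2.5]
opening: 0.0525
```

```bash
python3 -c "
from h import *
f=look('w35.png');print(tocase(ctrl.get_state()['eef_pos']));crop(f,220,250,420,420,4,'w35c.png')
for x in(-.086,-.084,-.082,-.08,-.078): print(x,[proj(f,case(x,0,z),True)[0][1].round(1).tolist() for z in(.120,.124,.128,.132,.136)])
print('lip front/inner',[proj(f,case(x,0,z),True)[0].round(1).tolist() for x,z in((-.091,.116),(-.087,.116),(-.074,.126))])
"
```

```text
44.95 [ 0.4755 -0.3041  0.1253] [ 0.487  0.873 -0.     0.   ] [-4.  -0.4  1.6] 0.0523 [ 1.08  0.44 -0.72  1.68  0.31  1.15  0.82]
[-0.07538131 -0.00018255  0.12525592]
-0.086 [287.9, 292.2, 296.7, 301.4, 306.4]
-0.084 [292.5, 296.8, 301.4, 306.3, 311.3]
-0.082 [297.0, 301.5, 306.1, 311.1, 316.2]
-0.08 [301.5, 306.0, 310.8, 315.8, 321.1]
-0.078 [305.9, 310.5, 315.4, 320.5, 325.8]
lip front/inner [[319.9, 272.4], [319.9, 281.6], [319.9, 321.8]]
```

View pics/w35c.png

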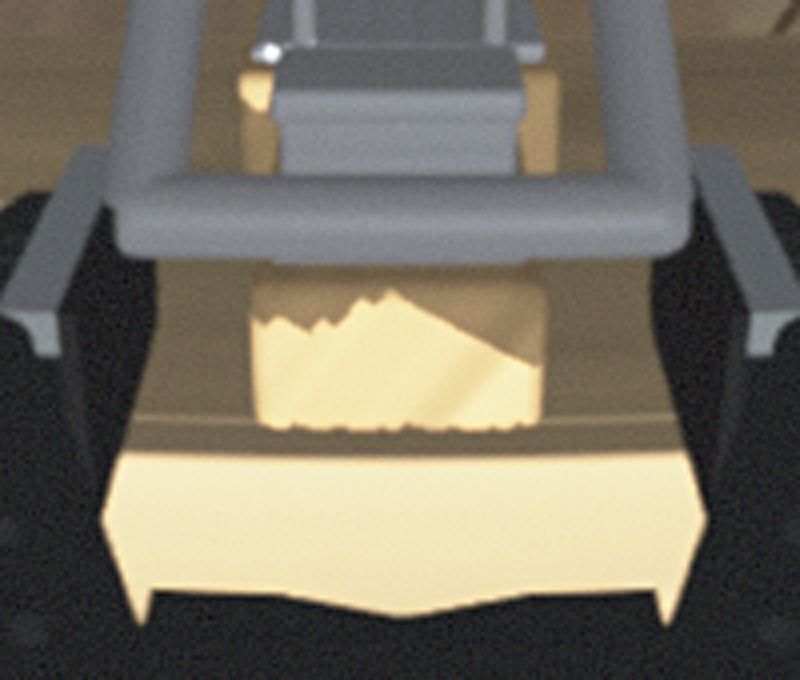

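Call:
send_rows:
  series:
    - {"tx": 0.0008, "ty": -0.0013, "tz": -0.004, "spin": 0}
    - {"tx": 0.0008, "ty": -0.0013, "tz": -0.008, "spin": 0}
    - {"tx": 0.0008, "ty": -0.0013, "tz": -0.012, "spin": 0}
    - {"tx": 0.0008, "ty": -0.0013, "tz": -0.012, "spin": 0}

```text
t: 45.35
eef_pos: [0.4765, -0.3057, 0.1134]
ee_rot: [0.488, 0.873, -0.0, 0.001]
force: [-4.2, -0.8, 3.9]
opening: 0.0526
```

```bash
python3 -c "
from h import *
f=look('w36.png');print(tocase(ctrl.get_state()['eef_pos']));crop(f,220,230,420,400,4,'w36c.png')
for x in(-.086,-.084,-.082,-.08,-.078): print(x,[proj(f,case(x,0,z),True)[0][1].round(1).tolist() for z in(.106,.110,.114,.118)])
print('lip front/inner',[proj(f,case(x,0,z),True)[0].round(1).tolist() for x,z in((-.091,.116),(-.087,.116),(-.074,.126))])
f=grab('scene','s36.png');crop(f,340,110,460,220,6,'s36c.png')
"
```

```text
45.4 [ 0.4764 -0.3056  0.1134] [ 0.488  0.873 -0.     0.   ] [-3.3 -1.8  2.8] 0.0524 [ 1.07  0.45 -0.72  1.68  0.33  1.13  0.82]
[-0.07363641 -0.00020435  0.11342754]
-0.086 [281.6, 285.7, 290.0, 294.5]
-0.084 [286.2, 290.4, 294.7, 299.4]
-0.082 [290.7, 295.0, 299.5, 304.2]
-0.08 [295.2, 299.5, 304.1, 308.9]
-0.078 [299.6, 304.1, 308.7, 313.6]
lip front/inner [[319.9, 279.9], [319.9, 289.8], [320.0, 333.6]]
```

View pics/w36c.png

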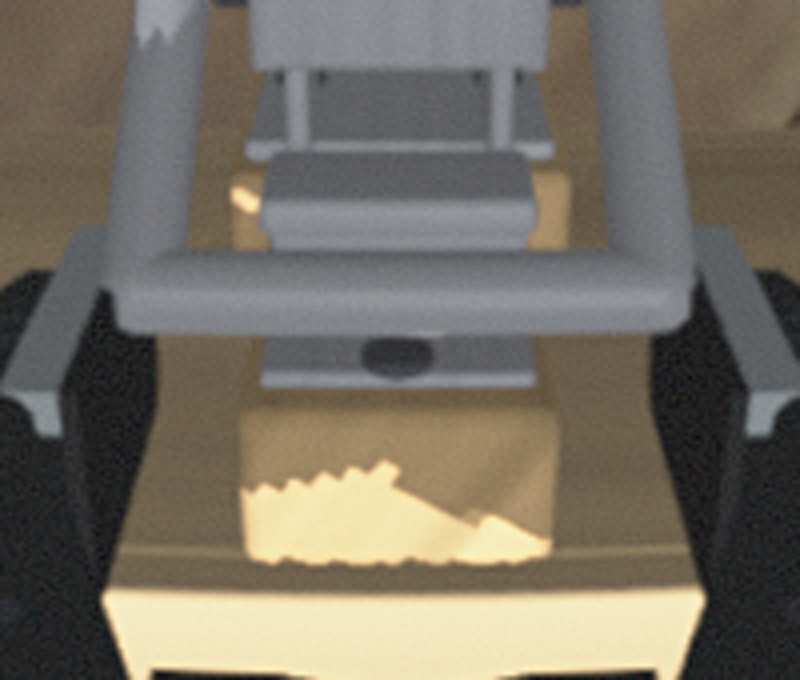

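View pics/s36c.png

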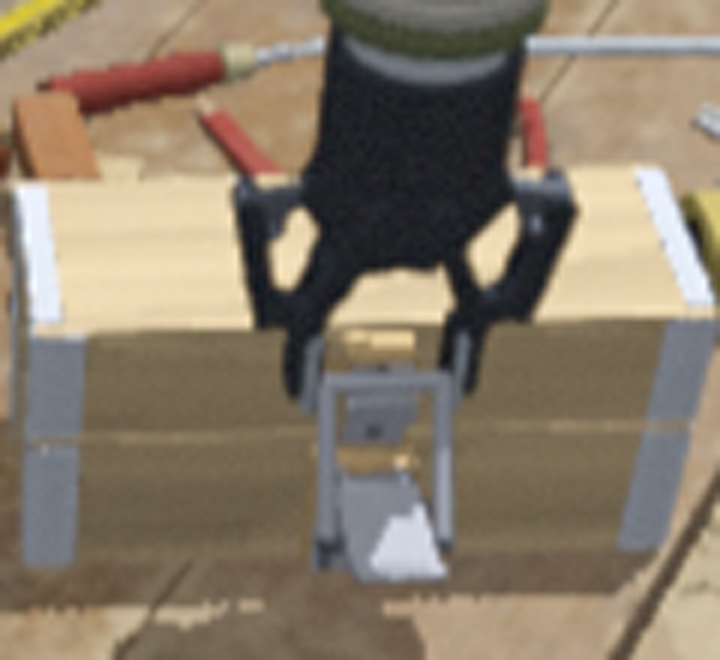

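Call:
send_rows:
  series:
    - {"tx": 0.0003, "ty": -0.0005, "tz": -0.003, "spin": 0}
    - {"tx": 0.0003, "ty": -0.0005, "tz": -0.005, "spin": 0}
    - {"tx": 0.0003, "ty": -0.0005, "tz": -0.005, "spin": 0}

```text
t: 45.75
eef_pos: [0.4771, -0.3063, 0.1085]
ee_rot: [0.487, 0.873, -0.0, 0.001]
force: [-2.9, -3.2, 3.7]
opening: 0.0522
```

```bash
python3 -c "
from h import *
f=look('w37.png');print(tocase(ctrl.get_state()['eef_pos']));crop(f,220,230,420,400,4,'w37c.png')
for x in(-.086,-.084,-.082,-.08,-.078): print(x,[proj(f,case(x,0,z),True)[0][1].round(1).tolist() for z in(.106,.110,.114,.118)])
print('lip front/inner',[proj(f,case(x,0,z),True)[0].round(1).tolist() for x,z in((-.091,.116),(-.087,.116),(-.074,.126))])
"
```

```text
45.8 [ 0.4771 -0.3062  0.1085] [ 0.487  0.873 -0.     0.001] [-2.6 -3.1  5.6] 0.0519 [ 1.07  0.46 -0.72  1.69  0.33  1.12  0.81]
[-7.27861158e-02  2.82170081e-05  1.08519259e-01]
-0.086 [284.7, 289.0, 293.6, 298.3]
-0.084 [289.4, 293.8, 298.5, 303.4]
-0.082 [294.1, 298.6, 303.3, 308.3]
-0.08 [298.7, 303.3, 308.1, 313.2]
-0.078 [303.3, 307.9, 312.8, 318.0]
lip front/inner [[319.3, 283.2], [319.3, 293.4], [319.3, 338.9]]
```

View pics/w37c.png

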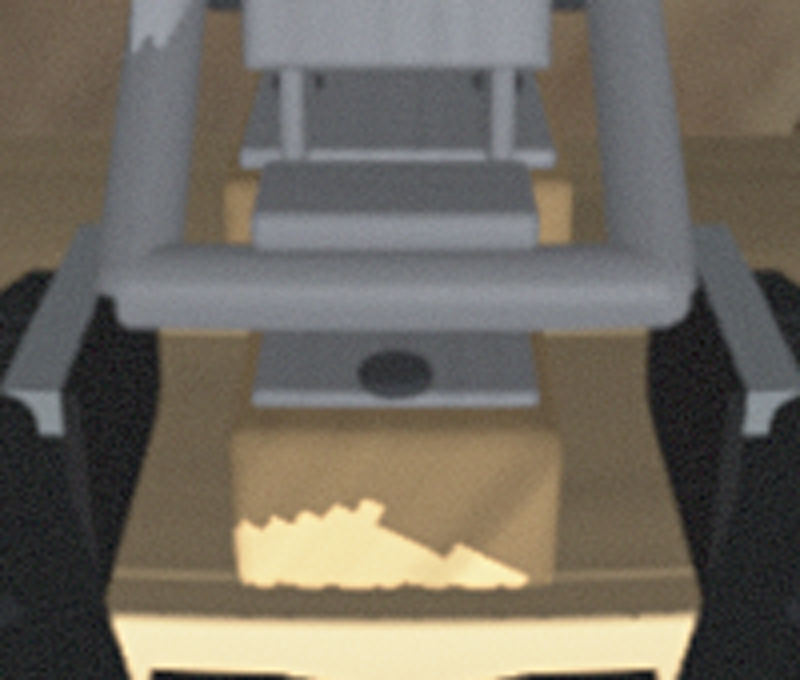

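Call:
send_rows:
  series:
    - {"tx": 0.0, "ty": 0, "tz": -0.002, "spin": 0}
    - {"tx": 0, "ty": 0, "tz": -0.004, "spin": 0}
    - {"tx": 0, "ty": 0, "tz": -0.004, "spin": 0}

```text
t: 46.1
eef_pos: [0.4772, -0.3064, 0.1046]
ee_rot: [0.488, 0.873, -0.0, 0.001]
force: [-2.0, -3.1, 5.8]
opening: 0.0522
```

```bash
python3 -c "
from h import *
f=look('w38.png');print(tocase(ctrl.get_state()['eef_pos']));crop(f,220,230,420,400,4,'w38c.png')
for x in(-.086,-.084,-.082,-.08,-.078): print(x,[proj(f,case(x,0,z),True)[0][1].round(1).tolist() for z in(.106,.110,.114,.118)])
print('lip front/inner',[proj(f,case(x,0,z),True)[0].round(1).tolist() for x,z in((-.091,.116),(-.087,.116),(-.074,.126))])
"
```

```text
46.15 [ 0.4772 -0.3064  0.1046] [ 0.488  0.873 -0.     0.001] [-2.5 -3.1  5.7] 0.0522 [ 1.07  0.47 -0.71  1.69  0.34  1.11  0.81]
[-7.26063997e-02  1.31089161e-05  1.04583382e-01]
-0.086 [288.6, 293.2, 297.9, 303.0]
-0.084 [293.4, 298.1, 302.9, 308.1]
-0.082 [298.2, 302.9, 307.9, 313.1]
-0.08 [302.9, 307.7, 312.8, 318.1]
-0.078 [307.5, 312.4, 317.6, 323.0]
lip front/inner [[319.2, 287.5], [319.3, 297.9], [319.2, 344.6]]
```

View pics/w38c.png

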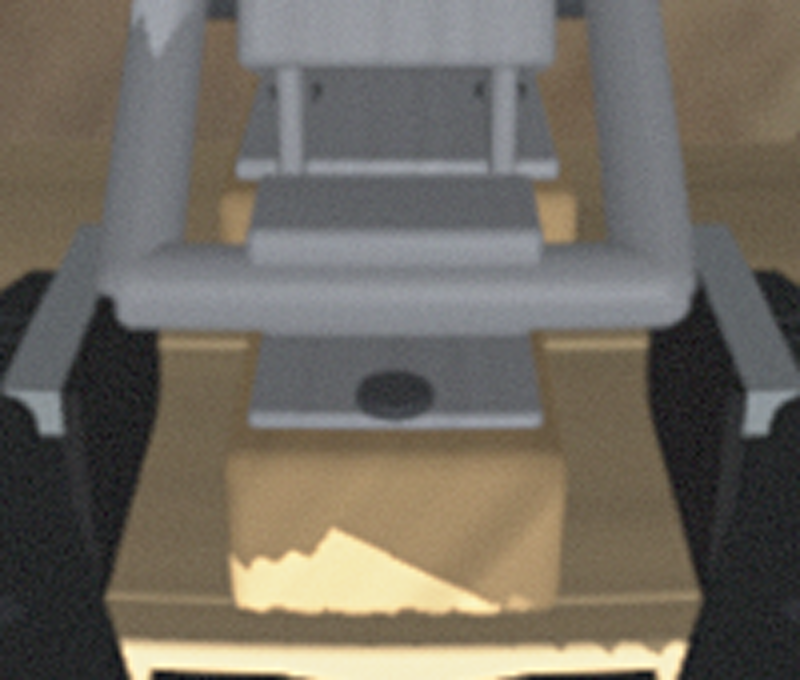

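Call:
send_rows:
  series:
    - {"tx": 0, "ty": 0, "tz": 0, "spin": 0}
    - {"tx": 0, "ty": 0, "tz": 0, "spin": 0}
    - {"tx": 0, "ty": 0, "tz": 0, "spin": 0}
    - {"tx": 0, "ty": 0, "tz": 0.03, "spin": 0}
    - {"tx": 0, "ty": 0, "tz": 0.06, "spin": 0}
    - {"tx": 0, "ty": 0, "tz": 0.085, "spin": 0}
    - {"tx": 0, "ty": 0, "tz": 0.085, "spin": 0}
  grip: -0.65

```text
t: 46.85
eef_pos: [0.4789, -0.3059, 0.1927]
ee_rot: [0.487, 0.873, -0.0, 0.003]
force: [0.2, 0.5, -0.4]
opening: 0.0706
```

```bash
python3 -c "
from h import *
f=look('w39.png');print(tocase(ctrl.get_state()['eef_pos']));crop(f,220,130,420,300,4,'w39c.png')
print('keeper',proj(f,case(-.083,0,.110),True),'axis',proj(f,case(-.099,0,.064),True))
for lam in(.9,1.0,1.1,1.2,1.3):
    r,o=.06,.012
    print(lam,proj(f,case(-.099-r*np.sin(lam)-o*np.cos(lam),0,.064-r*np.cos(lam)+o*np.sin(lam)),True))
f=grab('scene','s39.png');crop(f,340,110,460,220,6,'s39c.png')
"
```

```text
46.9 [ 0.4779 -0.3057  0.1906] [0.487 0.873 0.    0.002] [ 0.6  0.  -0.9] 0.0705 [ 1.1   0.38 -0.75  1.59  0.27  1.27  0.86]
[-0.0727853   0.00095083  0.19061236]
keeper [[316.60988049 232.97820442]] axis [[317.05300518 192.85015235]]
0.9 [[317.2414297  116.12711091]]
1.0 [[317.19691796 112.54064317]]
1.1 [[317.14879742 109.56632669]]
1.2 [[317.09714476 107.26683123]]
1.3 [[317.042108   105.70700553]]
```

View pics/w39c.png

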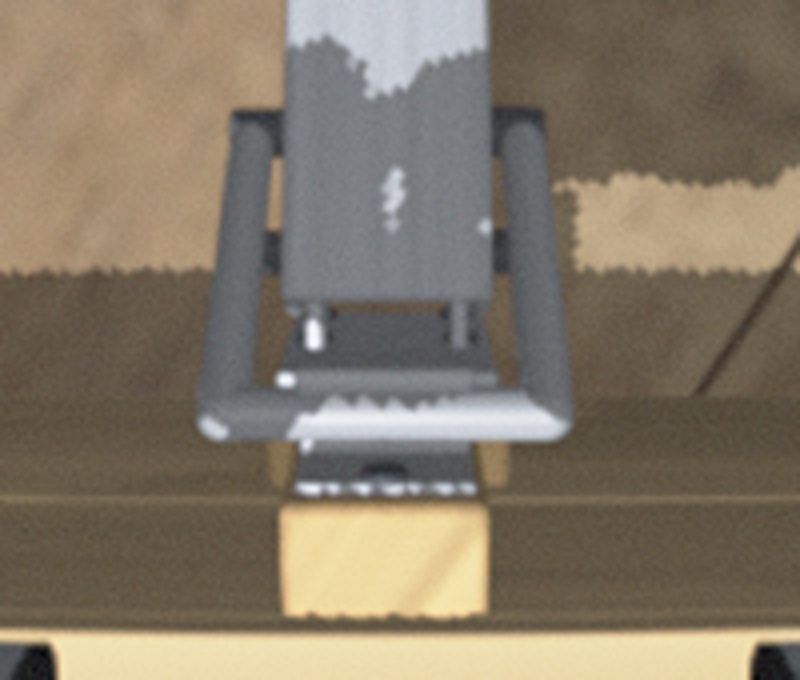

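View pics/s39c.png

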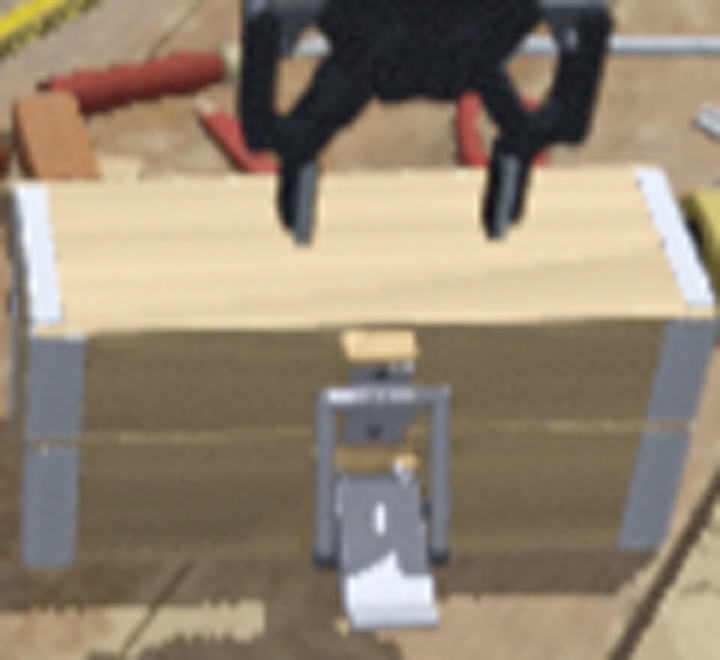

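```bash
python3 -c "
from h import *
f=load('w39.png')
for n,x,z in(('lip front top',-.091,.116),('lip inner top',-.087,.116),('block top front',-.074,.126),('bar in keeper',-.083,.110),('bar in keeper back',-.079,.110),('bar atop lip',-.089,.120),('bar high',-.083,.124),('latch base',-.07,.072)):
    a=proj(f,np.array([case(x,-.028,z),case(x,.028,z)]),True);b=proj(f,np.array([case(x,-.013,z),case(x,.013,z)]),True)
    print(n,(a[:,1].mean()-130)*4,'w56',(a[1,0]-a[0,0])*4,'w26',(b[1,0]-b[0,0])*4)
"
```

```text
lip front top 369.9432728946824 w56 390.88393806849103 w26 182.30550441307287
lip inner top 396.8426865865363 w56 388.9407269783628 w26 181.3912048707066
block top front 505.3377430483274 w56 399.5053507395653 w26 186.36391081136048
bar in keeper 411.98154294330834 w56 376.906518921533 w26 175.7307083950393
bar in keeper back 437.71784037313114 w56 374.97822359071165 w26 174.82412169744362
bar atop lip 390.7662854768116 w56 397.0419374611149 w26 185.20439022410915
bar high 439.7876928356809 w56 401.13110020332806 w26 187.13004654004862
latch base 423.1262204139297 w56 319.18774400752295 w26 148.64224912419627
```

Call:
send_rows:
  series:
    - {"tx": -0.02, "ty": 0.033, "tz": 0, "spin": 0}
    - {"tx": -0.0426, "ty": 0.069, "tz": 0, "spin": 0}
    - {"tx": -0.0426, "ty": 0.069, "tz": 0, "spin": 0}
    - {"tx": -0.0426, "ty": 0.069, "tz": -0.04, "spin": 0}
    - {"tx": -0.0426, "ty": 0.069, "tz": -0.08, "spin": 0}
    - {"tx": -0.0426, "ty": 0.069, "tz": -0.1, "spin": 0}
    - {"tx": -0.0426, "ty": 0.069, "tz": -0.1, "spin": 0}
  grip: 1

```text
t: 47.65
eef_pos: [0.4313, -0.2353, 0.0851]
ee_rot: [0.487, 0.873, 0.001, -0.004]
force: [-0.3, -0.6, 0.7]
opening: -0.0001
```

```bash
python3 -c "
from h import *
f=look('w40.png');print(tocase(ctrl.get_state()['eef_pos']))
f=grab('scene','s40.png');crop(f,340,110,460,220,6,'s40c.png')
"
```

```text
47.7 [ 0.4328 -0.2358  0.0872] [ 0.487  0.873  0.001 -0.002] [ 0.4  0.3 -0.2] -0.0001 [ 1.09  0.35 -0.76  1.89  0.28  1.02  0.76]
[-0.15593488 -0.00085244  0.08722788]
```

View pics/w40.png

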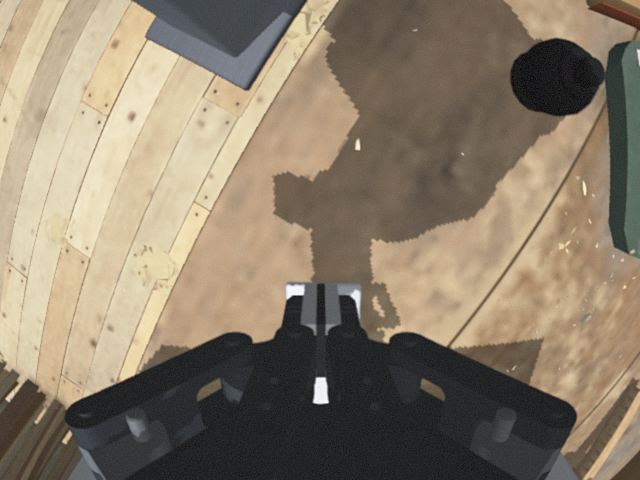

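View pics/s40c.png

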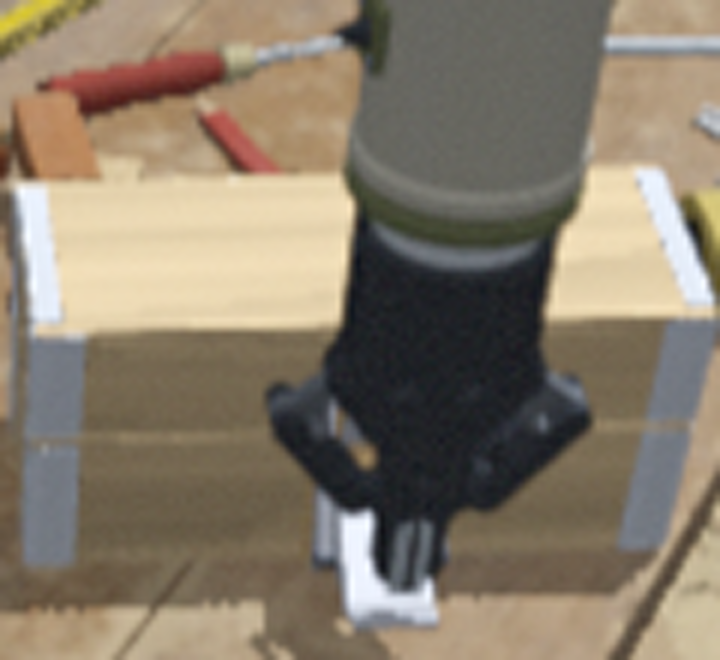

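Call:
send_rows:
  series:
    - {"tx": 0.0005, "ty": -0.0009, "tz": -0.015, "spin": 0}
    - {"tx": 0.0005, "ty": -0.0009, "tz": -0.0237, "spin": 0}
    - {"tx": 0.002, "ty": -0.0035, "tz": -0.03, "spin": 0}
    - {"tx": 0.0037, "ty": -0.006, "tz": -0.0357, "spin": 0}
    - {"tx": 0.005, "ty": -0.008, "tz": -0.039, "spin": 0}
    - {"tx": 0.005, "ty": -0.008, "tz": -0.039, "spin": 0}

```text
t: 48.35
eef_pos: [0.4391, -0.2447, 0.0496]
ee_rot: [0.488, 0.873, 0.0, -0.0]
force: [-0.5, 0.2, -0.9]
opening: 0.0002
```

```bash
python3 -c "
from h import *
f=look('w41.png');print(tocase(ctrl.get_state()['eef_pos']))
f=grab('scene','s41.png');crop(f,340,110,460,220,6,'s41c.png')
"
```

```text
48.4 [ 0.4391 -0.2448  0.0497] [ 0.488  0.873  0.    -0.   ] [-0.4  0.6  0.2] -0.0002 [ 1.06  0.42 -0.73  1.9   0.34  0.95  0.72]
[-0.14503669 -0.00016172  0.04968625]
```

View pics/s41c.png

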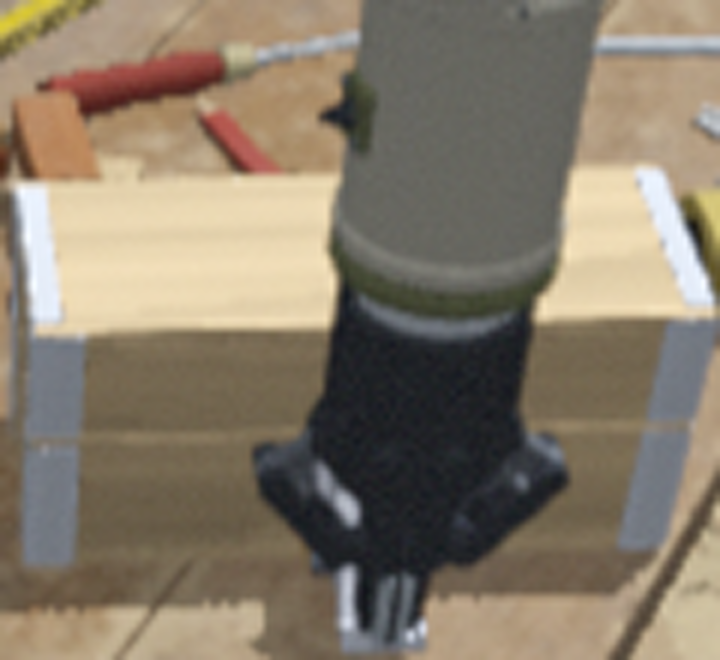

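View pics/w41.png

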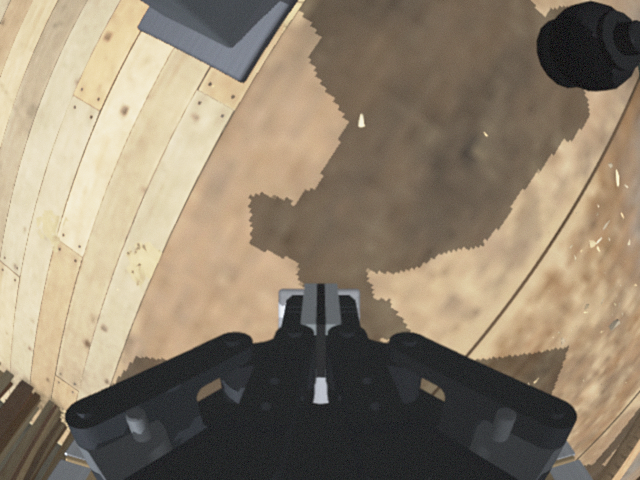

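Call:
send_rows:
  series:
    - {"tx": 0.001, "ty": -0.0017, "tz": -0.003, "spin": 0}
    - {"tx": 0.0017, "ty": -0.0028, "tz": -0.006, "spin": 0}

```text
t: 48.65
eef_pos: [0.4412, -0.248, 0.0444]
ee_rot: [0.488, 0.873, -0.0, 0.001]
force: [-1.7, 0.7, 5.7]
opening: 0.0003
```

```bash
python3 -c "
from h import *
f=look('w42.png');print(tocase(ctrl.get_state()['eef_pos']));crop(f,240,260,400,360,5,'w42c.png')
f=grab('top','t42.png');crop(f,370,230,470,330,6,'t42c.png')
"
```

```text
48.7 [ 0.4412 -0.2481  0.044 ] [ 0.488  0.873 -0.     0.   ] [-0.5  1.2  4.9] -0.0003 [ 1.05  0.43 -0.72  1.9   0.35  0.94  0.72]
[-1.41066511e-01 -9.67000879e-05  4.40448551e-02]
```

View pics/w42c.png

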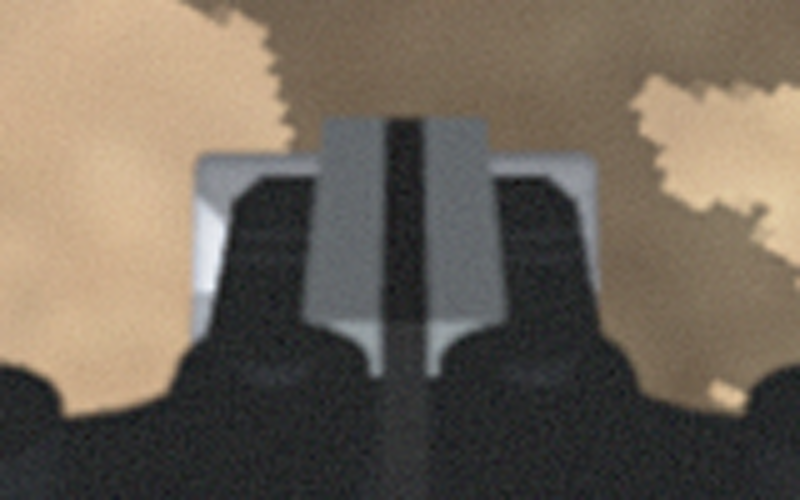

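View pics/t42c.png

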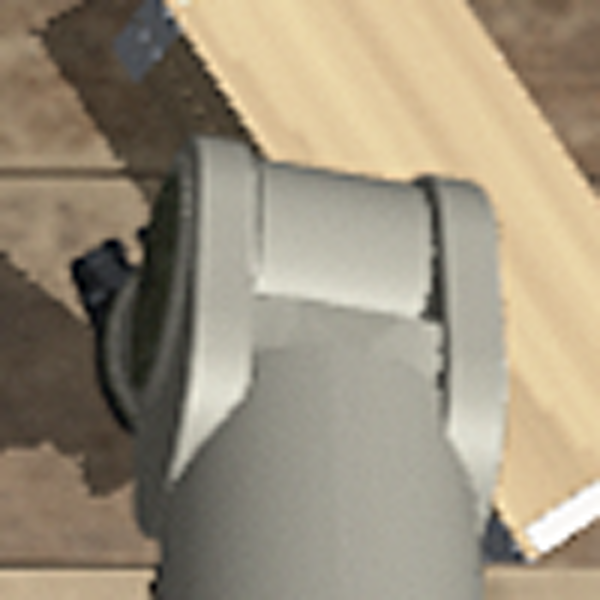

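Call:
send_rows:
  series:
    - {"tx": 0.001, "ty": -0.0017, "tz": -0.004, "spin": 0}
    - {"tx": 0.0016, "ty": -0.0026, "tz": -0.008, "spin": 0}
    - {"tx": 0.0016, "ty": -0.0026, "tz": -0.008, "spin": 0}

```text
t: 49.05
eef_pos: [0.4428, -0.2505, 0.036]
ee_rot: [0.488, 0.873, -0.0, 0.0]
force: [0.2, -0.7, 0.8]
opening: 0.0001
```

```bash
python3 -c "
from h import *
f=look('w43.png');print(tocase(ctrl.get_state()['eef_pos']));crop(f,240,260,400,360,5,'w43c.png')
"
```

```text
49.1 [ 0.4425 -0.2504  0.0359] [ 0.488  0.873 -0.     0.   ] [ 0.3 -0.1 -0.6] 0.0002 [ 1.05  0.45 -0.72  1.9   0.36  0.93  0.71]
[-0.1384324 -0.0002275  0.0359294]
```

View pics/w43c.png

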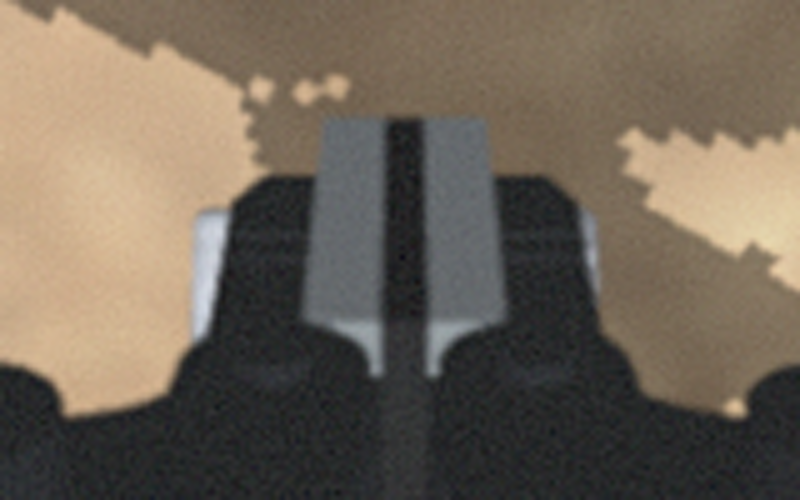

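Call:
send_rows:
  series:
    - {"tx": -0.005, "ty": 0.0085, "tz": 0.005, "spin": 0}
    - {"tx": -0.01, "ty": 0.017, "tz": 0.04, "spin": 0}
    - {"tx": -0.01, "ty": 0.017, "tz": 0.08, "spin": 0}
    - {"tx": -0.01, "ty": 0.017, "tz": 0.12, "spin": 0}
    - {"tx": -0.01, "ty": 0.017, "tz": 0.16, "spin": 0}
    - {"tx": -0.01, "ty": 0.017, "tz": 0.2, "spin": 0}
    - {"tx": -0.01, "ty": 0.017, "tz": 0.2, "spin": 0}

```text
t: 49.8
eef_pos: [0.4346, -0.2332, 0.2415]
ee_rot: [0.487, 0.873, -0.001, 0.004]
force: [0.3, -0.6, 0.2]
opening: 0.0001
```

```bash
python3 -c "
from h import *
f=look('w44.png');crop(f,220,200,420,350,4,'w44c.png')
f=grab('scene','s44.png');crop(f,340,110,460,220,6,'s44c.png')
"
```

```text
49.85 [ 0.4334 -0.233   0.2387] [ 0.487  0.873 -0.001  0.003] [1.1 0.8 0. ] -0.0 [ 1.17  0.17 -0.82  1.71  0.13  1.31  0.87]
```

View pics/w44c.png

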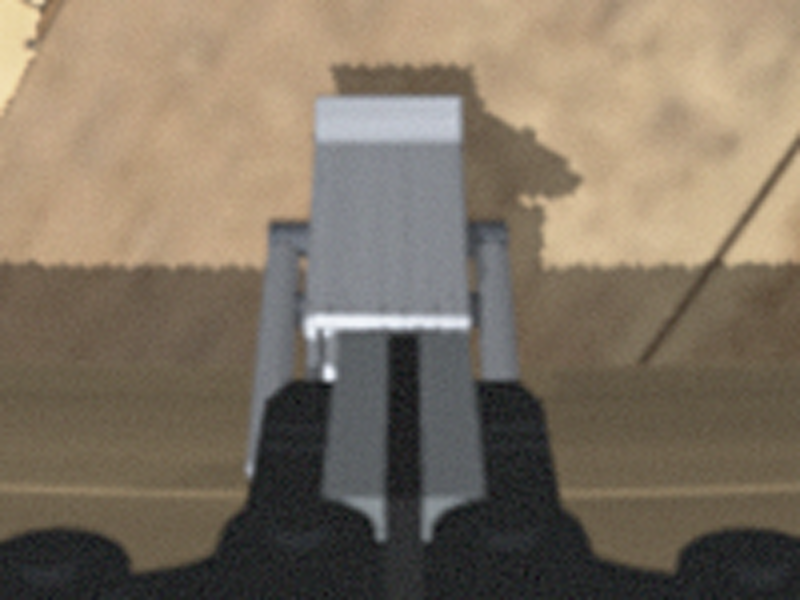

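View pics/s44c.png

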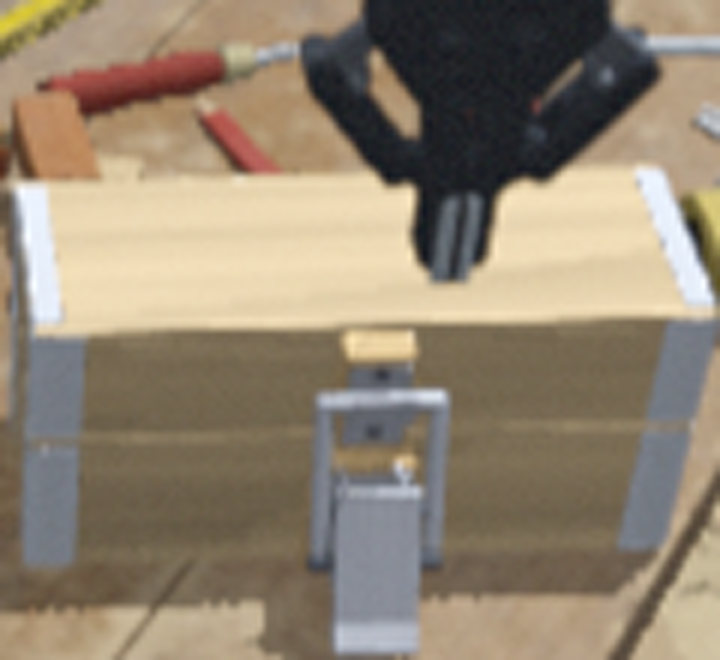

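```bash
python3 -c "
from h import *
f=load('w44.png');s=load('s44.png')
for lam in(0,.2,.4,.6,.7,.8,.9):
    q=lambda r,o:case(-.099-r*np.sin(lam)-o*np.cos(lam),0,.064-r*np.cos(lam)+o*np.sin(lam))
    print(lam,[(proj(f,q(r,o),True)[0]-[220,200])*4 for r,o in((.060,.012),(.046,.008),(.0,.008))],[((proj(s,q(r,o))[0]-[340,110])*6).round() for r,o in((.060,.012),(.046,.008),(-.0,.008))], (proj(f,q(.022,0),True)[0]-[220,200])*4)
print(((proj(s,case(-.083,0,.110))[0]-[340,110])*6).round())
"
```

```text
0 [array([389.76091075, 175.60240072]), array([389.49999386, 208.01963204]), array([388.39656956, 276.32693554])] [array([360., 637.]), array([363., 607.]), array([375., 525.])] [389.03292625 273.15289907]
0.2 [array([389.60682992, 136.17552777]), array([389.37558753, 177.01297118]), array([388.35540068, 279.67782694])] [array([365., 649.]), array([366., 617.]), array([375., 522.])] [388.98026197 256.62335162]
0.4 [array([389.40939545, 101.31630439]), array([389.21660758, 149.85771118]), array([388.31923083, 284.26772236])] [array([371., 656.]), array([371., 622.]), array([375., 518.])] [388.90891494 241.88529546]
0.6 [array([389.16871897,  72.32447556]), array([389.02450806, 127.59532351]), array([388.28969467, 289.91807763])] [array([376., 657.]), array([375., 623.]), array([375., 514.])] [388.82055399 229.49051585]
0.7 [array([389.03247451,  60.45667823]), array([388.91677787, 118.62636479]), array([388.27785658, 293.07098471])] [array([379., 656.]), array([377., 622.]), array([375., 512.])] [388.77067462 224.33299128]
0.8 [array([388.88599547,  50.57737589]), array([388.80183605, 111.27157429]), array([388.26816722, 296.3994923 ])] [array([382., 653.]), array([379., 620.]), array([375., 510.])] [388.71744063 219.94768205]
0.9 [array([388.72974096,  42.86685528]), array([388.68025889, 105.65678819]), array([388.26074335, 299.86856789])] [array([384., 648.]), array([381., 617.]), array([375., 509.])] [388.66124053 216.38828613]
[378. 402.]
```

Call:
send_rows:
  series:
    - {"tx": 0, "ty": 0, "tz": -0.045, "spin": 0}
    - {"tx": 0, "ty": 0, "tz": -0.09, "spin": 0}
    - {"tx": 0, "ty": 0, "tz": -0.135, "spin": 0}
    - {"tx": 0, "ty": 0, "tz": -0.175, "spin": 0}
    - {"tx": 0.005, "ty": -0.008, "tz": -0.185, "spin": 0}
    - {"tx": 0.0092, "ty": -0.0156, "tz": -0.193, "spin": 0}
    - {"tx": 0.0092, "ty": -0.0156, "tz": -0.199, "spin": 0}
    - {"tx": 0.0092, "ty": -0.0156, "tz": -0.203, "spin": 0}

```text
t: 50.7
eef_pos: [0.4417, -0.2487, 0.0328]
ee_rot: [0.488, 0.873, 0.0, 0.0]
force: [-0.6, -0.6, 5.1]
opening: 0.0001
```

Call:
send_rows:
  series:
    - {"tx": 0, "ty": 0, "tz": -0.003, "spin": 0}
    - {"tx": 0, "ty": 0, "tz": -0.006, "spin": 0}

```text
t: 50.9
eef_pos: [0.4422, -0.2488, 0.0278]
ee_rot: [0.487, 0.873, -0.0, 0.001]
force: [0.1, -0.3, 3.4]
opening: -0.0
```

Call:
send_rows:
  series:
    - {"tx": 0, "ty": 0, "tz": -0.002, "spin": 0}
    - {"tx": 0, "ty": 0, "tz": -0.004, "spin": 0}

```text
t: 51.1
eef_pos: [0.4418, -0.2487, 0.0233]
ee_rot: [0.487, 0.873, -0.0, 0.0]
force: [-0.8, 0.6, 3.4]
opening: 0.0001
```

```bash
python3 -c "
from h import *
f=look('w45.png');print(tocase(ctrl.get_state()['eef_pos']));crop(f,240,260,400,360,5,'w45c.png')
"
```

```text
51.15 [ 0.4414 -0.2486  0.0228] [ 0.487  0.873 -0.    -0.   ] [0.4 0.1 0.4] -0.0003 [ 1.04  0.47 -0.71  1.91  0.39  0.9   0.69]
[-0.14049959 -0.00018076  0.02275711]
```

View pics/w45c.png

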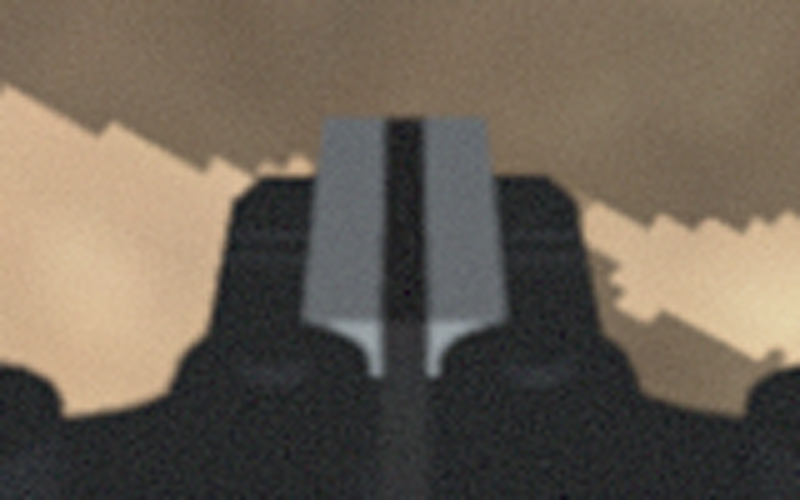

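Call:
send_rows:
  series:
    - {"tx": 0.0008, "ty": -0.0013, "tz": 0, "spin": 0}
    - {"tx": 0.0016, "ty": -0.0026, "tz": 0, "spin": 0}

```text
t: 51.35
eef_pos: [0.4423, -0.2504, 0.0222]
ee_rot: [0.487, 0.873, 0.0, -0.001]
force: [-1.7, 4.0, -3.0]
opening: 0.0002
```

Call:
send_rows:
  series:
    - {"tx": -0.008, "ty": 0.013, "tz": 0.005, "spin": 0}
    - {"tx": -0.012, "ty": 0.02, "tz": 0.04, "spin": 0}
    - {"tx": -0.012, "ty": 0.02, "tz": 0.08, "spin": 0}
    - {"tx": -0.012, "ty": 0.02, "tz": 0.12, "spin": 0}
    - {"tx": -0.012, "ty": 0.02, "tz": 0.16, "spin": 0}
    - {"tx": -0.012, "ty": 0.02, "tz": 0.2, "spin": 0}
    - {"tx": -0.012, "ty": 0.02, "tz": 0.2, "spin": 0}

```text
t: 52.05
eef_pos: [0.4339, -0.2326, 0.2286]
ee_rot: [0.488, 0.873, -0.001, 0.005]
force: [0.0, 0.9, -0.6]
opening: 0.0003
```

```bash
python3 -c "
from h import *
f=look('w46.png');crop(f,220,200,420,350,4,'w46c.png')
for lam in(0,.2,.4):
    q=lambda r,o:case(-.099-r*np.sin(lam)-o*np.cos(lam),0,.064-r*np.cos(lam)+o*np.sin(lam))
    print(lam,[((proj(f,q(r,o),True)[0]-[220,200])*4).round() for r,o in((.060,.012),(.046,.008),(.0,.008))])
f=grab('scene','s46.png');crop(f,340,110,460,220,6,'s46c.png')
"
```

```text
52.1 [ 0.4327 -0.2324  0.2257] [ 0.488  0.873 -0.001  0.003] [-0.5 -0.1 -0.6] 0.0001 [ 1.18  0.18 -0.83  1.73  0.14  1.29  0.87]
0 [array([390., 194.]), array([390., 228.]), array([389., 302.])]
0.2 [array([390., 154.]), array([390., 196.]), array([389., 305.])]
0.4 [array([390., 118.]), array([390., 169.]), array([389., 310.])]
```

View pics/w46c.png

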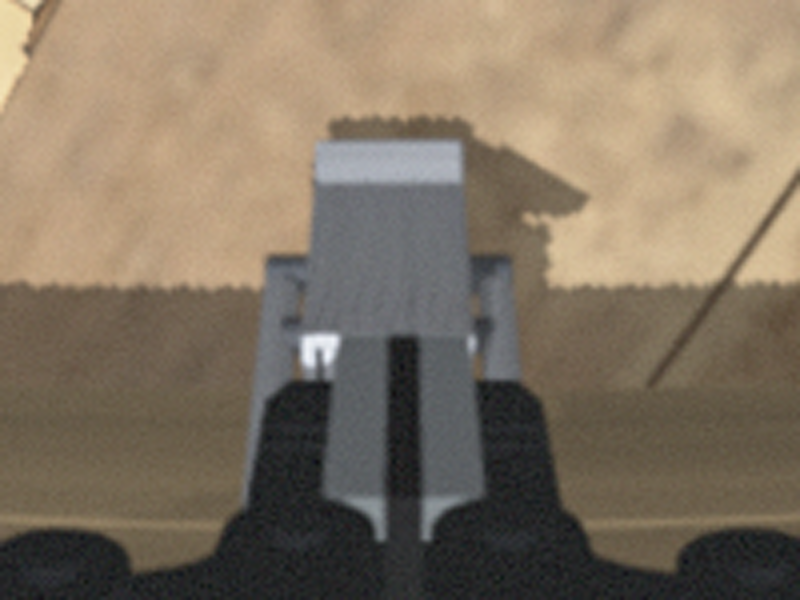

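View pics/s46c.png

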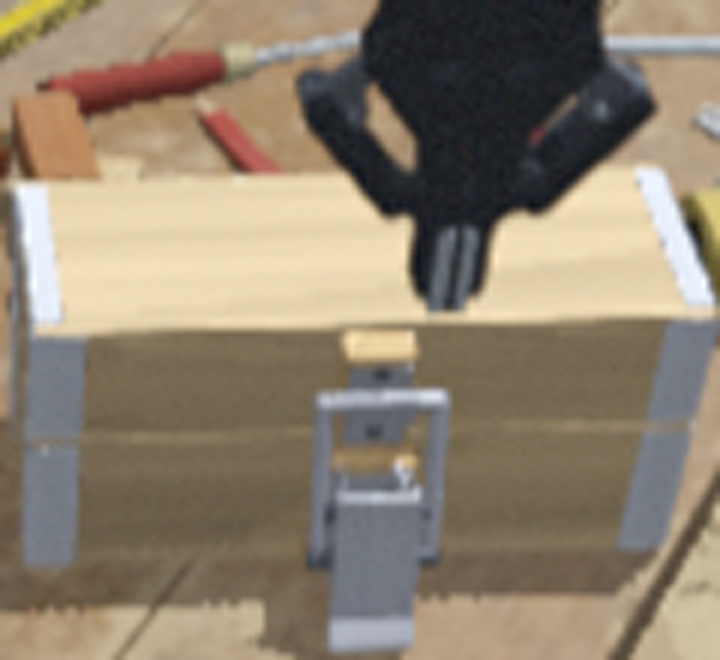

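Call:
send_rows:
  series:
    - {"tx": 0, "ty": 0, "tz": -0.045, "spin": 0}
    - {"tx": 0, "ty": 0, "tz": -0.09, "spin": 0}
    - {"tx": 0, "ty": 0, "tz": -0.13, "spin": 0}
    - {"tx": 0, "ty": 0, "tz": -0.159, "spin": 0}
    - {"tx": 0, "ty": 0, "tz": -0.159, "spin": 0}
    - {"tx": 0.009, "ty": -0.015, "tz": -0.159, "spin": 0}
    - {"tx": 0.0157, "ty": -0.0255, "tz": -0.159, "spin": 0}
    - {"tx": 0.0157, "ty": -0.0255, "tz": -0.159, "spin": 0}

```text
t: 52.95
eef_pos: [0.4479, -0.2587, 0.0649]
ee_rot: [0.488, 0.873, 0.0, 0.001]
force: [-0.7, -0.3, -0.7]
opening: -0.0002
```

Call:
send_rows:
  series:
    - {"tx": 0.0016, "ty": -0.0026, "tz": 0, "spin": 0}
    - {"tx": 0.0032, "ty": -0.0052, "tz": 0, "spin": 0}

```text
t: 53.15
eef_pos: [0.4501, -0.2618, 0.0644]
ee_rot: [0.487, 0.873, -0.0, 0.0]
force: [-0.2, -0.3, -0.0]
opening: 0.0001
```

```bash
python3 -c "
from h import *
f=look('w47.png');print(tocase(ctrl.get_state()['eef_pos']));crop(f,200,220,440,400,3.3,'w47c.png')
f=grab('scene','s47.png');crop(f,340,110,460,220,6,'s47c.png')
"
```

```text
53.2 [ 0.4503 -0.2624  0.0644] [ 0.488  0.873 -0.     0.   ] [-0.4 -1.4  0.5] 0.0002 [ 1.08  0.44 -0.75  1.85  0.35  0.99  0.74]
[-0.12412548  0.00017186  0.06437765]
```

View pics/w47c.png

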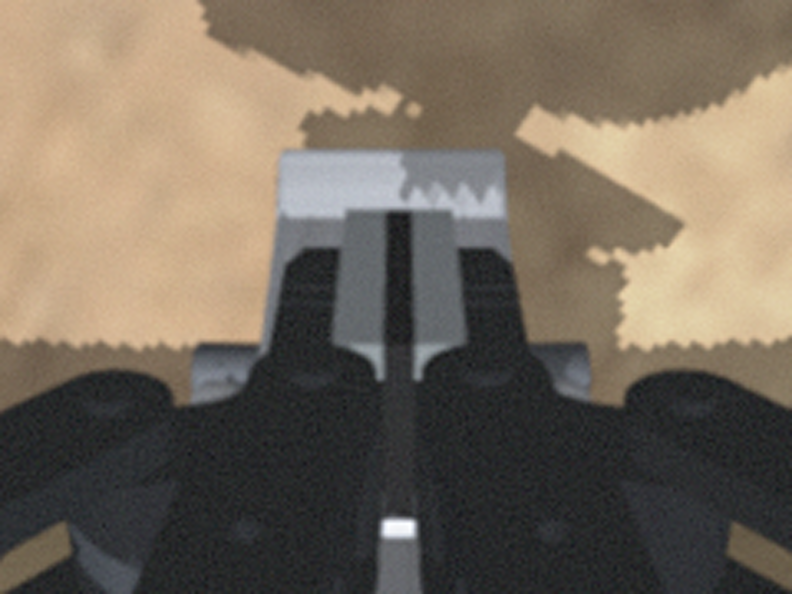

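View pics/s47c.png

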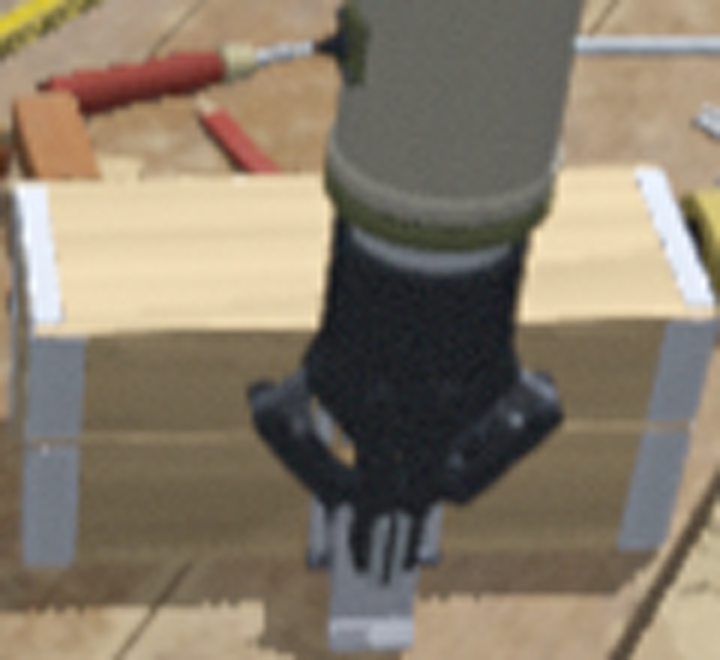

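Call:
send_rows:
  series:
    - {"tx": 0.001, "ty": -0.0017, "tz": 0, "spin": 0}
    - {"tx": 0.001, "ty": -0.0017, "tz": 0, "spin": 0}

```text
t: 53.45
eef_pos: [0.4511, -0.2638, 0.0641]
ee_rot: [0.488, 0.873, -0.0, 0.0]
force: [0.2, 0.5, -0.0]
opening: -0.0003
```

Call:
send_rows:
  series:
    - {"tx": 0.001, "ty": -0.0017, "tz": 0, "spin": 0}
    - {"tx": 0.001, "ty": -0.0017, "tz": 0, "spin": 0}

```text
t: 53.65
eef_pos: [0.4518, -0.2648, 0.0638]
ee_rot: [0.487, 0.873, 0.0, -0.001]
force: [-2.2, 3.3, 2.6]
opening: 0.0001
```

```bash
python3 -c "
from h import *
f=look('w48.png');print(tocase(ctrl.get_state()['eef_pos']));crop(f,200,220,440,400,3.3,'w48c.png')
"
```

```text
53.7 [ 0.4518 -0.2648  0.0638] [ 0.487  0.873  0.    -0.001] [-3.1  4.4  2. ] -0.0002 [ 1.08  0.44 -0.74  1.84  0.35  1.    0.74]
[-0.12133006  0.00018758  0.06383652]
```

View pics/w48c.png

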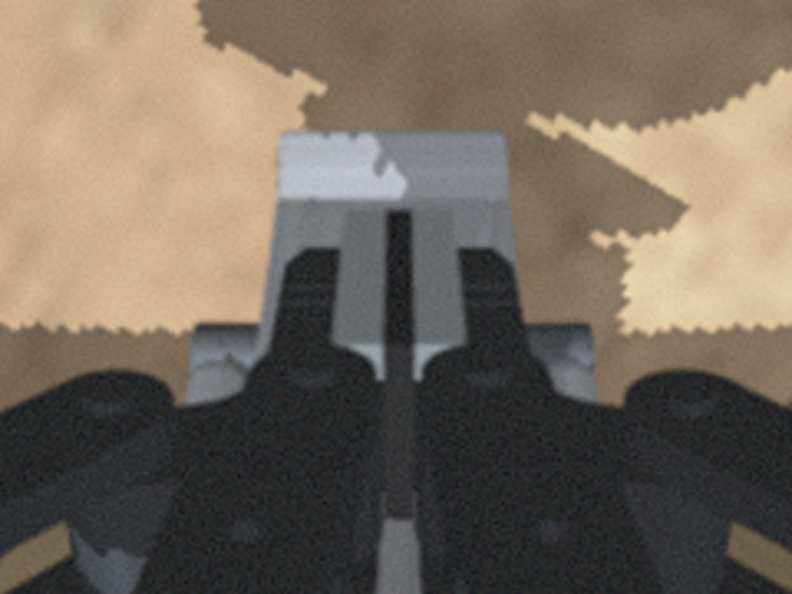

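Contact made (about 5 N). I'll push on.

Call:
send_rows:
  series:
    - {"tx": 0.001, "ty": -0.0017, "tz": 0, "spin": 0}
    - {"tx": 0.001, "ty": -0.0017, "tz": 0, "spin": 0}

```text
t: 53.9
eef_pos: [0.4522, -0.2656, 0.0631]
ee_rot: [0.487, 0.873, 0.0, -0.002]
force: [-2.2, 5.0, -1.8]
opening: 0.0001
```

Call:
send_rows:
  series:
    - {"tx": 0.001, "ty": -0.0017, "tz": 0, "spin": 0}
    - {"tx": 0.001, "ty": -0.0017, "tz": 0, "spin": 0}

```text
t: 54.1
eef_pos: [0.453, -0.2675, 0.0628]
ee_rot: [0.487, 0.873, 0.0, -0.002]
force: [-1.5, 3.5, -3.3]
opening: 0.0001
```

```bash
python3 -c "
from h import *
f=look('w49.png');print(tocase(ctrl.get_state()['eef_pos']));crop(f,200,220,440,400,3.3,'w49c.png')
"
```

```text
54.15 [ 0.4531 -0.2677  0.0629] [ 0.487  0.873  0.    -0.002] [-3.8  5.1 -4.9] -0.0002 [ 1.08  0.45 -0.74  1.83  0.36  1.    0.74]
[-0.118134   -0.00022146  0.0629372 ]
```

View pics/w49c.png

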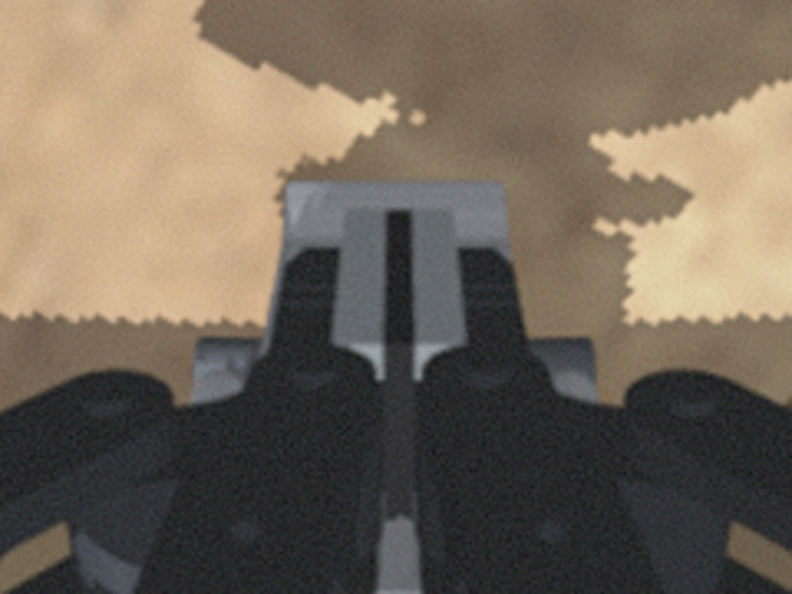

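Call:
send_rows:
  series:
    - {"tx": -0.012, "ty": 0.0195, "tz": 0, "spin": 0}
    - {"tx": -0.022, "ty": 0.036, "tz": 0.01, "spin": 0}
    - {"tx": -0.022, "ty": 0.036, "tz": 0.05, "spin": 0}
    - {"tx": -0.03, "ty": 0.045, "tz": 0.1, "spin": 0}
    - {"tx": -0.035, "ty": 0.055, "tz": 0.14, "spin": 0}
    - {"tx": -0.04, "ty": 0.065, "tz": 0.18, "spin": 0}
    - {"tx": -0.04, "ty": 0.065, "tz": 0.18, "spin": 0}

```text
t: 54.85
eef_pos: [0.417, -0.2039, 0.2499]
ee_rot: [0.487, 0.873, -0.001, 0.005]
force: [0.4, 0.6, 0.2]
opening: 0.0004
```

```bash
python3 -c "
from h import *
f=look('w50.png');e=ctrl.get_state()['eef_pos']
lamq=lambda lam,r,o:case(-.099-r*np.sin(lam)-o*np.cos(lam),0,.064-r*np.cos(lam)+o*np.sin(lam))
for lam in(0,.1,.2,.3):
    print(lam,[(proj(f,lamq(lam,r,o),True)[0]).round(1) for r,o in((.060,.012),(.046,.008),(.0,.008))])
f=grab('scene','s50.png');crop(f,340,110,460,220,6,'s50c.png')
"
```

```text
54.9 [ 0.4158 -0.2045  0.2472] [ 0.487  0.873 -0.001  0.004] [-0.9 -0.8 -0.6] -0.0002 [ 1.22  0.08 -0.87  1.76  0.07  1.32  0.89]
0 [array([317.2, 270.9]), array([317.1, 279.4]), array([316.8, 298.9])]
0.1 [array([317.1, 266.3]), array([317.1, 275.8]), array([316.8, 299.3])]
0.2 [array([317.1, 262. ]), array([317.1, 272.5]), array([316.8, 299.8])]
0.3 [array([317.1, 258. ]), array([317. , 269.3]), array([316.8, 300.3])]
```

View pics/w50.png

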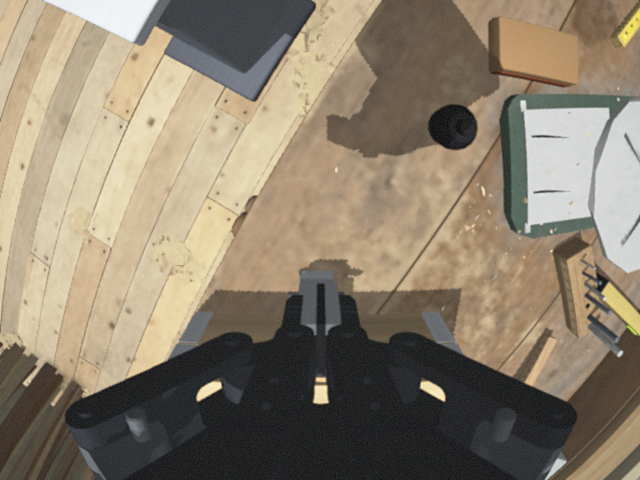

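View pics/s50c.png

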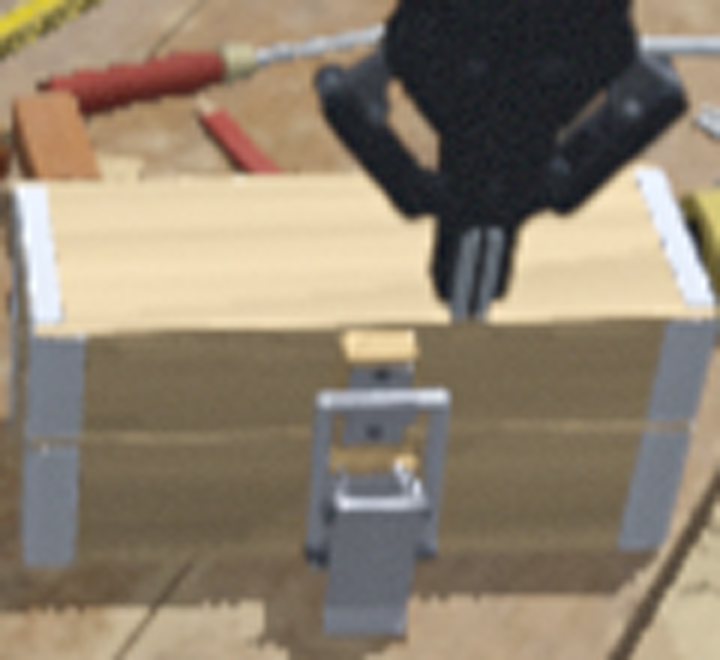

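Call:
send_rows:
  series:
    - {"tx": 0, "ty": 0.03, "tz": 0.03, "spin": 0}
    - {"tx": 0, "ty": 0.06, "tz": 0.05, "spin": 0}
    - {"tx": 0, "ty": 0.09, "tz": 0.05, "spin": -8}
    - {"tx": 0, "ty": 0.12, "tz": 0.05, "spin": -16}
    - {"tx": 0, "ty": 0.12, "tz": 0.05, "spin": -24}
    - {"tx": 0, "ty": 0.12, "tz": 0.05, "spin": -32}
    - {"tx": 0, "ty": 0.12, "tz": 0.05, "spin": -40}
    - {"tx": 0, "ty": 0.12, "tz": 0.05, "spin": -48}
    - {"tx": 0, "ty": 0.12, "tz": 0.05, "spin": -56}
    - {"tx": 0, "ty": 0.12, "tz": 0.05, "spin": -64}
    - {"tx": 0, "ty": 0.12, "tz": 0.05, "spin": -72}
    - {"tx": 0, "ty": 0.12, "tz": 0.05, "spin": -80}
    - {"tx": 0, "ty": 0.12, "tz": 0.05, "spin": -88}
    - {"tx": 0, "ty": 0.12, "tz": 0.05, "spin": -96}
    - {"tx": 0, "ty": 0.12, "tz": 0.05, "spin": -96}

```text
t: 56.45
eef_pos: [0.4137, -0.0844, 0.2929]
ee_rot: [0.975, 0.22, -0.0, -0.001]
force: [-0.3, -0.5, -0.5]
opening: -0.0002
```

```bash
python3 -c "
from h import *
f=look('w51.png')
f=grab('scene','s51.png');crop(f,340,110,460,220,6,'s51c.png')
f=grab('top','t51.png')
"
```

```text
56.5 [ 0.4138 -0.0844  0.2931] [ 0.975  0.223 -0.    -0.001] [-0.3 -0.6 -0.1] -0.0001 [ 1.26 -0.08 -1.05  1.76 -0.07  1.42 -0.9 ]
```

View pics/w51.png

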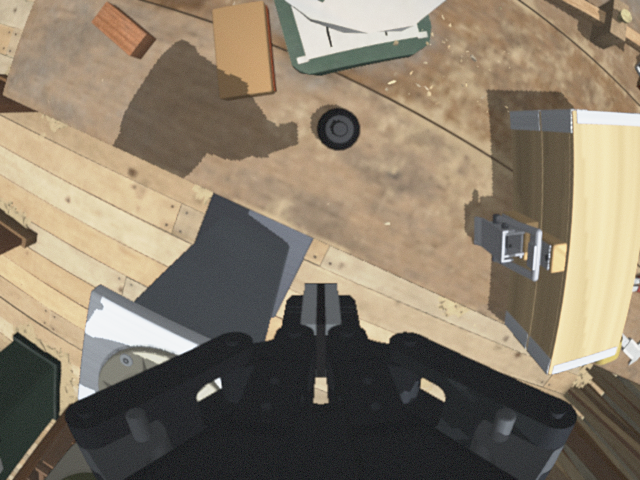

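View pics/s51.png

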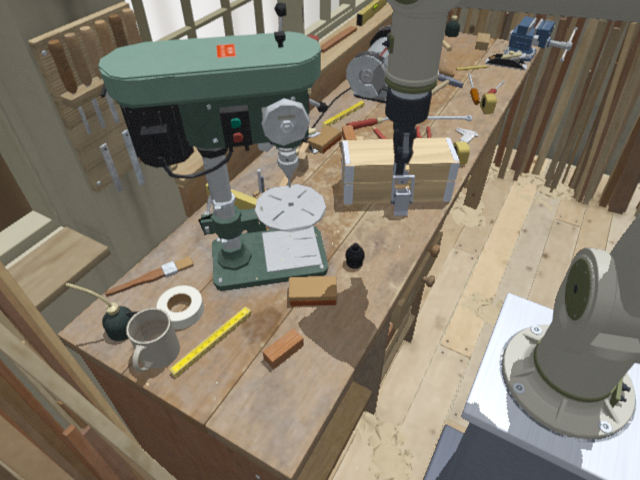

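View pics/t51.png

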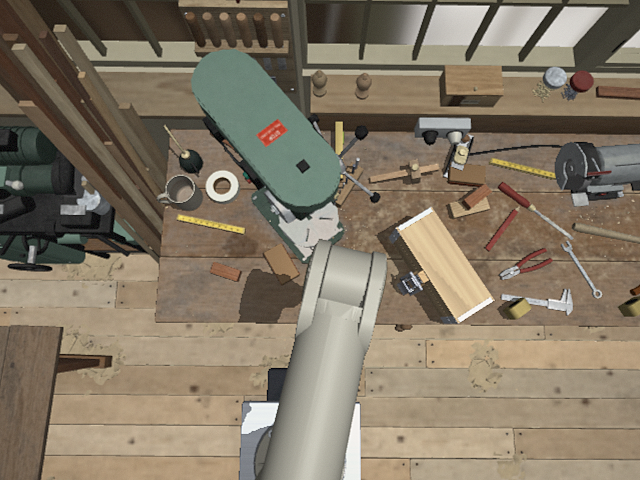

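```bash
python3 -c "
from h import *
f=load('w51.png');crop(f,450,170,620,320,4.5,'w51c.png')
print(proj(f,np.array([case(-.083,0,.110),case(-.107,0,.018),case(-.099,0,.064),case(-.087,.013,.116),case(-.091,.013,.116)]),True).round(1)-[450,170])
"
```

```text
[[86.9 84.9]
 [31.5 62.4]
 [54.  73. ]
 [87.7 74.9]
 [84.4 75.4]]
```

View pics/w51c.png

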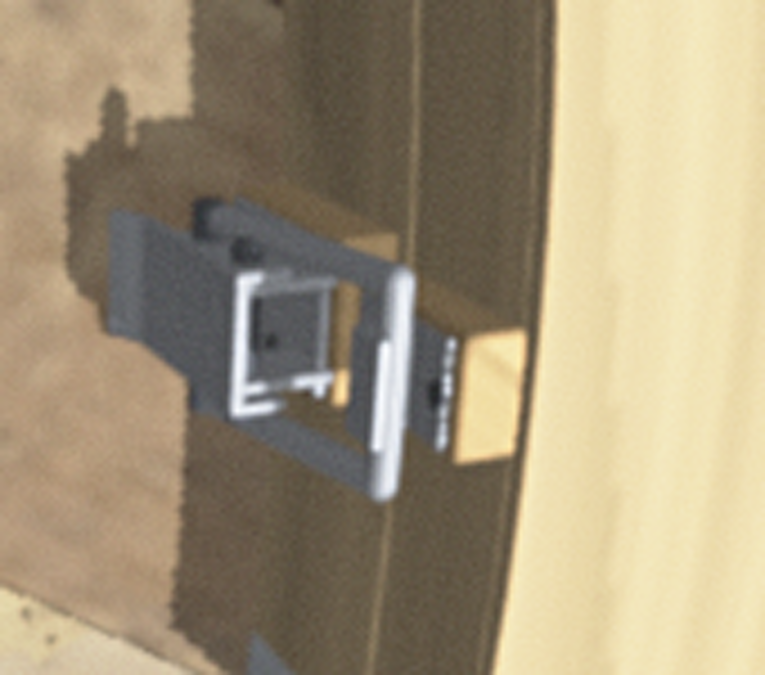

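```bash
python3 -c "
from h import *
print(job.sign_off(), ctrl.get_state()['t'])"
```

```text
the job is handed in; nothing more can be done
the job is handed in; nothing more can be done
```

I packed all five beech feet upright, tenon up, into pockets 1 to 5, then shut the lid, hooked the loop over the keeper and snapped the lever shut. I handed the job in at about 57 s, with the robot clear of everything.

**Feet:** the last picture before the lid closed showed all five standing upright in their pockets. They are hidden now, so I couldn't check them again. I saw no foot knocked aside and no loss of grip.

**Lid:** it stopped about 10 mm short while I held it by its block, so I pressed it down from the top. The fingertips then stood at 130 mm, its shut height, against about 16 N.

**Latch:** the first two pushes left the lever at about 0.45 and then 0.3 rad, and it did not snap. A third push nearer its axis closed it. In the final wrist picture the lever end and the loop bar lie within 2 to 3 mm of their closed positions, with the bar behind the keeper's lip.

**Left alone:** the sanding block, the offcut and the black look-alike appear unmoved in the final pictures. I judged that by eye and did not measure it.

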